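# Clamp a stacked busbar joint with the gate lever

### The arm

A 7-joint arm with a two-finger parallel gripper is mounted at the origin on a cart in front of the work surface, level with it; the furniture and walls round the work are solid. World frame = base frame: x ahead of the robot, y to its left, z up, the work surface at z = 0. Lengths are in m, angles in rad, forces in N, time in s.
With the tool pointing down it reaches from about 0.4 to 0.875 m from the base axis. Payload 6.5 kg.
Tool frame: the origin (TCP) lies at the very end of the fingers, on their centre line; the grasp point (between the pads) lies 19 mm behind it (arm.grip_depth is the x of the grasp point in the tool frame, in m); x points along the fingers, y is the direction in which the jaws open and shut, and the axes are right-handed (so a half turn about x gives the same grasp; the last joint's range is limited). The gripper opens to 88 mm and grips with 3 to 60 N. Pads are 18 mm wide; open, the fingers measure 123 mm over their backs; the gripper's body (75 mm by 187 mm) begins 45 mm behind the grasp point.
Start: joints at [1.252, 0.536, -0.004, 1.538, 0.003, 1.067, -0.071], TCP at [0.163, -0.629, 0.216] pointing down, gripper open.
Joint ranges: [-2.7, 2.7], [-0.37, 2.16], [-1.27, 1.26], [0.24, 2.4], [-1.31, 4.45], [0.19, 1.91], [-2.76, 2.76]. Speed limits (rad/s): [2.39, 2.39, 3.14, 3.14, 3.14, 3.14, 3.14].

### API

Orientations are given as a 3x3 rotation matrix whose columns are the frame's x, y, z axes.
In Python, from bench import monitor, capture, get_calibration, arm gives the robot as it stands. The module is installed in compiled form; this text tells all that it offers.
- The arm moves only by the tool drive_tool, never from a script. Its argument "commands" is one flat list of numbers, 5 for each row, row after row: the shift along the tool's x, y, z normalised to -1 to 1, where 1 is 300 mm, then the turn about the tool's x normalised to -1 to 1, where 1 is pi rad, then the closure, from -1 (fully open) to 1 (shut), so that 0 is half open. A call has 1 to 12 rows; each row is the pose to reach, as a shift and turn from the pose measured when the call began, along the tool's axes at that moment, turning the shorter way round; what a row does not reach only later rows make up. A row lasts 1/12 s, in which the tool goes at most 41.7 mm and 7.16 degrees, less where a joint would pass 70% of its speed; a pose out of reach is approached as far as the arm can. A call with a number of a shift or a turn outside -1 to 1 is refused whole. A call with a gripper value outside its range is refused whole. The fingers move at their own pace and stop on an object; "squeeze" is the grip in N (left out, the last holds). Time passes only in rows, so rows that repeat a pose let the fingers close. It gives the time, the measured TCP pose, the force and the opening at its end, in the units of the state.
- monitor.observe(): the state, without advancing time (a new reading comes with each control period).
- capture(name): name is "scene" or "top"; returns the picture (400x640x3 uint8, red, green, blue); there is no depth.
- get_calibration(name): a dict with "vfov" (degrees; the focal length in pixels is half the picture's height over the tangent of half this angle, whatever the lens; pixels are square), "cx", "cy" (the principal point, pixels), "dist" ([k1, k2, p1, p2, k3] as OpenCV has them; the pictures are not rectified), "xyz" and "attitude" of the camera in the world. Camera axes: x right, y down, z forward; pixel columns grow to the right and rows downward; lengths in m; the calibration is good to about 2 mm. A picture is of the moment at which its call begins. get_calibration takes no time and is no camera call.
- arm.job_done(): hands the job in, once; it reports no verdict.
The state is a dict: "t": time; "qpos": joint angles; "joint_vel": joint speeds; "joint_torque": joint torques, N m; "position": TCP position; "orientation": TCP orientation; "force": force on the tool from outside, world axes, zero at the start; "moment": the same for the moment, N m; "grip_width": finger opening in m.
Only numpy, scipy, OpenCV 4.12 (cv2) and the standard library are available. Lean on these libraries where they do the work, as an engineer would, in place of code of your own. Each camera call takes 0.05 s, during which the arm holds its last target.

### The job

Lay the loose copper bar flat on the bar already on the test clamp's sloping bed, in line with it and with its lower long edge against both stop pins. Then take the clamp lever through its stepped gate to the end, feeling for the second crossing, whose plate is set differently each time, never forcing it against a stop, and hook it in the end pocket so that it stays there when let go and both spring pads press on the bar. Leave the other things on the bench where they are.

Things in the scene. Friction and masses are not known exactly. Their poses are not given: they have to be found in the camera images.
- test_clamp: the test clamp, fixed to the bench: a grey and aluminium device 210 mm deep, 340 mm wide, its front (-x) facing the operator, with a sloping black bar bed on its left half, a sloping steel lever gate on its right half and a grey readout head on a mast hanging over the gate. Origin on the bench under it; x to its back, y left, z up
- readout_edge (a point): middle of the readout head's lower front edge (a box 118 mm wide, 90 mm deep, 72 mm tall; axes as test_clamp). It hangs over the far half of the gate: a gripper held vertical on the hooked lever strikes it; one held square to the gate face, tilted 30 degrees towards the operator, clears it
- bed: the sloping bar bed, falling to the operator at 30 degrees. Origin on its surface, where the middle of a seated bar's underside lies; x up the slope, y left along the bars, z square out. The bed is 124 mm deep (x -46 to 78 mm), 190 mm wide. Two steel stop pins, 8 mm thick, 26 mm tall, stand at x -21.5, y +50 and -50 mm; a bar touching both has its middle at x = 0
- clamp_shaft (a point): middle of the 10 mm clamp shaft, along the bed's y, 68 mm up the slope, 22 mm above the bed. Two clamp arms turn on it at bed y +58 and -58 mm: with the lever parked they stand nearly upright (tips up to 100 mm above the bed, their pads no farther down the slope than bed x 40 mm); as the lever advances they swing down on the bars. Between the arms the bed is open to a gripper
- bar: the loose copper bus bar to be laid on: 160 x 35 x 9 mm, about 0.4 kg, lying flat on the bench left of the device. Origin at the middle of its underside; x along its length, y across its width, z up. It may lie on the bed either way round
- lower_bar: the same kind of copper bar, 160 x 35 x 9 mm, lying loose on the bed against both stop pins, its length along the bed's y. Origin at the middle of its underside, x along its length. The upper bar lies on it, its underside 9 mm above the bed
- gate: the gate: a steel plate 112 x 100 mm sloping like the bed, with a stepped slot in which the lever's stem runs with 4 mm of play. Origin on the middle of its upper face; x up the slope, y left, z square out. On it lies the stage plate, a U-shaped aluminium frame 4 mm thick with two thumb screws, whose tongue and finger wall off the lanes. Stem positions below are gate x, y in the slot
- lever: the lever; origin at its pivot, 83 mm below the gate's face (gate 0, 0, -83 mm), z along the stem. It turns both up and across the slope; the knob's centre stays 165 mm from the pivot: with the stem at x, y in the slot (mm) the knob is at pivot + 165 x unit vector of (x, y, 80). A spring draws the lever down the slope: 1 N at the knob when parked, 3 N in the last lane, 8 N at the end where the pads press
- first_crossing (a point): slot, first half: stem parked at x -32.5, y 0; straight up to a fixed stop at x -18.3; there across to the left lane, y +18 (wall stops it at 19.2). Across the lever moves freely. This point lies in that lane at gate x -20, y 18, z 0. The left lane runs on up the slope past the second crossing
- second_crossing (a point): slot, second half: in the left lane's right wall (wall y 6 to 12, stem against it at y 16) is a gap 12 mm wide. Its middle is set anew each time, anywhere from x 1 to 17, and not measured; the lane runs on to a blind end, stem x 22. Press the lever lightly right while moving up: where it gives, go right to y 0. This point is the gap's mean middle, gate x 9, y 9, z 0
- end_pocket (a point): where the stem ends: gate x 25, y -18, z 0. From y 0 go up to the end (stop at x 32.5) and right to y -18 (wall stops it at -19.2); let go: the spring draws the stem back 7 mm down the slope into this pocket, behind a lip 6 mm wide, and it stays. The stem is a square 8 mm steel bar
- knob (a point): the centre of the lever's black knob, a rounded block 34 mm (up the slope) x 30 mm (across, two flat sides) x 40 mm (along the stem) on a square 8 mm stem; it leans with the lever. Parked it lies at about (-62, 0, 70) mm in the gate's frame; hooked in the end pocket at about (48, -36, 71) mm
- pad_left: the round copper spring pad, 16 mm in diameter, at the tip of the left clamp arm; origin at the middle of its pressing face. When the lever is hooked it presses on the upper bar with about 1.7 N
- pad_right: the same pad at the tip of the right clamp arm
- caliper: bystander: a digital caliper, 180 x 61 x 13 mm, lying on the bench beyond the loose bar; origin at the middle of its underside
- solder_spool: bystander: a reel of solder, 54 mm across and 43 mm tall, standing left of the loose bar; origin at the middle of its underside
- wash_bottle: bystander: a white square bottle, 50 x 66 x 137 mm, right of the device; origin at the middle of its underside
- torque_driver: bystander: a torque screwdriver, 186 mm long and 30 mm thick, lying in front of the device; origin at its middle, on the bench
- pliers: bystander: long-nose pliers, 134 x 62 x 12 mm, lying in front of the device to the right; origin at the middle of its underside
Mind the look-alikes: they are no part of the job. What is shaped like the bar but brown or pink is not meant.

How it is judged:
By the outcome, as a careful person would: the job done as asked, in the order asked, and still so for the second after the job is handed in, with the robot touching nothing.
It also fails if it takes over 72 s, if anything falls off the work surface, if the arm or the gripper's body presses on something with over 40 N, if the wrist force passes 120 N, or if a joint passes its speed limit or range.

## Working session

There is one attempt and no reset: what is moved stays moved. The work goes in short steps, Python scripts to look and compute and a tool call to move; the robot and the scene stay as the last step left them, time stands still between calls to the robot, and variables do not carry over. Pictures are saved under pics/ and viewed, and the job is handed in when it is done.

Besides the shell and the picture viewer there is one more tool, called after "Request:" by a JSON object that holds its "name" and its "arguments". drive_tool: Moves the arm, as the interface text tells. Its arguments: {"type":"object","properties":{"commands":{"type":"array","items":{"type":"number","minimum":-1,"maximum":1}},"squeeze":{"type":"number"}},"required":["commands"]}

```bash
mkdir -p pics; python3 - <<'E'
from bench import monitor, capture, get_calibration, arm
import cv2
print(monitor.observe())
for n in ("scene","top"):
    print(n,get_calibration(n))
    cv2.imwrite(f"pics/{n}0.png",capture(n)[:,:,::-1])
print(arm.grip_depth,[a for a in dir(arm) if a[0]!='_'])
E
```

```text
{'t': 0.0, 'qpos': array([ 1.25180137,  0.53720619, -0.00449307,  1.53888742,  0.00258445,
        1.06731528, -0.07120098]), 'joint_vel': array([-4.80763335e-04, -6.06745808e-05,  7.73401769e-04, -1.60636440e-04,
        4.24628398e-04, -2.12733322e-03,  2.11383299e-04]), 'joint_torque': array([ 1.22998721e-03, -5.70975065e+01,  9.91518460e-01, -2.51600397e+01,
       -5.62483992e-02,  1.80520857e-02,  1.63592717e-04]), 'position': array([ 0.16241849, -0.62867823,  0.21520711]), 'orientation': array([[-5.40697142e-04,  2.50217338e-01, -9.68189543e-01],
       [ 1.72810272e-03, -9.68188005e-01, -2.50217905e-01],
       [-9.99998361e-01, -1.80842309e-03,  9.10952258e-05]]), 'force': array([-0.03695475, -0.59404675, -0.78511804]), 'moment': array([ 0.04329729, -0.00416165, -0.03009962]), 'grip_width': 0.08809296220949953}
scene {'vfov': 54.41656592905912, 'cx': 314.90816964737564, 'cy': 197.58649078731108, 'dist': array([0.0043509, 0.       , 0.       , 0.       , 0.       ]), 'xyz': array([0.08830555, 0.99268823, 0.86990804]), 'attitude': array([[-0.89890236, -0.25288894,  0.35780124],
       [-0.43797075,  0.49532281, -0.75022459],
       [ 0.01249638, -0.83108513, -0.5560048 ]])}
top {'vfov': 53.72650220611549, 'cx': 323.02749579075027, 'cy': 194.0288442969806, 'dist': array([0.03373749, 0.        , 0.        , 0.        , 0.        ]), 'xyz': array([0.34932551, 0.0627801 , 1.63184661]), 'attitude': array([[ 9.47364900e-04, -9.92611813e-01,  1.21329682e-01],
       [-9.99929748e-01, -2.37384916e-03, -1.16130889e-02],
       [ 1.18153075e-02, -1.21310156e-01, -9.92544329e-01]])}
-0.0187 ['PlanningError', 'grip_depth', 'job_done']
```

View pics/scene0.png

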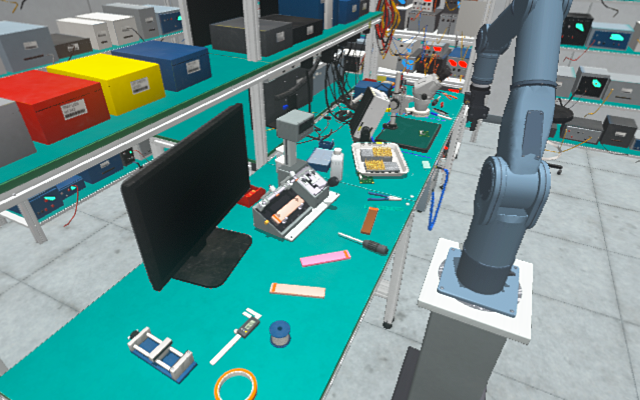

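View pics/top0.png

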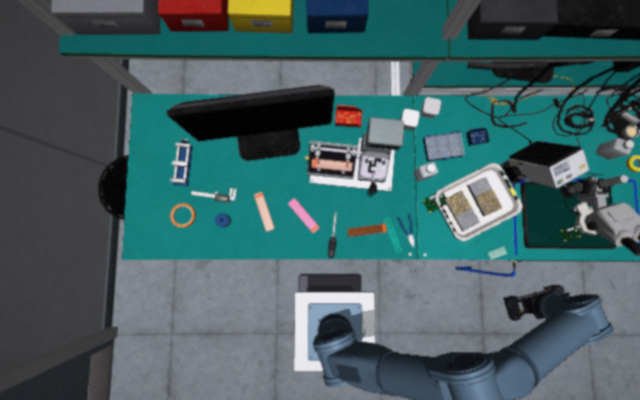

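```bash
python3 - <<'E'
import cv2
s=cv2.imread("pics/scene0.png");t=cv2.imread("pics/top0.png")
def crop(im,x,y,w,h,k,n):
    cv2.imwrite(n,cv2.resize(im[y:y+h,x:x+w],None,fx=k,fy=k,interpolation=cv2.INTER_CUBIC))
crop(s,240,100,130,95+50,4,"pics/s_dev.png")
crop(t,295,100,110,100,6,"pics/t_dev.png")
crop(s,200,230,200,150,4,"pics/s_bar.png")
crop(t,180,180,130,80,6,"pics/t_bar.png")
E
```

```text
(no output)
```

View pics/s_dev.png

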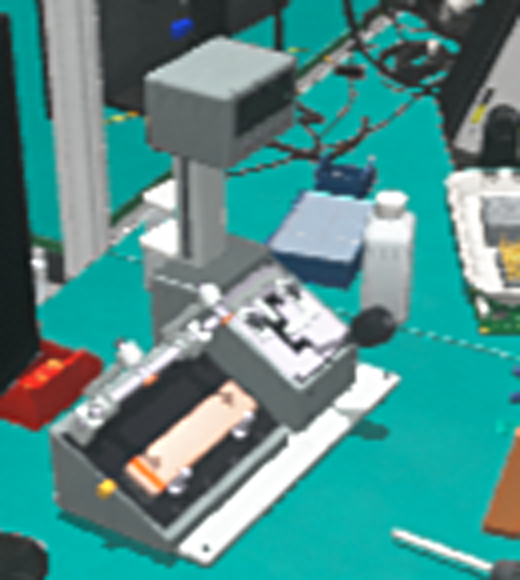

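View pics/t_dev.png

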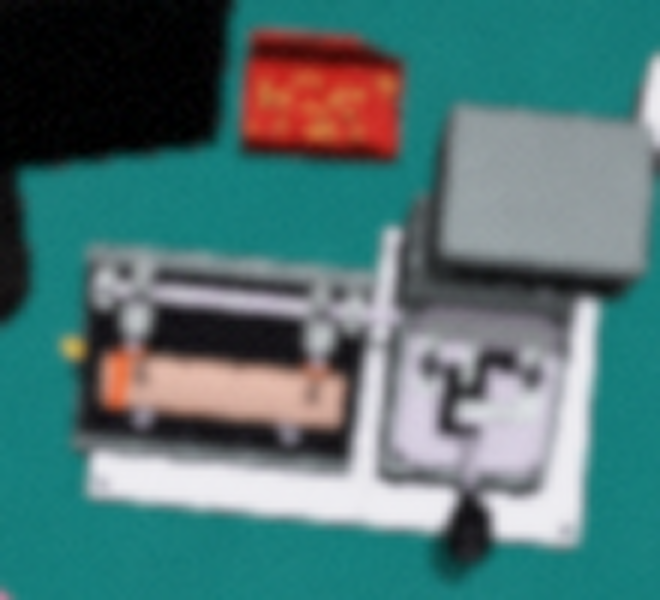

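View pics/s_bar.png

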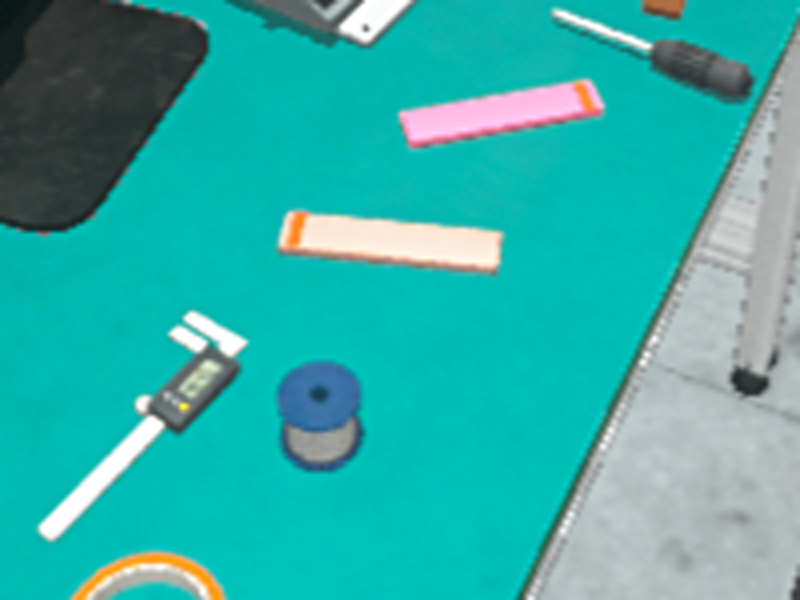

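View pics/t_bar.png

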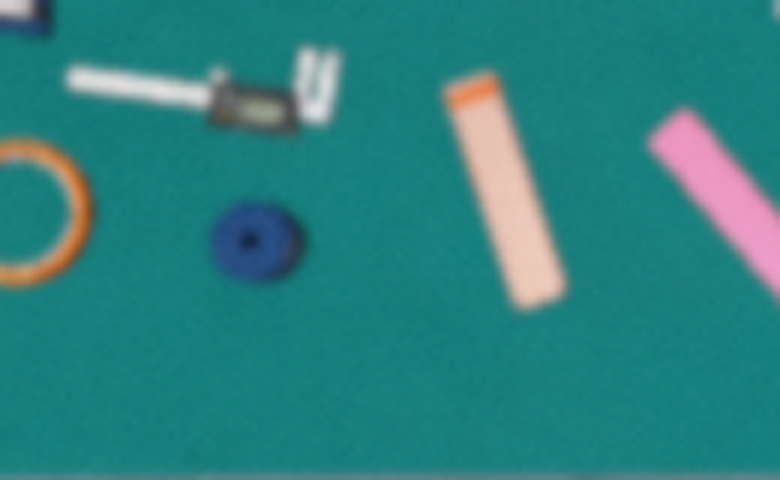

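```bash
cat > h.py <<'E'
import numpy as np, cv2
from bench import monitor, capture, get_calibration, arm
C={}
for n in("scene","top"):
    c=get_calibration(n); f=200/np.tan(np.radians(c["vfov"]/2))
    C[n]=(np.array([[f,0,c["cx"]],[0,f,c["cy"]],[0,0,1.]]),np.array(c["dist"]),np.array(c["xyz"]),np.array(c["attitude"]))
def proj(n,P):
    K,d,t,R=C[n]; P=np.atleast_2d(P).astype(float)
    rv=cv2.Rodrigues(R.T)[0]
    return cv2.projectPoints(P.reshape(-1,1,3),rv,-R.T@t,K,d)[0].reshape(-1,2)
def ray(n,uv):
    K,d,t,R=C[n]
    u=cv2.undistortPoints(np.array(uv,float).reshape(-1,1,2),K,d).reshape(-1,2)
    return t,np.c_[u,np.ones(len(u))]@R.T
def onplane(n,uv,z):
    t,D=ray(n,uv); return t+D*((z-t[2])/D[:,2])[:,None]
def snap(tag,crops):
    im={}
    for n in set(c[0] for c in crops): im[n]=capture(n)[:,:,::-1]; cv2.imwrite(f"pics/{n}_{tag}_full.png",im[n])
    for i,(n,x,y,w,h,k) in enumerate(crops):
        cv2.imwrite(f"pics/{n}_{tag}.png",cv2.resize(im[n][y:y+h,x:x+w],None,fx=k,fy=k,interpolation=cv2.INTER_CUBIC))
E
python3 - <<'E'
from h import *
for n in("scene","top"):
    im=cv2.imread(f"pics/{n}0.png"); hsv=cv2.cvtColor(im,cv2.COLOR_BGR2HSV)
    # non-green mask: green bg hue ~85
    m=((hsv[:,:,0]<75)|(hsv[:,:,0]>95)|(hsv[:,:,1]<80)).astype(np.uint8)
    k,l,st,ce=cv2.connectedComponentsWithStats(m)
    for i in range(1,k):
        if 40<st[i,4]<3000:
            x,y=ce[i]
            P=onplane(n,[(x,y)],0.005)[0]
            if 0.2<P[0]<.9 and -.6<P[1]<.7: print(n,i,st[i],ce[i].round(1),P.round(3))
    # bar
    seed={"scene":(297,291),"top":(263,211)}[n]
    i=l[seed[1],seed[0]]; 
    c=cv2.findContours((l==i).astype(np.uint8),cv2.RETR_EXTERNAL,cv2.CHAIN_APPROX_NONE)[0][0]
    print(n,cv2.minAreaRect(c),st[i])
    Q=onplane(n,c.reshape(-1,2),0.009)[:,:2]*1000
    r=cv2.minAreaRect(Q.astype(np.float32)); print("world rect",r)
E
```

```text
scene 46 [368 192  34   9 139] [383.8 197. ] [ 0.4   -0.304  0.005]
scene 67 [361 207  18  28 277] [369.1 220.3] [ 0.401 -0.13   0.005]
scene 106 [338 233  50  21 255] [369.6 244.4] [ 0.354 -0.002  0.005]
scene 123 [300 250  51  17 488] [324.7 258. ] [0.462 0.128 0.005]
scene 128 [269 283  57  16 586] [297.2 290.2] [0.476 0.291 0.005]
scene 129 [210 308  52  57 551] [239.7 332.5] [0.542 0.488 0.005]
scene 130 [269 320  21  28 476] [279.5 333.6] [0.447 0.444 0.005]
scene 131 [ 127  327   70   57 1897] [161.2 354.5] [0.678 0.628 0.005]
scene 132 [214 368  43  32 522] [235.8 381.4] [0.471 0.604 0.005]
scene ((296.9842834472656, 290.1651611328125), (55.55813217163086, 10.666023254394531), 5.440331935882568) [269 283  57  16 586]
world rect ((475.261962890625, 293.64642333984375), (162.14892578125, 41.19606399536133), 19.54718589782715)
top 11 [335 104  28  23 560] [348.  115.5] [ 0.885 -0.062  0.005]
top 25 [424 131  40  30 940] [443.4 145.5] [ 0.755 -0.463  0.005]
top 27 [170 139  22  47 702] [181.7 163.3] [0.675 0.631 0.005]
top 30 [414 162  24  19 292] [425.7 170.8] [ 0.647 -0.386  0.005]
top 31 [191 188  46  14 295] [217.7 195.1] [0.543 0.479 0.005]
top 32 [254 192  21  40 415] [263.8 211.3] [0.476 0.288 0.005]
top 33 [288 198  32  35 417] [303.3 215.1] [0.461 0.125 0.005]
top 34 [170 203  26  25 303] [182.1 215.1] [0.46  0.62  0.005]
top 35 [215 213  15  14 169] [221.9 219.9] [0.441 0.458 0.005]
top 36 [329 213   8  44 148] [332.5 238.5] [0.365 0.005 0.005]
top 37 [398 214  17  33 160] [408.1 230.8] [ 0.397 -0.306  0.005]
top 38 [347 223  40  14 353] [366.9 229.8] [ 0.401 -0.136  0.005]
top ((263.75, 211.24998474121094), (40.160919189453125, 10.11928653717041), 71.56504821777344) [254 192  21  40 415]
world rect ((476.2767333984375, 287.48406982421875), (166.25955200195312, 41.415626525878906), 19.27791976928711)
```

```bash
python3 - <<'E'
import cv2
s=cv2.imread("pics/scene0.png");t=cv2.imread("pics/top0.png")
def crop(im,x,y,w,h,k,n):
    o=cv2.resize(im[y:y+h,x:x+w],None,fx=k,fy=k,interpolation=cv2.INTER_CUBIC)
    for a in range(0,w,5):
        cv2.line(o,(a*k,0),(a*k,6 if (x+a)%10 else 14),(0,255,255),1)
        if (x+a)%10==0: cv2.putText(o,str(x+a),(a*k,26),0,.4,(0,255,255),1)
    for a in range(0,h,5):
        cv2.line(o,(0,a*k),(6 if (y+a)%10 else 14,a*k),(0,255,255),1)
        if (y+a)%10==0: cv2.putText(o,str(y+a),(16,a*k+4),0,.4,(0,255,255),1)
    cv2.imwrite(n,o)
crop(s,250,180,75,55,10,"pics/s_bed.png")
crop(s,285,150,60,55,10,"pics/s_gate.png")
crop(t,305,135,60,50,12,"pics/t_bed.png")
crop(t,350,115,55,48+35,7,"pics/t_gate.png")
E
```

```text
(no output)
```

View pics/s_bed.png

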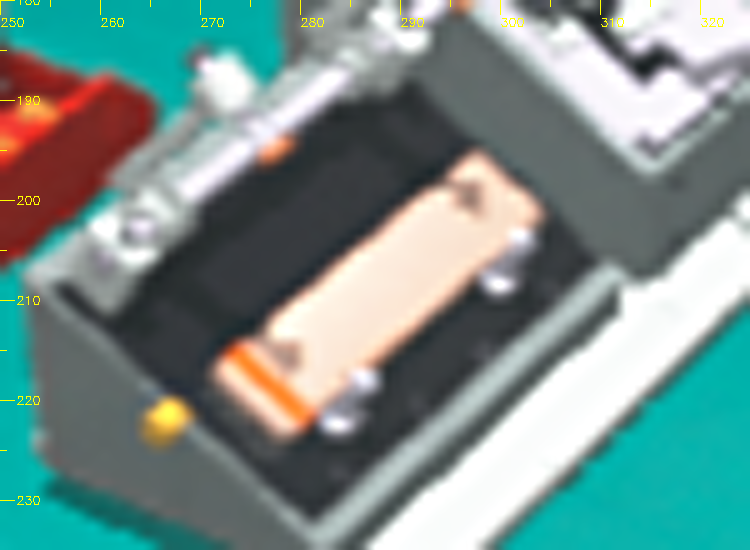

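View pics/s_gate.png

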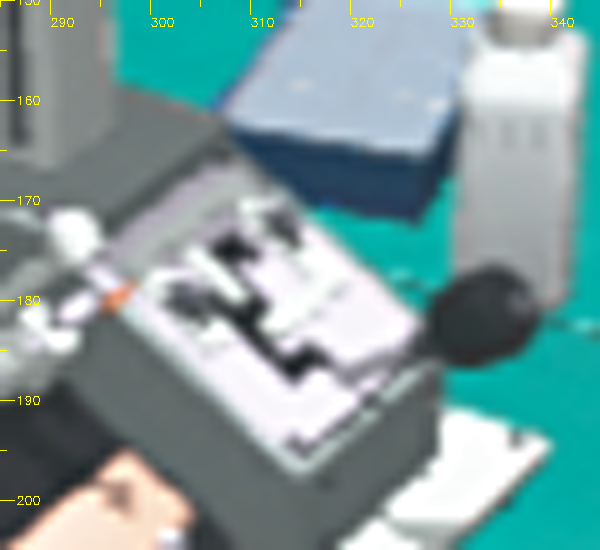

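View pics/t_bed.png

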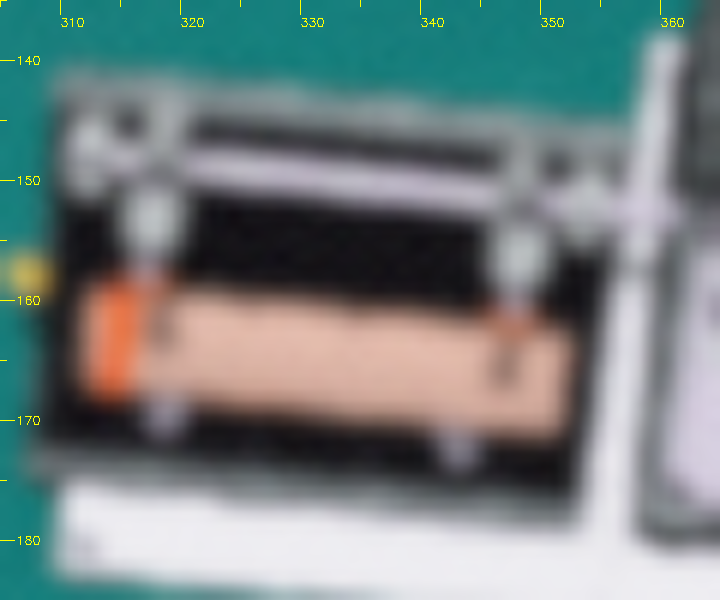

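View pics/t_gate.png

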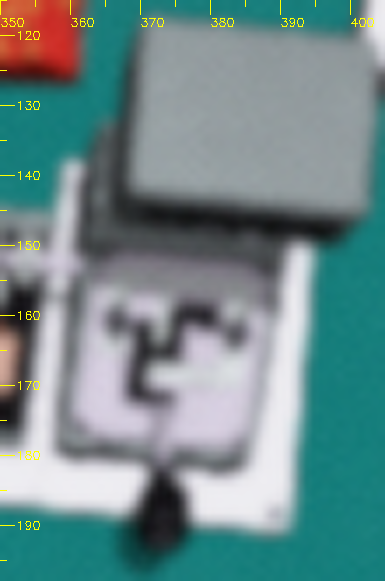

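```bash
cat > fit.py <<'E'
from h import *
from scipy.optimize import minimize
U=6
def mask(n,im,box,kind):
    x,y,w,h=box
    o=cv2.resize(im[y:y+h,x:x+w],None,fx=U,fy=U,interpolation=cv2.INTER_CUBIC).astype(int)
    b,g,r=o[:,:,0],o[:,:,1],o[:,:,2]
    if kind=="loose": m=(r>(g+20)) if n=="top" else (r>g-30)
    else: m=(r>g+12)&(r>110)
    return m.astype(np.uint8)
def hull(n,P,box):
    x,y,w,h=box
    q=proj(n,P); q=(q-[x,y]+.5)*U-.5
    o=np.zeros((h*U,w*U),np.uint8)
    cv2.fillConvexPoly(o,cv2.convexHull(np.round(q*16).astype(np.int32)),1,shift=4)
    return o
def cube(L,W,H):
    return np.array([[a*L/2,b*W/2,c*H] for a in(-1,1) for b in(-1,1) for c in(0,1)])
def Rz(a): return np.array([[np.cos(a),-np.sin(a),0],[np.sin(a),np.cos(a),0],[0,0,1]])
def Ry(a): return np.array([[np.cos(a),0,np.sin(a)],[0,1,0],[-np.sin(a),0,np.cos(a)]])
S30=Ry(-np.radians(30)) # x axis up slope -> (cos,0,sin)
def run(ims,boxes,kind,posef,p0,steps):
    M={n:mask(n,ims[n],boxes[n],kind) for n in boxes}
    def cost(p):
        P=posef(p); c=0
        for n in boxes:
            o=hull(n,P,boxes[n]); c+=(o!=M[n]).sum()/max(1,o.sum())
        return c
    best=None
    s=np.diag(steps)
    for k in range(3):
        r=minimize(cost,p0,method="Nelder-Mead",options=dict(initial_simplex=np.vstack([p0,p0+s/(k+1)*(1 if k%2==0 else -1)]),xatol=1e-5,fatol=1e-5,maxiter=600))
        p0=r.x
    return r.x,r.fun,M
def loosepose(p): return cube(.16,.035,.009)@Rz(p[2]).T+[p[0],p[1],0]
def barpose(p):  # x,y,z of underside middle, yaw ; bar along bed y
    return cube(.035,.16,.009)@(Rz(p[3])@S30).T+p[:3]
E
cat > f1.py <<'E'
from fit import *
ims={n:cv2.imread(f"pics/{n}0.png") for n in C}
lb={"scene":(262,276,70,32),"top":(246,186,36,54)}
for s in (["scene"],["top"],["scene","top"]):
    r=run(ims,{k:lb[k] for k in s},"loose",loosepose,np.array([.476,.288,np.radians(18.5)]),np.array([.006,.006,.05]))
    print(s,r[0].round(4),np.degrees(r[0][2]),r[1])
bb={"scene":(267,190,42,38),"top":(309,156,46,18)}
for s in (["scene","top"],):
    r=run(ims,{k:bb[k] for k in s},"bed",barpose,np.array([.63,-.03,.06,-.07]),np.array([.01,.01,.01,.05]))
    print(s,r[0].round(4),np.degrees(r[0][3]),r[1])
    for n in s:
        o=hull(n,barpose(r[0]),bb[n]); e=np.dstack([o*200,r[2][n]*200,0*o]); cv2.imwrite(f"pics/ov_{n}.png",cv2.resize(e,None,fx=2,fy=2))
    g=r[0]
    # xyz separately
    for k in s:
        f=lambda p: barpose([p[0],p[1],g[2],p[2]])
        q=run(ims,{k:bb[k]},"bed",f,g[[0,1,3]],np.array([.006,.006,.03])); print(k,q[0].round(4),q[1])
E
python3 f1.py
```

```text
['scene'] [0.4772 0.2891 0.3337] 19.120378278353208 0.06328312299271724
['top'] [0.4776 0.2872 0.3551] 20.34576533086444 0.15236188951160928
['scene', 'top'] [0.4772 0.2893 0.3312] 18.977833048456468 0.2195509801569471
['scene', 'top'] [ 0.664   0.011   0.0592 -0.1007] -5.769891034178534 0.29490404094577605
scene [ 0.6644  0.0112 -0.1026] 0.17697646348823173
top [ 0.6636  0.0096 -0.0979] 0.11319317489335771
```

View pics/ov_scene.png

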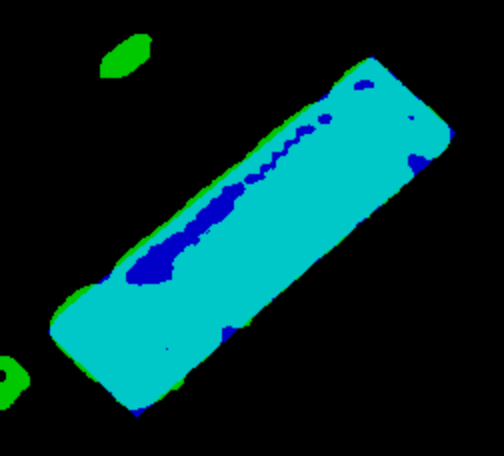

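View pics/ov_top.png

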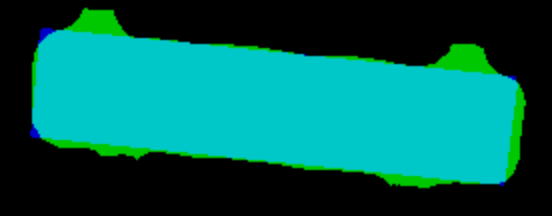

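```bash
cat > f2.py <<'E'
from fit import *
def tri(a,b):
    A=[];B=[]
    for n,uv in (("scene",a),("top",b)):
        t,D=ray(n,[uv]); d=D[0]/np.linalg.norm(D[0]); M=np.eye(3)-np.outer(d,d); A.append(M);B.append(M@t)
    x=np.linalg.lstsq(np.vstack(A),np.hstack(B),rcond=None)[0]
    return x,[np.linalg.norm(A[i]@x-B[i])*1000 for i in(0,1)]
yaw=-.100; R=Rz(yaw)@S30
k,e=tri((332.5,181.7),(372.8,188.5)); print("knob",k.round(4),e)
print("gate from knob",(k-R@[-.062,0,.070]).round(4))
# head
hm,e=tri(((297.5+314.2)/2,(141.2+130)/2),(384,148.3)); print("head mid",hm.round(4),e)
bed=np.array([.664,.0108,.0592])
print("gate in dev frame rel bed",(Rz(yaw).T@((k-R@[-.062,0,.070])-bed)).round(4))
E
python3 f2.py
```

```text
knob [ 0.5584 -0.147   0.1181] [np.float64(2.068829502728788), np.float64(2.0688295027288475)]
gate from knob [ 0.6466 -0.1559  0.0885]
head mid [ 0.6803 -0.1676  0.2694] [np.float64(1.4852729075303626), np.float64(1.4852729075299818)]
gate in dev frame rel bed [-0.0007 -0.1676  0.0293]
```

```bash
cat > ov.py <<'E'
from fit import *
yaw=-.100; R=Rz(yaw)@S30
bed=np.array([.664,.0108,.0592]); gate=np.array([.6466,-.1559,.0885]); head=np.array([.6803,-.1676,.2694])
import sys
def draw(tag,src,gate=gate):
    for n,(x,y,w,h,k) in {"scene":(255,110,90,125,6),"top":(300,110,105,85,7)}.items():
        im=cv2.imread(src%n); o=cv2.resize(im[y:y+h,x:x+w],None,fx=k,fy=k,interpolation=cv2.INTER_CUBIC)
        def pl(P,col,closed=True):
            q=((proj(n,P)-[x,y]+.5)*k-.5)
            cv2.polylines(o,[np.round(q*8).astype(np.int32)],closed,col,1,cv2.LINE_AA,3)
        B=lambda p: bed+np.array(p)/1000@R.T
        G=lambda p: gate+np.array(p)/1000@R.T
        pl(B([[-46,95,0],[-46,-95,0],[78,-95,0],[78,95,0]]),(0,255,0))
        for s in(50,-50): pl(B([[-21.5,s,0],[-21.5,s,26]]),(255,0,255),False)
        pl(B([[68,95,22],[68,-95,22]]),(255,255,0),False)
        pl(G([[-56,50,0],[-56,-50,0],[56,-50,0],[56,50,0]]),(0,255,0))
        pl(G([[-32.5,0,0],[-18.3,0,0],[-18.3,18,0],[22,18,0]]),(0,0,255),False)
        pl(G([[9,18,0],[9,0,0],[32.5,0,0],[32.5,-18,0],[25,-18,0]]),(0,0,255),False)
        pl(G([[-32.5,0,0],[-62,0,70]]),(255,0,0),False)
        H=lambda p: head+np.array(p)/1000@Rz(yaw).T
        pl(H([[0,59,0],[0,-59,0],[90,-59,0],[90,59,0]]),(0,255,255)); pl(H([[0,59,72],[0,-59,72],[90,-59,72],[90,59,72]]),(0,255,255))
        cv2.imwrite(f"pics/ovl_{n}_{tag}.png",o)
if __name__=="__main__": draw("a","pics/%s0.png")
E
python3 ov.py
```

```text
(no output)
```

View pics/ovl_scene_a.png

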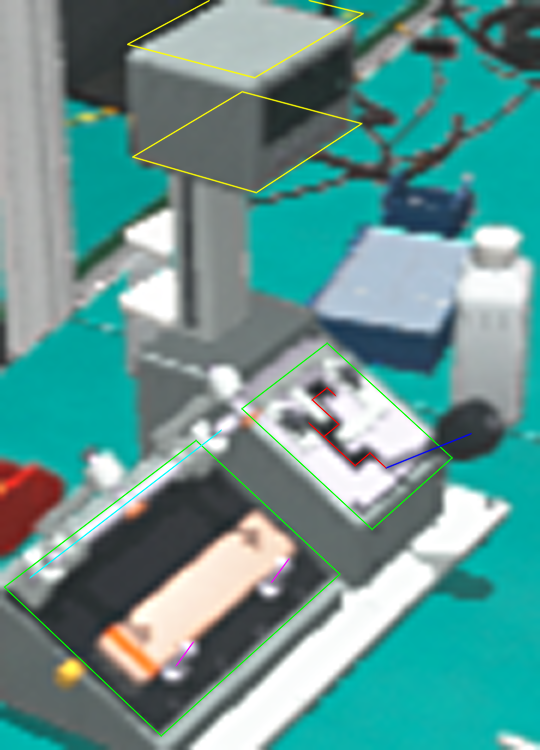

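View pics/ovl_top_a.png

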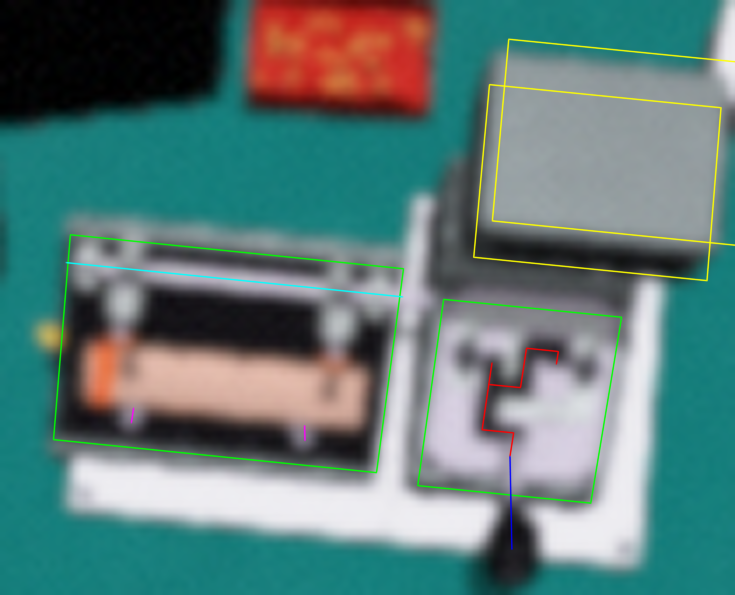

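```bash
cat > plan.py <<'E'
from h import *
import sys
def axes_from_jaw(xdir,jaw):
    x=np.array(xdir,float);x/=np.linalg.norm(x);y=np.array(jaw,float);y-=x*(x@y);y/=np.linalg.norm(y);return np.c_[x,y,np.cross(x,y)]
def cmd(pos,jawdeg=None,s=None):
    """world TCP target, jaw heading (deg, in world xy; line, mod 180) -> shift in 300mm units, turn in pi units"""
    s=s or monitor.observe(); R=s["orientation"];p=s["position"]
    d=R.T@(np.array(pos)-p)/.3
    t=0
    if jawdeg is not None:
        j=np.array([np.cos(np.radians(jawdeg)),np.sin(np.radians(jawdeg)),0]); 
        j=R.T@j; t=np.arctan2(j[2],j[1])
        t=(t+np.pi/2)%np.pi-np.pi/2
        t/=np.pi
    n=np.linalg.norm(np.array(pos)-p)/.0417
    print("cmd",d.round(4),"turn",round(t,4),"rows>=",round(max(n,abs(t)*180/7.16),1))
def st(s=None):
    s=s or monitor.observe();R=s["orientation"]
    x=R[:,0]; print("t",round(s["t"],2),"p",s["position"].round(4),"tilt",np.degrees(np.arccos(-x[2])).round(2),"az",np.degrees(np.arctan2(x[1],x[0])).round(1),"y",R[:,1].round(3),"F",s["force"].round(1),"M",s["moment"].round(2),"w",round(s["grip_width"],4)); print("  q",s["qpos"].round(3))
if __name__=="__main__":
    st(); a=[float(v) for v in sys.argv[1:]]
    if a: cmd(a[:3],a[3] if len(a)>3 else None)
E
python3 plan.py .45 -.3 .25 -70.7
```

```text
t 0.1 p [ 0.1624 -0.6288  0.2153] tilt 0.09 az 108.7 y [ 0.25  -0.968 -0.001] F [-0.6  0.8 -0.5] M [ 0.01  0.05 -0.  ] w 0.0876
  q [ 1.252  0.537 -0.004  1.539  0.003  1.067 -0.071]
cmd [-0.1144 -0.8215 -1.2023] turn -0.0267 rows>= 10.5
```

Request:
{"name": "drive_tool", "arguments": {"commands": [-0.1, -0.66, -0.97, -0.027, -1, -0.1, -0.66, -0.97, -0.027, -1, -0.1, -0.66, -0.97, -0.027, -1, -0.1, -0.66, -0.97, -0.027, -1, -0.1, -0.66, -0.97, -0.027, -1, -0.1, -0.66, -0.97, -0.027, -1, -0.1, -0.66, -0.97, -0.027, -1, -0.1, -0.66, -0.97, -0.027, -1, -0.1, -0.66, -0.97, -0.027, -1]}}

```text
t: 0.85
position: [0.3984, -0.3592, 0.2459]
orientation: [[0.001, 0.337, -0.941], [0.003, -0.941, -0.337], [-1.0, -0.003, -0.002]]
force: [0.5, -0.7, 0.1]
grip_width: 0.088
```

```bash
python3 plan.py .477 .0 .25 -70.7;python3 plan.py .477 .288 .12 -70.7
```

```text
t 0.85 p [ 0.3984 -0.3592  0.2459] tilt 0.2 az 70.0 y [ 0.337 -0.941 -0.003] F [ 0.5 -0.7  0.1] M [ 0.03 -0.01  0.02] w 0.088
  q [ 0.777  0.317 -0.154  1.8    0.052  1.029 -0.624]
cmd [-0.0093 -1.0391 -0.6503] turn 0.0022 rows>= 8.8
t 0.85 p [ 0.3984 -0.3592  0.2459] tilt 0.2 az 70.0 y [ 0.337 -0.941 -0.003] F [ 0.5 -0.7  0.1] M [ 0.03 -0.01  0.02] w 0.088
  q [ 0.777  0.317 -0.154  1.8    0.052  1.029 -0.624]
cmd [ 0.4272 -1.9417 -0.9729] turn 0.0022 rows>= 15.9
```

Request:
{"name": "drive_tool", "arguments": {"commands": [0, -0.98, -0.62, 0, -1, 0, -0.98, -0.62, 0, -1, 0, -0.98, -0.62, 0, -1, 0, -0.98, -0.62, 0, -1, 0, -0.98, -0.62, 0, -1, 0, -0.98, -0.62, 0, -1, 0, -0.98, -0.62, 0, -1, 0, -0.98, -0.62, 0, -1]}}

```text
t: 1.52
position: [0.4696, -0.0377, 0.247]
orientation: [[0.001, 0.337, -0.942], [0.003, -0.942, -0.337], [-1.0, -0.002, -0.002]]
force: [1.3, -1.0, 0.4]
grip_width: 0.0883
```

```bash
python3 plan.py .477 .2885 .11 -70.7
```

```text
t 1.52 p [ 0.4696 -0.0377  0.247 ] tilt 0.18 az 69.4 y [ 0.337 -0.942 -0.002] F [ 1.3 -1.   0.4] M [-0.04 -0.09 -0.04] w 0.0883
  q [ 0.309  0.215 -0.368  1.945  0.088  0.996 -1.326]
cmd [ 0.4601 -1.0144 -0.3886] turn 0.0021 rows>= 8.5
```

Request:
{"name": "drive_tool", "arguments": {"commands": [0.3, -1, -0.388, 0.002, -1, 0.3, -1, -0.388, 0.002, -1, 0.3, -1, -0.388, 0.002, -1, 0.3, -1, -0.388, 0.002, -1, 0.3, -1, -0.388, 0.002, -1, 0.3, -1, -0.388, 0.002, -1, 0.3, -1, -0.388, 0.002, -1, 0.3, -1, -0.388, 0.002, -1, 0.3, -1, -0.388, 0.002, -1]}}

```text
t: 2.27
position: [0.475, 0.2928, 0.1564]
orientation: [[-0.002, 0.34, -0.941], [0.008, -0.94, -0.34], [-1.0, -0.008, -0.001]]
force: [-0.7, 0.2, -0.1]
grip_width: 0.0881
```

```bash
python3 plan.py .477 .2885 .003 -70.7; python3 -c "
from h import *
snap('b1',[('top',230,165,70,70,8),('scene',220,220,140,100,5)])"
```

```text
t 2.27 p [0.475  0.2928 0.1564] tilt 0.45 az 103.6 y [ 0.34  -0.94  -0.008] F [-0.7  0.2 -0.1] M [ 0.04  0.08 -0.01] w 0.0881
  q [-0.275  0.496 -0.462  1.819  0.268  0.886 -2.083]
cmd [ 0.5111  0.0198 -0.001 ] turn 0.0031 rows>= 3.7
```

View pics/scene_b1.png

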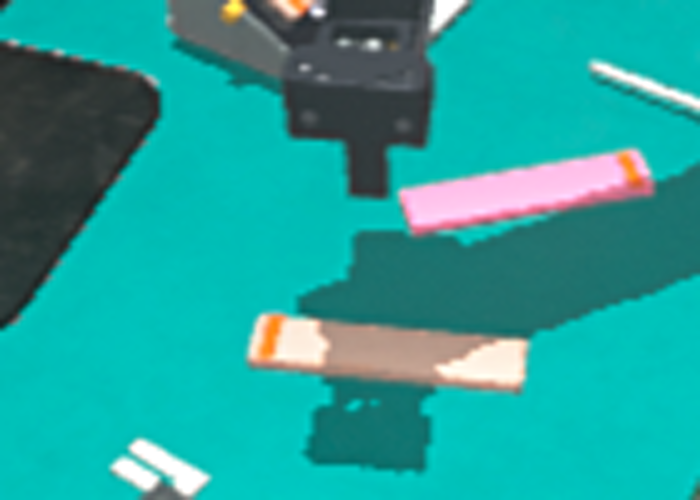

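View pics/top_b1.png

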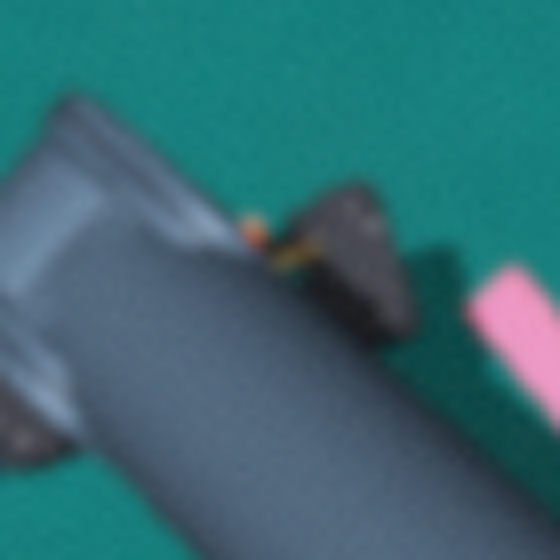

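Request:
{"name": "drive_tool", "arguments": {"commands": [0.25, 0.02, 0, 0.003, -0.4, 0.4, 0.02, 0, 0.003, -0.4, 0.505, 0.02, 0, 0.003, -0.4, 0.505, 0.02, 0, 0.003, -0.4, 0.505, 0.02, 0, 0.003, -0.4, 0.505, 0.02, 0, 0.003, -0.4]}}

```text
t: 2.87
position: [0.4786, 0.2786, 0.0053]
orientation: [[-0.003, 0.324, -0.946], [0.001, -0.946, -0.324], [-1.0, -0.002, 0.002]]
force: [0.3, -0.5, 0.4]
grip_width: 0.0614
```

```bash
python3 plan.py .477 .2885 .002 -70.7; python3 -c "
from h import *
snap('b2',[('scene',240,230,120,90,6)])"
```

```text
t 2.87 p [0.4786 0.2786 0.0053] tilt 0.16 az 165.4 y [ 0.324 -0.946 -0.002] F [ 0.3 -0.5  0.4] M [ 0.01 -0.07 -0.06] w 0.0614
  q [-0.342  0.72  -0.35   1.889  0.405  0.604 -2.19 ]
cmd [ 0.0109 -0.0328 -0.0057] turn -0.0022 rows>= 0.3
```

View pics/scene_b2.png

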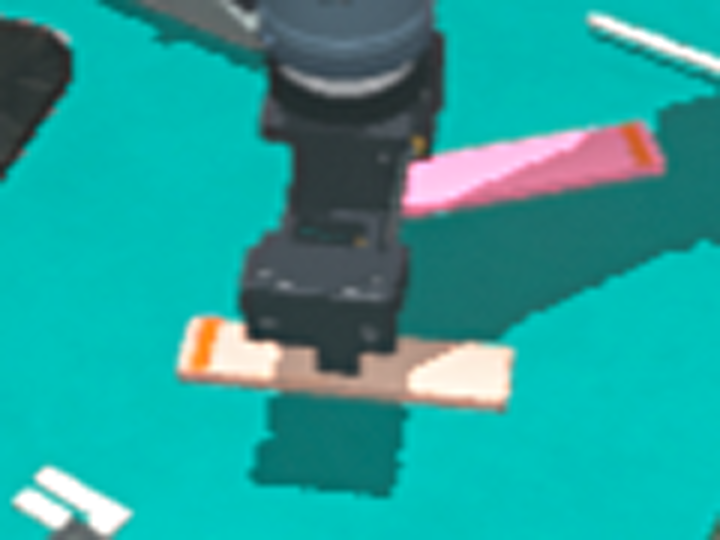

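Request:
{"name": "drive_tool", "arguments": {"commands": [0.0, -0.033, -0.006, -0.002, -0.4, 0.0, -0.033, -0.006, -0.002, -0.4, 0.01, -0.033, -0.006, -0.002, -0.4]}}

```text
t: 3.17
position: [0.4798, 0.292, 0.0063]
orientation: [[0.004, 0.331, -0.944], [0.006, -0.944, -0.331], [-1.0, -0.004, -0.006]]
force: [0.1, -0.1, 0.5]
grip_width: 0.0618
```

```bash
python3 plan.py .477 .2885 .002 -70.7; python3 -c "
from h import *
snap('b3',[('scene',240,230,120,90,6)])"
```

```text
t 3.17 p [0.4798 0.292  0.0063] tilt 0.41 az 56.8 y [ 0.331 -0.944 -0.004] F [ 0.1 -0.1  0.5] M [-0.02  0.   -0.01] w 0.0618
  q [-0.36   0.723 -0.351  1.876  0.407  0.605 -2.2  ]
cmd [0.0142 0.0078 0.0128] turn 0.0002 rows>= 0.1
```

View pics/scene_b3.png

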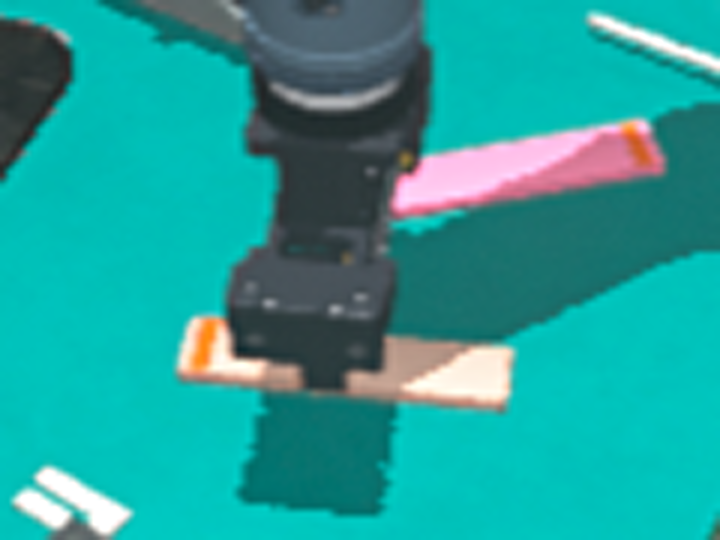

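Request:
{"name": "drive_tool", "arguments": {"commands": [0.012, 0.005, 0.012, 0, -0.4, 0.012, 0.005, 0.012, 0, 0.5, 0.012, 0.005, 0.012, 0, 0.5, 0.012, 0.005, 0.012, 0, 0.5, 0.012, 0.005, 0.012, 0, 0.5, 0.012, 0.005, 0.012, 0, 0.5], "squeeze": 35}}

```text
t: 3.72
position: [0.4762, 0.2883, 0.0014]
orientation: [[0.002, 0.331, -0.944], [0.004, -0.944, -0.331], [-1.0, -0.003, -0.004]]
force: [0.4, 0.3, -0.2]
grip_width: 0.0306
```

```bash
python3 plan.py .5 -.05 .5 -5.75; python3 -c "
from h import *
snap('b4',[('scene',240,230,120,90,6)])"
```

```text
t 3.72 p [0.4762 0.2883 0.0014] tilt 0.29 az 63.1 y [ 0.331 -0.944 -0.003] F [ 0.4  0.3 -0.2] M [-0.   -0.06  0.05] w 0.0306
  q [-0.361  0.727 -0.346  1.888  0.411  0.592 -2.205]
cmd [-1.6669  1.0847  0.2923] turn -0.3608 rows>= 14.5
```

View pics/scene_b4.png

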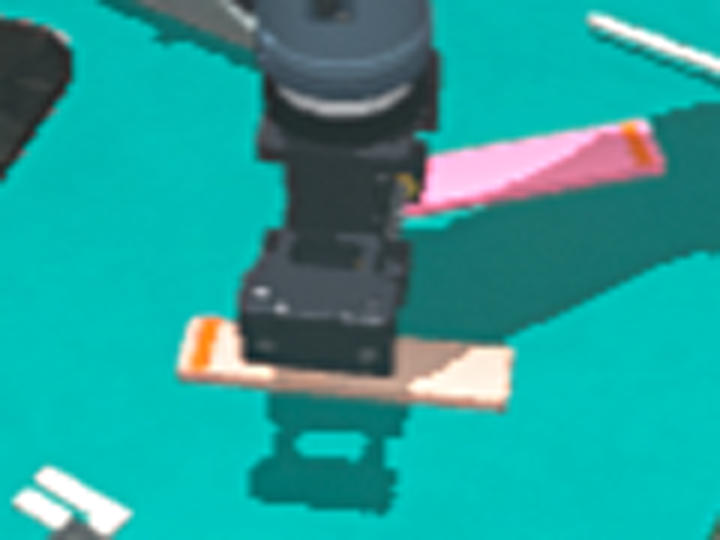

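Request:
{"name": "drive_tool", "arguments": {"commands": [0, 0, 0, 0, 0.5, 0, 0, 0, 0, 0.5]}}

```text
t: 3.93
position: [0.4763, 0.2883, 0.0014]
orientation: [[0.002, 0.331, -0.944], [0.004, -0.944, -0.331], [-1.0, -0.003, -0.004]]
force: [0.1, 0.6, -0.0]
grip_width: 0.0222
```

```bash
python3 plan.py ; python3 -c "
from h import *
snap('b5',[('scene',240,230,120,90,6),('top',240,180,50,60,10)])"
```

```text
t 3.93 p [0.4763 0.2883 0.0014] tilt 0.29 az 62.8 y [ 0.331 -0.944 -0.003] F [ 0.1  0.6 -0. ] M [-0.04  0.01 -0.01] w 0.0222
  q [-0.361  0.727 -0.346  1.887  0.411  0.592 -2.205]
```

View pics/scene_b5.png

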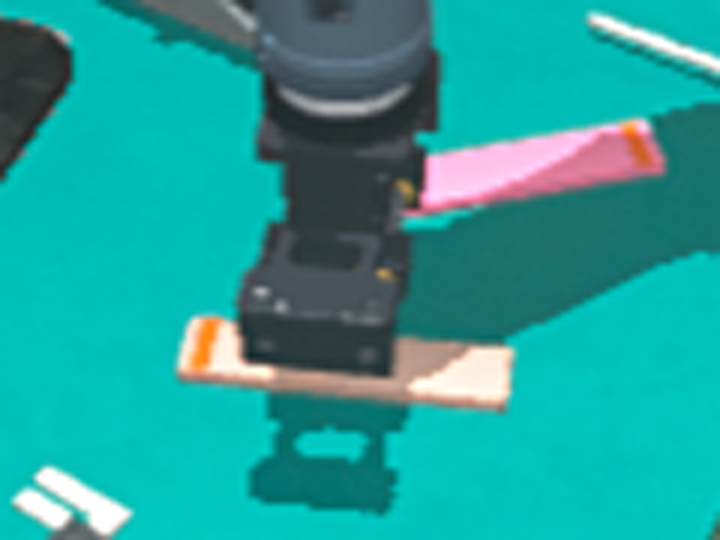

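View pics/top_b5.png

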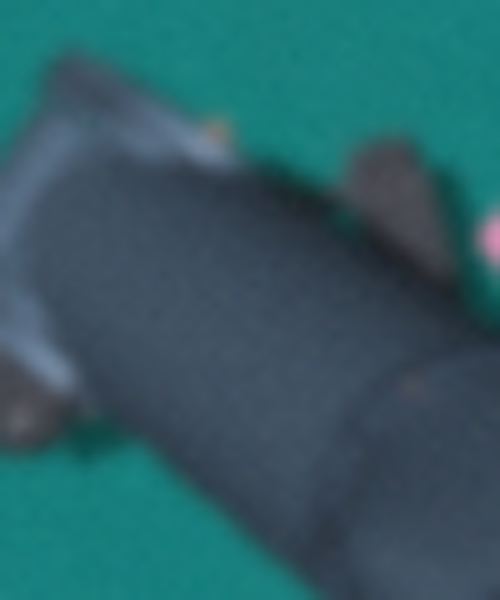

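```bash
cat > grip.py <<'E'
from h import *
def draw(src,n,crop,out,s=None):
    s=s or monitor.observe(); R=s["orientation"];p=s["position"]; w=s["grip_width"]
    x,y,ww,h,k=crop; im=cv2.imread(src); o=cv2.resize(im[y:y+h,x:x+ww],None,fx=k,fy=k,interpolation=cv2.INTER_CUBIC)
    def pl(P,c,cl=True):
        q=(proj(n,p+np.array(P)/1000@R.T)-[x,y]+.5)*k-.5
        cv2.polylines(o,[np.round(q*8).astype(np.int32)],cl,c,1,cv2.LINE_AA,3)
    for X in(-64,-120): pl([[X,93.5,37.5],[X,93.5,-37.5],[X,-93.5,-37.5],[X,-93.5,37.5]],(0,255,0))
    for sg in(1,-1):
        a=w*500*sg;b=a+17.5*sg
        for X in(0,-64): pl([[X,a,9],[X,a,-9],[X,b,-9],[X,b,9]],(0,0,255))
    pl([[0,0,0],[-100,0,0]],(255,255,0),False)
    cv2.imwrite(out,o)
E
python3 -c "
from grip import *
draw('pics/scene_b5_full.png','scene',(240,190,120,130,5),'pics/g5.png')"
```

```text
(no output)
```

View pics/g5.png

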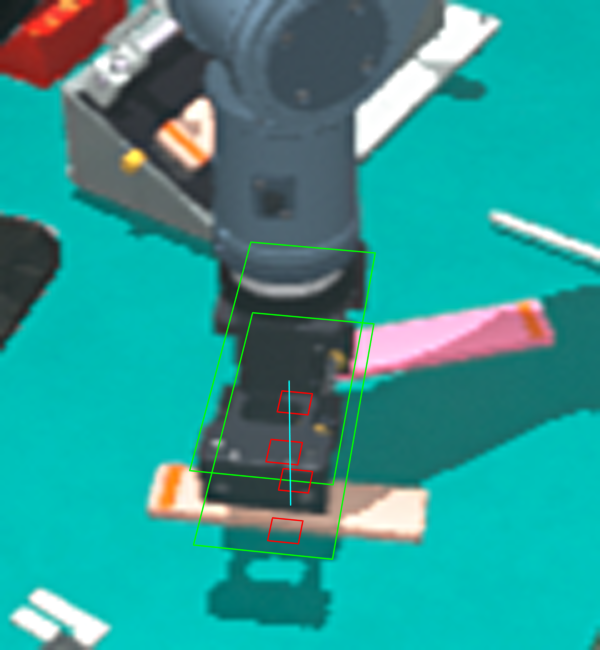

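```bash
python3 -c "
from grip import *
R=np.array([[0.004,.331,-.944],[.006,-.944,-.331],[-1,-.004,-.006]])
s=dict(position=np.array([.4798,.292,.0063]),orientation=R,grip_width=.0618)
draw('pics/scene_b3_full.png','scene',(240,190,120,130,5),'pics/g3.png',s)
R=np.array([[-0.002,.34,-.941],[.008,-.94,-.34],[-1,-.008,-.001]])
s=dict(position=np.array([.475,.2928,.1564]),orientation=R,grip_width=.0881)
draw('pics/scene_b1_full.png','scene',(220,170,140,130,5),'pics/g1.png',s)
"
```

```text
(no output)
```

View pics/g3.png

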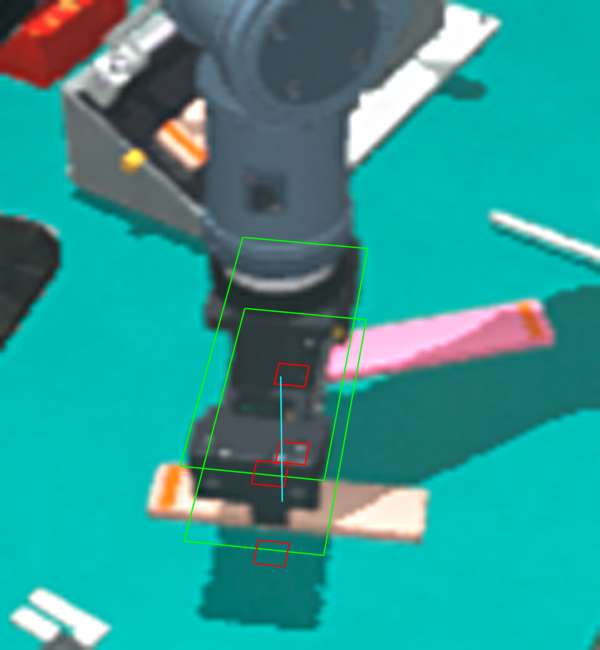

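View pics/g1.png

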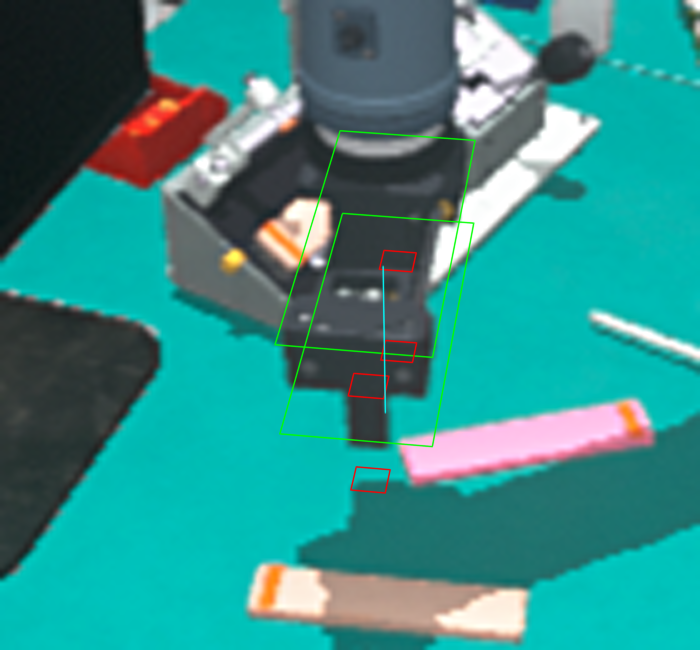

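Request:
{"name": "drive_tool", "arguments": {"commands": [0, 0, 0, 0, -0.4, 0, 0, 0, 0, -0.4, 0, 0, 0, 0, -0.4, 0, 0, 0, 0, -0.4, 0.01, 0, 0, 0, -0.4, 0.02, 0, 0, 0, -0.4, 0.025, 0, 0, 0, -0.4]}}

```text
t: 4.62
position: [0.4761, 0.2882, -0.0066]
orientation: [[0.002, 0.331, -0.944], [0.004, -0.944, -0.331], [-1.0, -0.003, -0.003]]
force: [-0.9, 0.6, -0.2]
grip_width: 0.0613
```

```bash
python3 plan.py; python3 -c "
from grip import *
snap('b6',[('scene',240,230,120,90,6)])
draw('pics/scene_b6_full.png','scene',(260,250,80,70,9),'pics/g6.png')"
```

```text
t 4.62 p [ 0.4761  0.2882 -0.0066] tilt 0.26 az 66.0 y [ 0.331 -0.944 -0.003] F [-0.9  0.6 -0.2] M [-0.03  0.01 -0.01] w 0.0613
  q [-0.367  0.74  -0.339  1.888  0.418  0.579 -2.21 ]
```

View pics/g6.png

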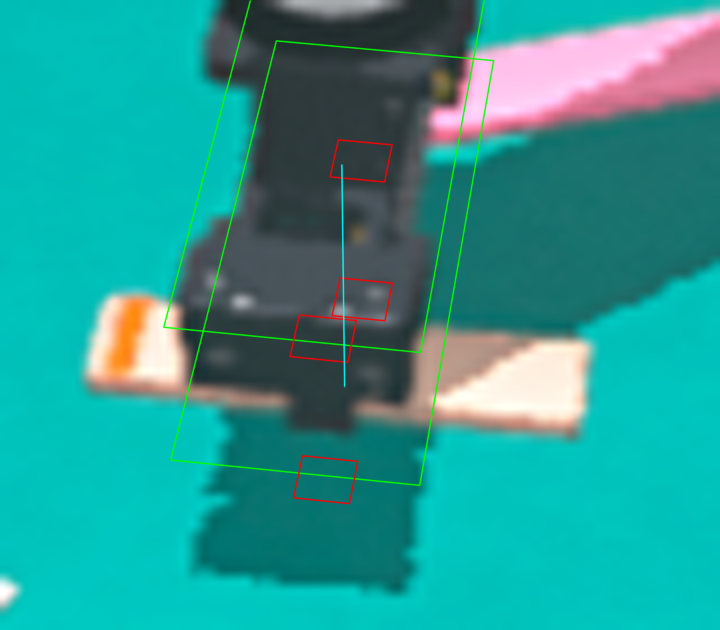

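Request:
{"name": "drive_tool", "arguments": {"commands": [0.01, 0, 0, 0, -0.4, 0.02, 0, 0, 0, -0.4, 0.025, 0, 0, 0, -0.4]}}

```text
t: 4.92
position: [0.4757, 0.2879, -0.0149]
orientation: [[0.001, 0.331, -0.944], [0.004, -0.944, -0.331], [-1.0, -0.003, -0.002]]
force: [-0.1, -0.3, 0.2]
grip_width: 0.0618
```

```bash
python3 plan.py; python3 -c "
from grip import *
snap('b7',[('scene',240,230,120,90,6)])
draw('pics/scene_b7_full.png','scene',(260,250,80,70,9),'pics/g7.png')"
```

```text
t 4.92 p [ 0.4757  0.2879 -0.0149] tilt 0.21 az 74.9 y [ 0.331 -0.944 -0.003] F [-0.1 -0.3  0.2] M [-0.01  0.03  0.07] w 0.0618
  q [-0.372  0.754 -0.332  1.888  0.425  0.565 -2.216]
```

View pics/g7.png

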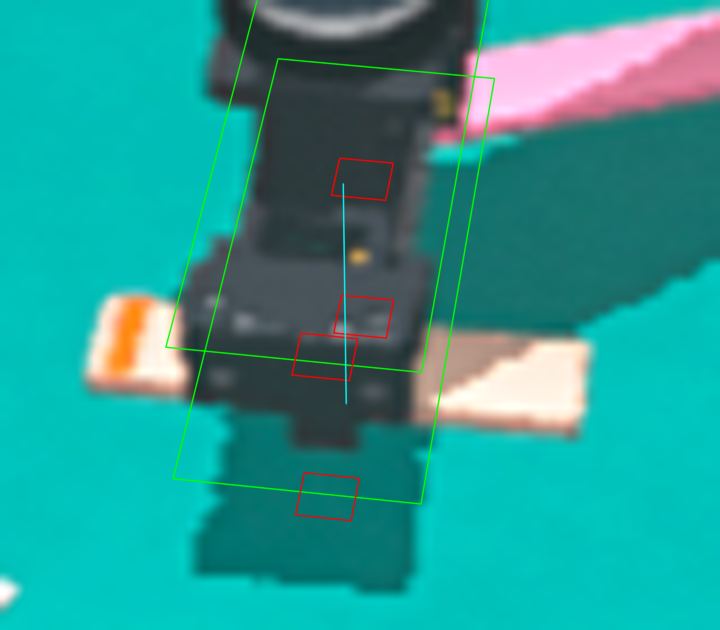

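Request:
{"name": "drive_tool", "arguments": {"commands": [0.008, 0, 0, 0, -0.4, 0.015, 0, 0, 0, -0.4]}}

```text
t: 5.13
position: [0.4755, 0.2879, -0.0197]
orientation: [[0.001, 0.331, -0.944], [0.003, -0.944, -0.331], [-1.0, -0.003, -0.002]]
force: [0.5, 0.3, -0.3]
grip_width: 0.0612
```

```bash
python3 plan.py
```

```text
t 5.13 p [ 0.4755  0.2879 -0.0197] tilt 0.2 az 78.3 y [ 0.331 -0.944 -0.003] F [ 0.5  0.3 -0.3] M [-0.03  0.02  0.05] w 0.0612
  q [-0.375  0.762 -0.327  1.888  0.428  0.557 -2.219]
```

Request:
{"name": "drive_tool", "arguments": {"commands": [0.008, 0, 0, 0, -0.4, 0.012, 0, 0, 0, -0.4]}}

```text
t: 5.3
position: [0.4757, 0.2879, -0.0222]
orientation: [[0.001, 0.331, -0.944], [0.002, -0.944, -0.331], [-1.0, -0.002, -0.002]]
force: [-7.7, -4.4, 31.4]
grip_width: 0.062
```

```bash
python3 plan.py; python3 -c "
from grip import *
snap('b8',[('scene',240,230,120,90,6)])
draw('pics/scene_b8_full.png','scene',(260,250,80,70,9),'pics/g8.png')"
```

```text
t 5.3 p [ 0.4757  0.2879 -0.0222] tilt 0.15 az 67.7 y [ 0.331 -0.944 -0.002] F [-7.7 -4.4 31.4] M [-1.65  1.31 -0.2 ] w 0.062
  q [-0.378  0.767 -0.324  1.887  0.431  0.554 -2.222]
```

View pics/g8.png

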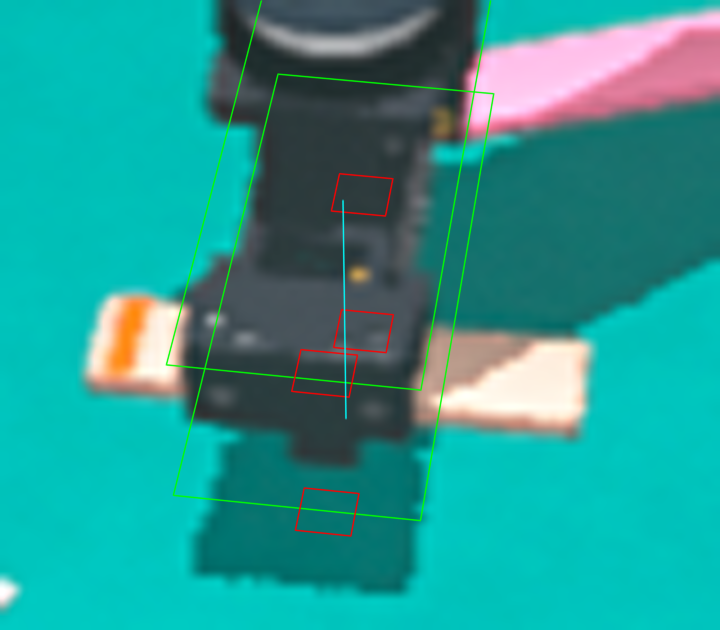

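Request:
{"name": "drive_tool", "arguments": {"commands": [-0.01, 0, 0, 0, -0.4, -0.01, 0, 0, 0, 0.5, -0.01, 0, 0, 0, 0.5, -0.01, 0, 0, 0, 0.5, -0.01, 0, 0, 0, 0.5, -0.01, 0, 0, 0, 0.5], "squeeze": 40}}

```text
t: 5.85
position: [0.4754, 0.2882, -0.0194]
orientation: [[0.001, 0.331, -0.944], [0.003, -0.944, -0.331], [-1.0, -0.002, -0.002]]
force: [-1.0, 1.6, -0.5]
grip_width: 0.0329
```

```bash
python3 plan.py; python3 -c "
from grip import *
snap('b9',[('scene',240,230,120,90,6)])
draw('pics/scene_b9_full.png','scene',(260,250,80,70,9),'pics/g9.png')"
```

```text
t 5.85 p [ 0.4754  0.2882 -0.0194] tilt 0.17 az 76.8 y [ 0.331 -0.944 -0.002] F [-1.   1.6 -0.5] M [0.29 0.07 0.01] w 0.0329
  q [-0.376  0.762 -0.327  1.888  0.428  0.558 -2.22 ]
```

View pics/g9.png

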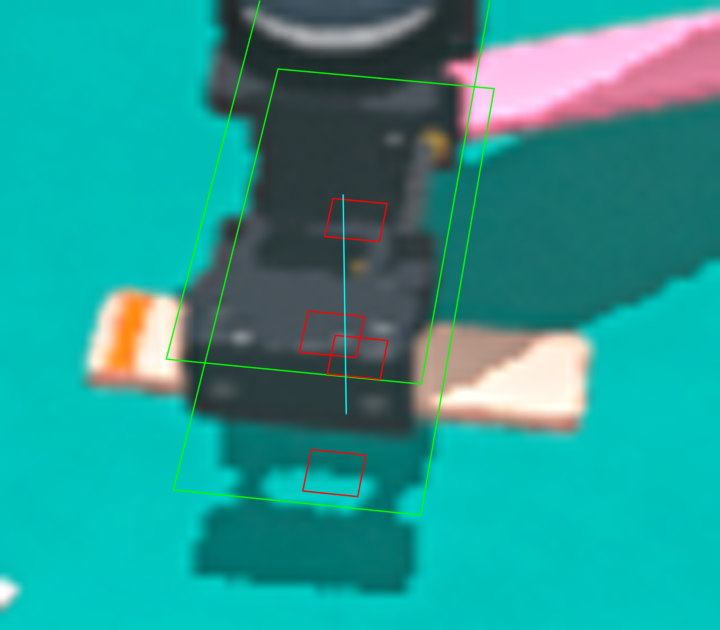

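Request:
{"name": "drive_tool", "arguments": {"commands": [0, 0, 0, 0, 0.5, 0, 0, 0, 0, 0.5, -0.05, 0, 0, 0, 0.5, -0.1, 0, 0, 0, 0.5, -0.15, 0, 0, 0, 0.5, -0.15, 0, 0, 0, 0.5]}}

```text
t: 6.4
position: [0.4765, 0.2886, 0.0273]
orientation: [[0.003, 0.331, -0.944], [0.004, -0.944, -0.331], [-1.0, -0.003, -0.004]]
force: [0.4, 0.0, -3.2]
grip_width: 0.0334
```

```bash
python3 plan.py; python3 -c "
from grip import *
snap('b10',[('scene',230,210,120,110,6)])"
```

```text
t 6.4 p [0.4765 0.2886 0.0273] tilt 0.29 az 53.4 y [ 0.331 -0.944 -0.003] F [ 0.4  0.  -3.2] M [ 0.07 -0.06 -0.03] w 0.0334
  q [-0.345  0.684 -0.369  1.884  0.39   0.639 -2.187]
```

View pics/scene_b10.png

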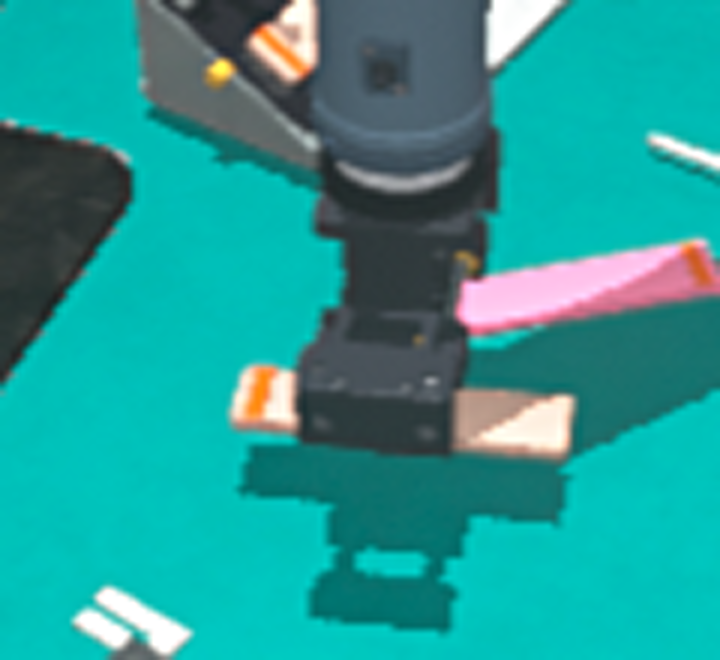

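```bash
python3 plan.py .46 .03 .32 -5.75
```

```text
t 6.45 p [0.476  0.2881 0.0261] tilt 0.23 az 59.1 y [ 0.331 -0.944 -0.003] F [ 0.4 -0.4 -5.1] M [-0.02 -0.01 -0.02] w 0.0334
  q [-0.345  0.686 -0.368  1.885  0.39   0.638 -2.188]
cmd [-0.9826  0.792   0.3317] turn -0.3608 rows>= 9.4
```

Request:
{"name": "drive_tool", "arguments": {"commands": [-0.3, 0.0, 0, -0.04, 0.5, -0.98, 0.79, 0.33, -0.36, 0.5, -0.98, 0.79, 0.33, -0.36, 0.5, -0.98, 0.79, 0.33, -0.36, 0.5, -0.98, 0.79, 0.33, -0.36, 0.5, -0.98, 0.79, 0.33, -0.36, 0.5, -0.98, 0.79, 0.33, -0.36, 0.5, -0.98, 0.79, 0.33, -0.36, 0.5, -0.98, 0.79, 0.33, -0.36, 0.5, -0.98, 0.79, 0.33, -0.36, 0.5, -0.98, 0.79, 0.33, -0.36, 0.5]}}

```text
t: 7.37
position: [0.4607, 0.0266, 0.3207]
orientation: [[0.003, 0.995, -0.102], [0.002, -0.102, -0.995], [-1.0, 0.003, -0.002]]
force: [1.1, -0.1, -4.9]
grip_width: 0.0332
```

```bash
python3 plan.py .46 -.045 .6 -5.75
```

```text
t 7.37 p [0.4607 0.0266 0.3207] tilt 0.21 az 25.7 y [ 0.995 -0.102  0.003] F [ 1.1 -0.1 -4.9] M [-0.11 -0.22 -0.02] w 0.0332
  q [ 0.54   0.165 -0.768  1.851  0.123  1.17  -0.371]
cmd [-0.9314  0.025   0.2357] turn -0.0006 rows>= 6.9
```

Request:
{"name": "drive_tool", "arguments": {"commands": [-0.93, 0.02, 0.24, 0, 0.5, -0.93, 0.02, 0.24, 0, 0.5, -0.93, 0.02, 0.24, 0, 0.5, -0.93, 0.02, 0.24, 0, 0.5, -0.93, 0.02, 0.24, 0, 0.5, -0.93, 0.02, 0.24, 0, 0.5, -0.93, 0.02, 0.24, 0, 0.5, -0.93, 0.02, 0.24, 0, 0.5]}}

```text
t: 8.03
position: [0.4602, -0.0488, 0.6048]
orientation: [[0.012, 0.994, -0.107], [0.0, -0.107, -0.994], [-1.0, 0.012, -0.001]]
force: [0.6, -0.0, -5.0]
grip_width: 0.0332
```

```bash
python3 plan.py .46 -.045 .8 -5.75
```

```text
t 8.03 p [ 0.4602 -0.0488  0.6048] tilt 0.66 az 0.3 y [ 0.994 -0.107  0.012] F [ 0.6 -0.  -5. ] M [-0.06 -0.06  0.03] w 0.0332
  q [ 0.642  0.091 -0.701  1.261  0.061  1.799 -0.15 ]
cmd [-0.6505  0.0055 -0.0134] turn -0.0021 rows>= 4.7
```

Request:
{"name": "drive_tool", "arguments": {"commands": [-0.2, 0, 0, 0, 0.5, -0.2, 0, 0, 0, 0.5, -0.3, 0, 0, 0, 0.5, -0.3, 0, 0, 0, 0.5, -0.3, 0, 0, 0, 0.5]}}

```text
t: 8.45
position: [0.4623, -0.0478, 0.6501]
orientation: [[0.013, 0.994, -0.108], [-0.011, -0.107, -0.994], [-1.0, 0.014, 0.01]]
force: [0.8, 0.1, -3.5]
grip_width: 0.033
```

```bash
python3 plan.py
```

```text
t 8.45 p [ 0.4623 -0.0478  0.6501] tilt 0.97 az -41.4 y [ 0.994 -0.107  0.014] F [ 0.8  0.1 -3.5] M [-0.01 -0.11 -0.02] w 0.033
  q [ 0.055  0.077 -0.065  1.153  0.017  1.899 -0.111]
```

Request:
{"name": "drive_tool", "arguments": {"commands": [-0.4, 0, 0, 0, 0.5, -0.4, 0, 0, 0, 0.5, -0.4, 0, 0, 0, 0.5, -0.4, 0, 0, 0, 0.5, -0.4, 0, 0, 0, 0.5]}}

```text
t: 8.87
position: [0.4647, -0.047, 0.6656]
orientation: [[0.039, 0.993, -0.108], [-0.018, -0.107, -0.994], [-0.999, 0.04, 0.014]]
force: [1.0, -0.7, -3.5]
grip_width: 0.0327
```

```bash
python3 plan.py
```

```text
t 8.87 p [ 0.4647 -0.047   0.6656] tilt 2.45 az -25.2 y [ 0.993 -0.107  0.04 ] F [ 1.  -0.7 -3.5] M [-0.01 -0.06  0.03] w 0.0327
  q [-0.643  0.057  0.701  1.153 -0.022  1.906 -0.059]
```

Request:
{"name": "drive_tool", "arguments": {"commands": [-1, 0, 0, 0, 0.5, -1, 0, 0, 0, 0.5, -1, 0, 0, 0, 0.5, -1, 0, 0, 0, 0.5, -1, 0, 0, 0, 0.5]}}

```text
t: 9.28
position: [0.4671, -0.0425, 0.6855]
orientation: [[0.082, 0.992, -0.099], [-0.021, -0.098, -0.995], [-0.996, 0.084, 0.013]]
force: [1.0, 0.4, -4.7]
grip_width: 0.0337
```

```bash
python3 plan.py
```

```text
t 9.28 p [ 0.4671 -0.0425  0.6855] tilt 4.87 az -14.2 y [ 0.992 -0.098  0.084] F [ 1.   0.4 -4.7] M [ 0.09 -0.01 -0.02] w 0.0337
  q [-0.975  0.044  1.04   1.129 -0.024  1.907 -0.045]
```

Request:
{"name": "drive_tool", "arguments": {"commands": [-1, 0, 0, 0, 0.5, -1, 0, 0, 0, 0.5, -1, 0, 0, 0, 0.5, -1, 0, 0, 0, 0.5, -1, 0, 0, 0, 0.5, -1, 0, 0, 0, 0.5, -1, 0, 0, 0, 0.5, -1, 0, 0, 0, 0.5]}}

```text
t: 9.95
position: [0.4639, -0.0526, 0.7052]
orientation: [[0.127, 0.987, -0.1], [-0.027, -0.097, -0.995], [-0.992, 0.129, 0.014]]
force: [0.0, -0.8, -3.3]
grip_width: 0.0333
```

```bash
python3 plan.py
```

```text
t 9.95 p [ 0.4639 -0.0526  0.7052] tilt 7.44 az -11.8 y [ 0.987 -0.097  0.129] F [ 0.  -0.8 -3.3] M [-0.05  0.16  0.  ] w 0.0333
  q [-1.239 -0.01   1.259  1.108  0.036  1.908 -0.064]
```

Request:
{"name": "drive_tool", "arguments": {"commands": [-1, 0, 0, 0, 0.5, -1, 0, 0, 0, 0.5, -1, 0, 0, 0, 0.5]}}

```text
t: 10.2
position: [0.4678, -0.06, 0.7247]
orientation: [[0.171, 0.98, -0.098], [-0.031, -0.094, -0.995], [-0.985, 0.173, 0.014]]
force: [-0.5, -0.6, -4.5]
grip_width: 0.0329
```

Request:
{"name": "drive_tool", "arguments": {"commands": [-1, 0, 0, 0, 0.5, -1, 0, 0, 0, 0.5, -1, 0, 0, 0, 0.5]}}

```text
t: 10.45
position: [0.4748, -0.0729, 0.7426]
orientation: [[0.206, 0.975, -0.086], [-0.03, -0.082, -0.996], [-0.978, 0.208, 0.013]]
force: [-0.1, 1.5, -3.6]
grip_width: 0.0331
```

```bash
python3 plan.py
```

```text
t 10.45 p [ 0.4748 -0.0729  0.7426] tilt 12.03 az -8.4 y [ 0.975 -0.082  0.208] F [-0.1  1.5 -3.6] M [0.13 0.34 0.04] w 0.0331
  q [-1.138  0.02   1.256  1.017 -0.013  1.909  0.025]
```

Request:
{"name": "drive_tool", "arguments": {"commands": [-1, 0, 0, 0, 0.5, -1, 0, 0, 0, 0.5, -1, 0, 0, 0, 0.5]}}

```text
t: 10.7
position: [0.4859, -0.0816, 0.7635]
orientation: [[0.25, 0.964, -0.089], [-0.037, -0.082, -0.996], [-0.967, 0.253, 0.016]]
force: [-0.5, 2.7, -2.9]
grip_width: 0.0334
```

Request:
{"name": "drive_tool", "arguments": {"commands": [-1, 0, 0, 0, 0.5, -1, 0, 0, 0, 0.5, -1, 0, 0, 0, 0.5]}}

```text
t: 10.95
position: [0.4809, -0.0768, 0.7799]
orientation: [[0.285, 0.955, -0.08], [-0.039, -0.072, -0.997], [-0.958, 0.287, 0.016]]
force: [0.2, -0.2, -4.9]
grip_width: 0.0334
```

Request:
{"name": "drive_tool", "arguments": {"commands": [-1, 0, 0, 0, 0.5, -1, 0, 0, 0, 0.5]}}

```text
t: 11.12
position: [0.474, -0.0808, 0.7889]
orientation: [[0.304, 0.949, -0.081], [-0.039, -0.072, -0.997], [-0.952, 0.306, 0.015]]
force: [0.2, -0.3, -3.2]
grip_width: 0.0332
```

```bash
python3 plan.py
```

```text
t 11.12 p [ 0.474  -0.0808  0.7889] tilt 17.85 az -7.3 y [ 0.949 -0.072  0.306] F [ 0.2 -0.3 -3.2] M [-0.03  0.47 -0.05] w 0.0332
  q [-0.543  0.005  0.621  0.917  0.013  1.909  0.006]
```

Request:
{"name": "drive_tool", "arguments": {"commands": [-1, 0, 0, 0, 0.5, -1, 0, 0, 0, 0.5, -1, 0, 0, 0, 0.5]}}

```text
t: 11.37
position: [0.4623, -0.0824, 0.802]
orientation: [[0.331, 0.94, -0.081], [-0.04, -0.072, -0.997], [-0.943, 0.333, 0.014]]
force: [-0.2, -1.2, -4.6]
grip_width: 0.0332
```

Request:
{"name": "drive_tool", "arguments": {"commands": [-1, 0, 0, 0, 0.5, -1, 0, 0, 0, 0.5, -1, 0, 0, 0, 0.5]}}

```text
t: 11.62
position: [0.448, -0.0832, 0.8156]
orientation: [[0.358, 0.93, -0.081], [-0.041, -0.071, -0.997], [-0.933, 0.36, 0.013]]
force: [0.1, -0.7, -4.3]
grip_width: 0.0332
```

Request:
{"name": "drive_tool", "arguments": {"commands": [-1, 0, 0, 0, 0.5, -1, 0, 0, 0, 0.5, -1, 0, 0, 0, 0.5]}}

```text
t: 11.87
position: [0.4312, -0.0837, 0.83]
orientation: [[0.387, 0.919, -0.082], [-0.042, -0.071, -0.997], [-0.921, 0.389, 0.012]]
force: [0.1, -0.6, -4.0]
grip_width: 0.0331
```

```bash
python3 plan.py
```

```text
t 11.87 p [ 0.4312 -0.0837  0.83  ] tilt 22.89 az -6.3 y [ 0.919 -0.071  0.389] F [ 0.1 -0.6 -4. ] M [-0.01  0.62 -0.01] w 0.0331
  q [ 0.715 -0.034 -0.573  0.861 -0.031  1.909  0.043]
```

Request:
{"name": "drive_tool", "arguments": {"commands": [-1, 0.2, 0, 0, 0.5, -1, 0.2, 0, 0, 0.5, -1, 0.2, 0, 0, 0.5]}}

```text
t: 12.12
position: [0.4182, -0.0828, 0.8534]
orientation: [[0.432, 0.898, -0.088], [-0.053, -0.073, -0.996], [-0.9, 0.435, 0.016]]
force: [0.6, 0.3, -4.0]
grip_width: 0.0335
```

Request:
{"name": "drive_tool", "arguments": {"commands": [-1, 0.2, 0, 0, 0.5, -1, 0.2, 0, 0, 0.5, -1, 0.2, 0, 0, 0.5]}}

```text
t: 12.37
position: [0.4028, -0.0782, 0.8767]
orientation: [[0.478, 0.874, -0.091], [-0.062, -0.07, -0.996], [-0.876, 0.481, 0.02]]
force: [0.3, 0.1, -3.5]
grip_width: 0.0333
```

Request:
{"name": "drive_tool", "arguments": {"commands": [-1, 0.2, 0, 0, 0.5, -1, 0.2, 0, 0, 0.5, -1, 0.2, 0, 0, 0.5]}}

```text
t: 12.62
position: [0.3847, -0.0736, 0.8991]
orientation: [[0.523, 0.847, -0.093], [-0.07, -0.066, -0.995], [-0.85, 0.527, 0.025]]
force: [-0.6, -0.3, -3.6]
grip_width: 0.0329
```

```bash
python3 plan.py
```

```text
t 12.62 p [ 0.3847 -0.0736  0.8991] tilt 31.82 az -7.6 y [ 0.847 -0.066  0.527] F [-0.6 -0.3 -3.6] M [0.07 0.93 0.02] w 0.0329
  q [ 0.644 -0.134 -0.401  0.799 -0.11   1.91   0.078]
```

```bash
cat > dev.py <<'E'
from plan import *
from fit import Rz,S30
yaw=-.100; RD=Rz(yaw)@S30
BED=np.array([.664,.0108,.0592]); GATE=np.array([.6466,-.1559,.0885])
BIAS=np.array([0,0,.0218])
def B(x,y,z): return BED+RD@(np.array([x,y,z])/1000)
def G(x,y,z): return GATE+RD@(np.array([x,y,z])/1000)
def inB(p): return (RD.T@(p-BED)*1000).round(1)
def inG(p): return (RD.T@(p-GATE)*1000).round(1)
def go(Ptrue,turn=None):  # true world TCP
    cmd(np.array(Ptrue)-BIAS)
def err():
    s=monitor.observe(); R=s["orientation"]; D=RD
    st(s); print(" true TCP in bed",inB(s["position"]+BIAS),"in gate",inG(s["position"]+BIAS)," tool axes in bed frame:",(D.T@R).round(3).tolist())
E
python3 -c "
from dev import *
err(); go(B(0,-2,200))"
```

```text
t 12.62 p [ 0.3847 -0.0736  0.8991] tilt 31.82 az -7.6 y [ 0.847 -0.066  0.527] F [-0.6 -0.3 -3.6] M [0.07 0.93 0.02] w 0.0329
  q [ 0.644 -0.134 -0.401  0.799 -0.11   1.91   0.078]
 true TCP in bed [ 197.5 -111.9  881. ] in gate [183.4  55.7 855.3]  tool axes in bed frame: [[0.031, 0.999, 0.018], [-0.017, 0.019, -1.0], [-0.999, 0.031, 0.018]]
cmd [ 2.2416 -0.7216 -0.4186] turn 0 rows>= 17.2
```

Request:
{"name": "drive_tool", "arguments": {"commands": [1, -0.32, -0.19, 0.006, 0.5, 1, -0.32, -0.19, 0.006, 0.5, 1, -0.32, -0.19, 0.006, 0.5, 1, -0.32, -0.19, 0.006, 0.5, 1, -0.32, -0.19, 0.006, 0.5, 1, -0.32, -0.19, 0.006, 0.5, 1, -0.32, -0.19, 0.006, 0.5, 1, -0.32, -0.19, 0.006, 0.5]}}

```text
t: 13.28
position: [0.4644, -0.0308, 0.587]
orientation: [[0.517, 0.849, -0.108], [-0.069, -0.084, -0.994], [-0.853, 0.522, 0.015]]
force: [0.0, 0.6, -4.3]
grip_width: 0.0331
```

```bash
python3 -c "
from dev import *
err(); go(B(0,-2,160))"
```

```text
t 13.28 p [ 0.4644 -0.0308  0.587 ] tilt 31.47 az -7.5 y [ 0.849 -0.084  0.522] F [ 0.   0.6 -4.3] M [ 0.14  0.92 -0.04] w 0.0331
  q [ 0.618 -0.34  -0.475  1.741 -0.163  1.154  0.043]
 true TCP in bed [106.4 -61.3 573.2] in gate [ 92.3 106.3 547.5]  tool axes in bed frame: [[0.025, 1.0, 0.0], [-0.017, 0.001, -1.0], [-1.0, 0.025, 0.017]]
cmd [ 1.3646 -0.3894 -0.2205] turn 0 rows>= 10.3
```

Request:
{"name": "drive_tool", "arguments": {"commands": [0.9, -0.26, -0.145, 0, 0.5, 0.9, -0.26, -0.145, 0, 0.5, 0.9, -0.26, -0.145, 0, 0.5, 0.9, -0.26, -0.145, 0, 0.5, 0.9, -0.26, -0.145, 0, 0.5, 0.9, -0.26, -0.145, 0, 0.5, 0.9, -0.26, -0.145, 0, 0.5, 0.9, -0.26, -0.145, 0, 0.5]}}

```text
t: 13.95
position: [0.5396, 0.0005, 0.3083]
orientation: [[0.508, 0.855, -0.107], [-0.066, -0.085, -0.994], [-0.859, 0.512, 0.013]]
force: [-1.0, -0.9, -4.4]
grip_width: 0.0332
```

```bash
python3 -c "
from dev import *
err(); go(B(0,-2,120))"
```

```text
t 13.95 p [5.396e-01 5.000e-04 3.083e-01] tilt 30.83 az -7.4 y [ 0.855 -0.085  0.512] F [-1.  -0.9 -4.4] M [ 0.03  1.   -0.04] w 0.0332
  q [ 0.696  0.014 -0.87   2.138  0.345  0.5   -0.537]
 true TCP in bed [ 29.2 -22.6 296. ] in gate [ 15.1 145.  270.3]  tool axes in bed frame: [[0.014, 1.0, 0.0], [-0.015, 0.0, -1.0], [-1.0, 0.014, 0.015]]
cmd [ 0.5842 -0.1055 -0.0775] turn 0 rows>= 4.3
```

Request:
{"name": "drive_tool", "arguments": {"commands": [0.2, -0.1, -0.077, 0, 0.5, 0.35, -0.106, -0.077, 0, 0.5, 0.5, -0.106, -0.077, 0, 0.5, 0.58, -0.106, -0.077, 0, 0.5, 0.58, -0.106, -0.077, 0, 0.5, 0.58, -0.106, -0.077, 0, 0.5, 0.58, -0.106, -0.077, 0, 0.5]}}

```text
t: 14.53
position: [0.6034, 0.0141, 0.1373]
orientation: [[0.503, 0.858, -0.107], [-0.067, -0.085, -0.994], [-0.862, 0.507, 0.014]]
force: [-1.1, 0.0, -4.6]
grip_width: 0.0332
```

```bash
python3 -c "
from dev import *
err(); go(B(0,-2,40))
import grip
snap('c1',[('scene',230,120,120,120,6),('top',290,110,90,90,8)])
for h in('A','B'):
    s=monitor.observe(); s['position']=s['position']+(BIAS if h=='A' else -.0218*s['orientation'][:,0])
    grip.draw('pics/scene_c1_full.png','scene',(240,130,100,110,7),'pics/gc1'+h+'.png',s)
"
```

```text
t 14.53 p [0.6034 0.0141 0.1373] tilt 30.5 az -7.6 y [ 0.858 -0.085  0.507] F [-1.1  0.  -4.6] M [0.02 0.92 0.01] w 0.0332
  q [ 0.271  0.438 -0.549  2.171  1.432  0.381 -1.597]
 true TCP in bed [ -2.6  -2.7 116.8] in gate [-16.6 164.9  91.1]  tool axes in bed frame: [[0.008, 1.0, 0.001], [-0.016, 0.001, -1.0], [-1.0, 0.008, 0.016]]
cmd [ 0.2561  0.0064 -0.0066] turn 0 rows>= 1.8
```

View pics/gc1A.png

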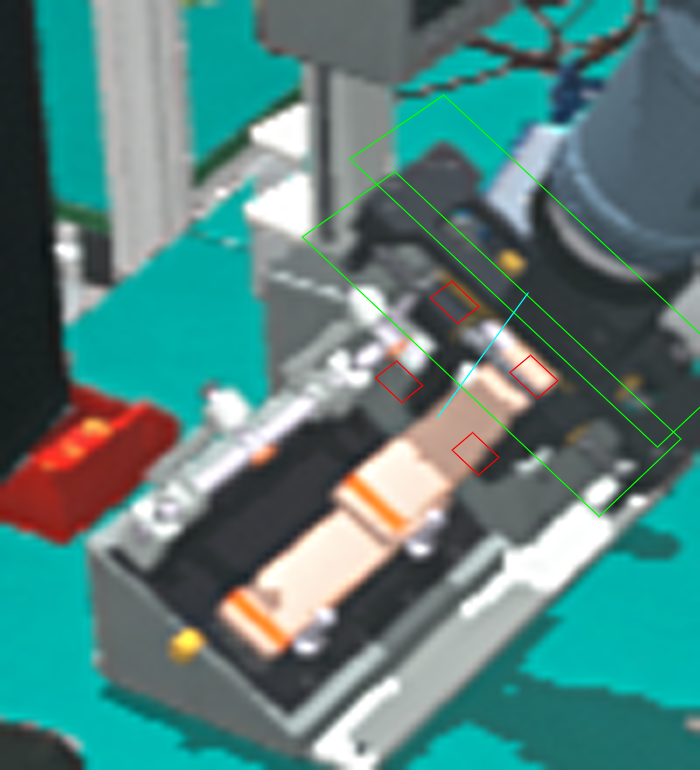

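View pics/gc1B.png

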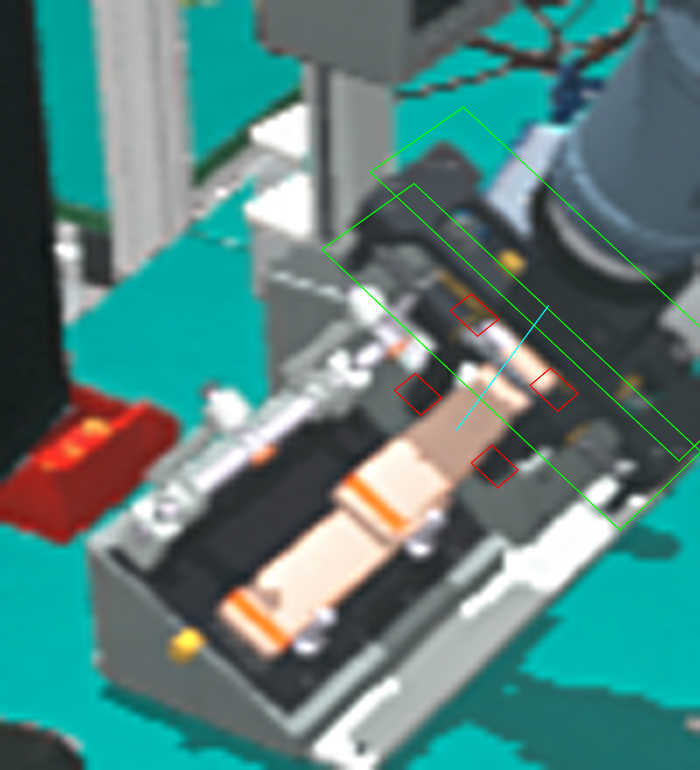

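View pics/top_c1.png

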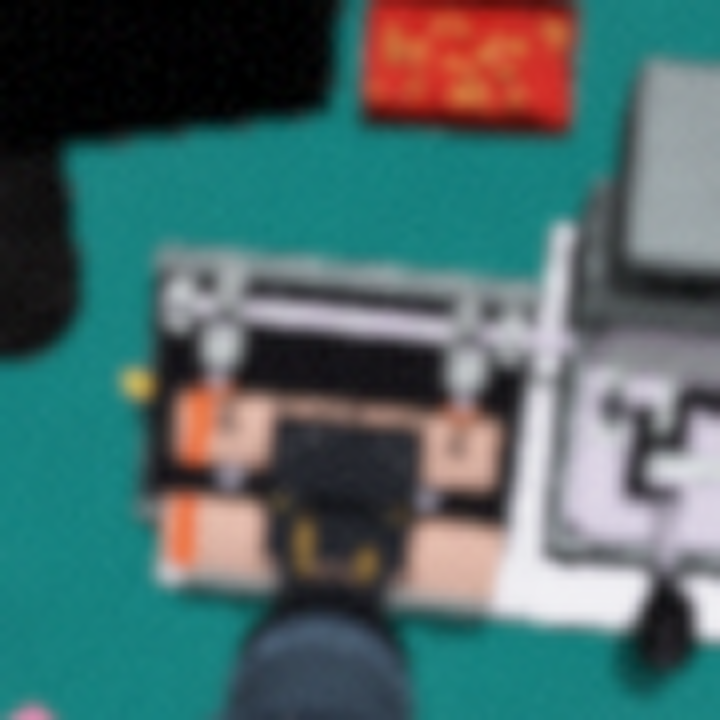

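```bash
cat > c1.py <<'E'
from fit import *; from dev import *
s=monitor.observe(); RT=s["orientation"]; p=s["position"]
ims={n:cv2.imread(f"pics/{n}_c1_full.png") for n in("scene","top")}
box=(306,168,50,18)
M=mask("top",ims["top"],box,"bed"); M[:5*0+0]=0
ig=np.zeros_like(M); ig[:,(322-306)*U:(345-306)*U]=1
# bar box in tool frame: centre offset, long axis tool z, width tool y, thickness along x
cb=np.array([[c*.009-.009,b*.0175,a*.08] for a in(-1,1) for b in(-1,1) for c in(0,1)])
def P(t): return p+(cb+[t[0],t[1],t[2]])@RT.T   # t[0]= underside beyond meas TCP along x
q=None
res={}
for tx in (0.0,-.006,-.012,-.018,-.024,-.030):
    def cost(t):
        o=hull("top",P([tx,t[0],t[1]]),box); return ((o!=M)&(ig==0)).sum()/o.sum()
    best=min(((cost(t),t) for t in [np.array([a,b]) for a in np.arange(-.03,.031,.004) for b in np.arange(-.012,.013,.004)]),key=lambda v:v[0])
    r=minimize(cost,best[1],method="Nelder-Mead",options=dict(initial_simplex=[best[1],best[1]+[.004,0],best[1]+[0,.004]],xatol=1e-5))
    t=[tx,*r.x]; print(tx,r.x.round(4),round(r.fun,3)); res[tx]=t
x,y,w,h,k=270,170,60,50,12
cols=[(0,0,255),(0,255,0),(255,0,0),(0,255,255),(255,0,255),(255,255,0)]
o=cv2.resize(ims["scene"][y:y+h,x:x+w],None,fx=k,fy=k,interpolation=cv2.INTER_CUBIC)
for c,(tx,t) in zip(cols,res.items()):
    q=(proj("scene",P(t))-[x,y]+.5)*k-.5
    cv2.polylines(o,[cv2.convexHull(np.round(q).astype(np.int32))],True,c,1,cv2.LINE_AA)
cv2.imwrite("pics/c1fit.png",o)
E
python3 c1.py
```

```text
0.0 [-0.0085  0.0005] 0.116
-0.006 [-0.0062  0.0009] 0.111
-0.012 [-0.0038  0.0008] 0.107
-0.018 [-0.0015  0.0004] 0.104
-0.024 [0.0008 0.0006] 0.103
-0.03 [ 0.0033 -0.    ] 0.102
```

View pics/c1fit.png

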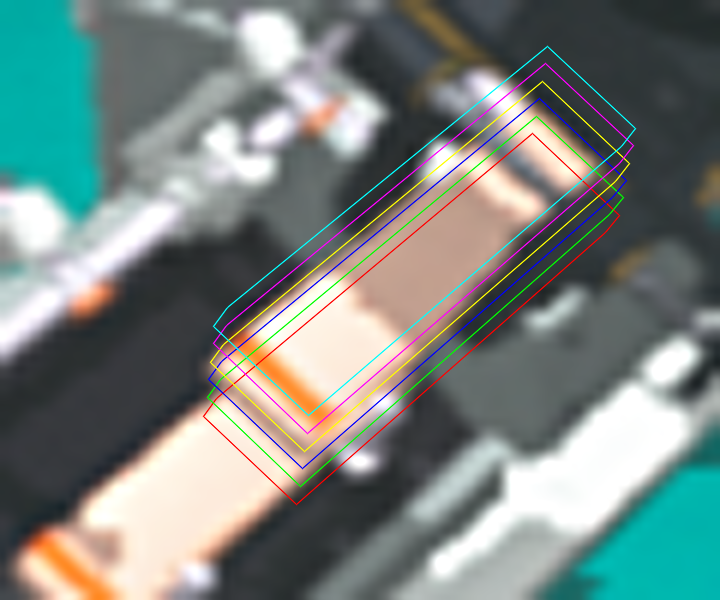

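```bash
cat >> dev.py <<'E'
LT=.0218
def tcp(s): return s["position"]-LT*s["orientation"][:,0]
def err():
    s=monitor.observe(); R=s["orientation"]
    st(s); print(" true TCP in bed",inB(tcp(s)),"gate",inG(tcp(s))," axes in bed frame:",(RD.T@R).round(3).tolist(),"F bed",(RD.T@s["force"]).round(1))
def go(P):
    s=monitor.observe(); cmd(np.array(P)+LT*s["orientation"][:,0],s=s)
def barin():
    s=monitor.observe(); return inB(s["position"]+s["orientation"]@[-.019,-.0012,.0005])
def gobar(x,y,z):
    s=monitor.observe(); d=B(x,y,z)-(s["position"]+s["orientation"]@[-.019,-.0012,.0005]); print("gobar",(s["orientation"].T@d/.3).round(4))
E
python3 -c "
from dev import *
err();print(barin()); gobar(3,0,16)"
```

```text
t 14.63 p [0.6036 0.0144 0.1423] tilt 30.75 az -7.5 y [ 0.855 -0.086  0.511] F [ 1.1 -0.8 -3.6] M [ 0.08  0.78 -0.01] w 0.0334
  q [ 0.276  0.429 -0.555  2.171  1.418  0.382 -1.585]
 true TCP in bed [-11.   -2.1 124. ] gate [-25.1 165.5  98.3]  axes in bed frame: [[0.013, 1.0, 0.0], [-0.016, 0.0, -1.0], [-1.0, 0.013, 0.016]] F bed [-0.8 -0.7 -3.8]
[-12.2  -2.7 121.2]
gobar [ 0.351   0.0462 -0.0146]
```

Request:
{"name": "drive_tool", "arguments": {"commands": [0.15, 0.046, -0.012, 0, 0.5, 0.25, 0.046, -0.012, 0, 0.5, 0.31, 0.046, -0.012, 0, 0.5, 0.31, 0.046, -0.012, 0, 0.5, 0.31, 0.046, -0.012, 0, 0.5, 0.31, 0.046, -0.012, 0, 0.5]}}

```text
t: 15.13
position: [0.6637, 0.0101, 0.0724]
orientation: [[0.509, 0.854, -0.109], [-0.067, -0.086, -0.994], [-0.858, 0.514, 0.014]]
force: [0.4, -0.4, -4.5]
grip_width: 0.0333
```

```bash
python3 -c "
from dev import *
err();print(barin()); gobar(3,0,16)
snap('c2',[('scene',260,170,70,60,10),('top',300,130,70,60,10)])
err()"
```

```text
t 15.13 p [0.6637 0.0101 0.0724] tilt 30.93 az -7.5 y [ 0.854 -0.086  0.514] F [ 0.4 -0.4 -4.5] M [ 0.07  0.86 -0.  ] w 0.0333
  q [ 0.232  0.64  -0.492  2.055  1.701  0.404 -1.798]
 true TCP in bed [ 6.  -0.3 33.3] gate [ -8.  167.3   7.6]  axes in bed frame: [[0.016, 1.0, -0.001], [-0.016, -0.001, -1.0], [-1.0, 0.016, 0.016]] F bed [-1.9 -0.4 -4.1]
[ 4.9 -0.9 30.5]
gobar [ 0.0481 -0.0071 -0.0037]
t 15.23 p [0.6635 0.0104 0.0721] tilt 30.92 az -7.5 y [ 0.854 -0.086  0.514] F [-0.8  0.7 -3.7] M [0.04 0.87 0.02] w 0.0333
  q [ 0.231  0.64  -0.491  2.055  1.703  0.405 -1.799]
 true TCP in bed [ 5.7 -0.1 33.1] gate [ -8.3 167.5   7.4]  axes in bed frame: [[0.016, 1.0, -0.0], [-0.016, 0.0, -1.0], [-1.0, 0.016, 0.016]] F bed [-2.6  0.6 -2.8]
```

View pics/scene_c2.png

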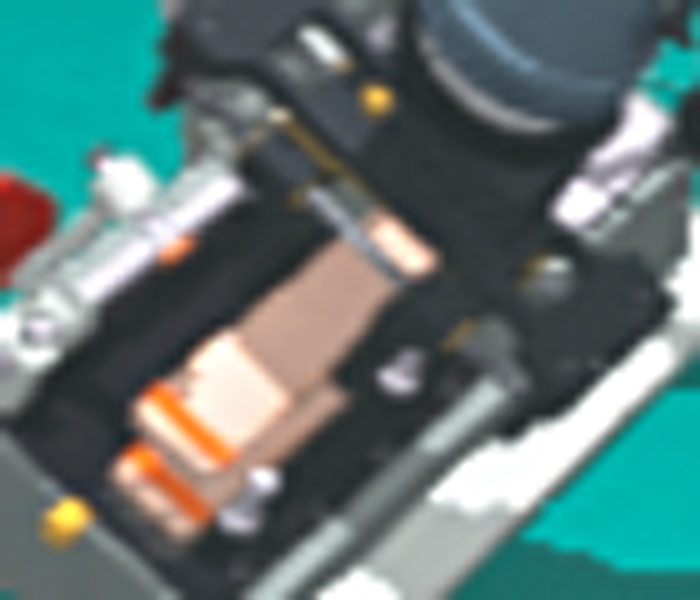

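View pics/top_c2.png

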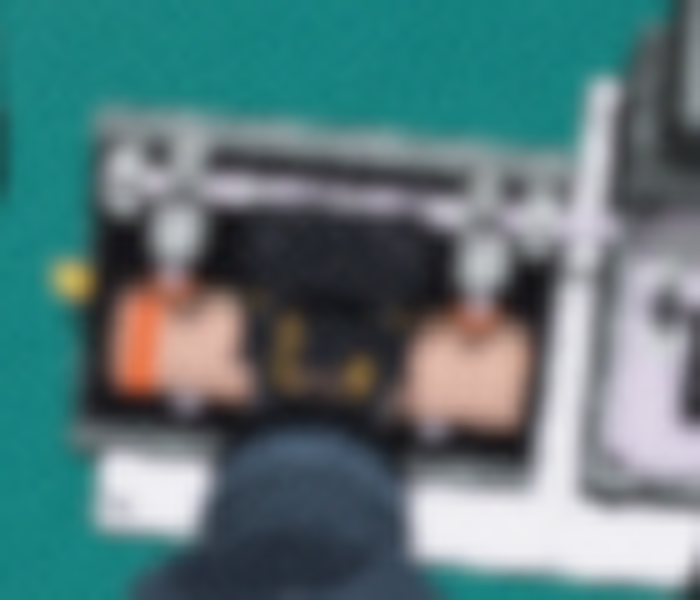

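Request:
{"name": "drive_tool", "arguments": {"commands": [0.03, -0.004, -0.004, 0, 0.5, 0.045, -0.004, -0.004, 0, 0.5, 0.055, -0.004, -0.004, 0, 0.5, 0.055, -0.004, -0.004, 0, 0.5]}}

```text
t: 15.57
position: [0.6711, 0.0104, 0.0574]
orientation: [[0.509, 0.854, -0.108], [-0.067, -0.086, -0.994], [-0.858, 0.514, 0.014]]
force: [0.3, 0.4, -4.9]
grip_width: 0.0335
```

```bash
python3 -c "
from dev import *
err();print(barin()); gobar(3,0,10)
snap('c3',[('scene',260,170,70,60,10)])
err()"
```

```text
t 15.57 p [0.6711 0.0104 0.0574] tilt 30.92 az -7.5 y [ 0.854 -0.086  0.514] F [ 0.3  0.4 -4.9] M [ 0.09  0.88 -0.  ] w 0.0335
  q [ 0.23   0.679 -0.49   2.038  1.754  0.415 -1.838]
 true TCP in bed [ 4.9  0.6 16.7] gate [ -9.2 168.2  -9. ]  axes in bed frame: [[0.016, 1.0, -0.0], [-0.016, -0.0, -1.0], [-1.0, 0.016, 0.016]] F bed [-2.2  0.4 -4.3]
[ 3.7  0.1 13.9]
gobar [ 0.0128 -0.0026  0.0001]
t 15.62 p [0.671  0.0105 0.0574] tilt 30.92 az -7.5 y [ 0.854 -0.086  0.514] F [-0.5 -0.4 -3.6] M [ 0.11  0.85 -0.03] w 0.033
  q [ 0.23   0.679 -0.49   2.038  1.754  0.415 -1.838]
 true TCP in bed [ 4.8  0.7 16.8] gate [ -9.3 168.3  -8.9]  axes in bed frame: [[0.016, 1.0, -0.0], [-0.016, -0.0, -1.0], [-1.0, 0.016, 0.016]] F bed [-2.2 -0.5 -2.9]
```

View pics/scene_c3.png

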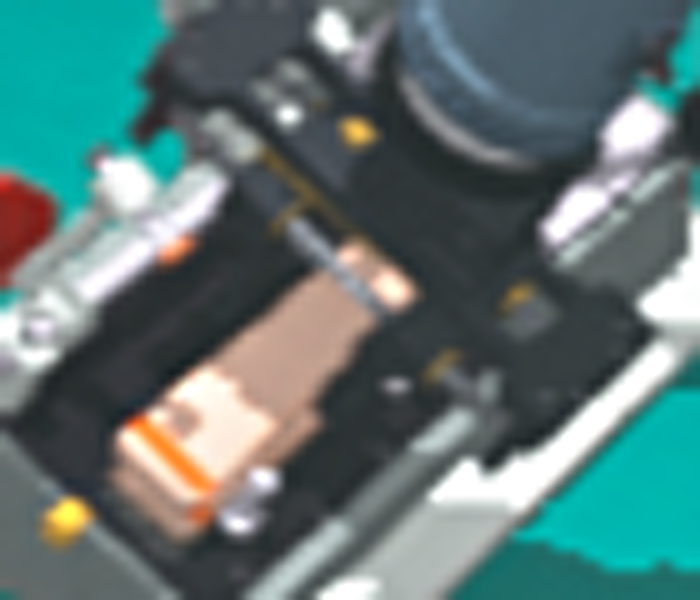

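Request:
{"name": "drive_tool", "arguments": {"commands": [0.006, 0, 0, 0, 0.5, 0.01, 0, 0, 0, 0.5, 0.01, 0, 0, 0, 0.5]}}

```text
t: 15.87
position: [0.6725, 0.0103, 0.0547]
orientation: [[0.509, 0.854, -0.108], [-0.067, -0.086, -0.994], [-0.858, 0.513, 0.014]]
force: [0.2, -0.6, -3.7]
grip_width: 0.0334
```

```bash
python3 -c "
from dev import *
err();print(barin())"
```

```text
t 15.87 p [0.6725 0.0103 0.0547] tilt 30.91 az -7.5 y [ 0.854 -0.086  0.513] F [ 0.2 -0.6 -3.7] M [0.02 0.86 0.02] w 0.0334
  q [ 0.23   0.686 -0.49   2.034  1.762  0.417 -1.844]
 true TCP in bed [ 4.8  0.7 13.7] gate [ -9.3 168.3 -12. ]  axes in bed frame: [[0.016, 1.0, -0.0], [-0.016, -0.0, -1.0], [-1.0, 0.016, 0.016]] F bed [-1.6 -0.6 -3.3]
[ 3.6  0.1 10.9]
```

Request:
{"name": "drive_tool", "arguments": {"commands": [0.005, 0, 0, 0, 0.5, 0.008, 0, 0, 0, 0.5]}}

```text
t: 16.03
position: [0.6738, 0.0101, 0.0526]
orientation: [[0.509, 0.854, -0.108], [-0.067, -0.086, -0.994], [-0.858, 0.514, 0.014]]
force: [-0.7, -0.5, -3.1]
grip_width: 0.0329
```

```bash
python3 -c "
from dev import *
err();print(barin())"
```

```text
t 16.03 p [0.6738 0.0101 0.0526] tilt 30.91 az -7.5 y [ 0.854 -0.086  0.514] F [-0.7 -0.5 -3.1] M [ 0.06  0.88 -0.05] w 0.0329
  q [ 0.23   0.692 -0.49   2.031  1.769  0.418 -1.848]
 true TCP in bed [ 4.9  0.6 11.2] gate [ -9.2 168.2 -14.5]  axes in bed frame: [[0.016, 1.0, -0.0], [-0.016, -0.0, -1.0], [-1.0, 0.016, 0.016]] F bed [-2.2 -0.5 -2.4]
[3.7 0.1 8.4]
```

Request:
{"name": "drive_tool", "arguments": {"commands": [0.005, 0, 0, 0, 0.5, 0.008, 0, 0, 0, 0.5]}}

```text
t: 16.2
position: [0.6744, 0.0099, 0.0518]
orientation: [[0.51, 0.853, -0.108], [-0.068, -0.085, -0.994], [-0.857, 0.514, 0.015]]
force: [-20.9, -2.3, 26.0]
grip_width: 0.0333
```

```bash
python3 -c "
from dev import *
err();print(barin())"
```

```text
t 16.2 p [0.6744 0.0099 0.0518] tilt 30.98 az -7.6 y [ 0.853 -0.085  0.514] F [-20.9  -2.3  26. ] M [-0.6   1.81 -0.44] w 0.0333
  q [ 0.231  0.695 -0.491  2.03   1.774  0.421 -1.852]
 true TCP in bed [ 5.   0.6 10.1] gate [ -9.1 168.2 -15.6]  axes in bed frame: [[0.017, 1.0, 0.0], [-0.017, 0.0, -1.0], [-1.0, 0.017, 0.017]] F bed [-4.8 -4.4 32.7]
[3.8 0.  7.3]
```

Request:
{"name": "drive_tool", "arguments": {"commands": [-0.004, -0.004, 0, 0, 0.5, -0.004, -0.008, 0, 0, 0.5, -0.004, -0.01, 0, 0, 0.5]}}

```text
t: 16.45
position: [0.6712, 0.0104, 0.0511]
orientation: [[0.51, 0.853, -0.108], [-0.068, -0.085, -0.994], [-0.857, 0.514, 0.015]]
force: [-0.0, 0.0, -3.1]
grip_width: 0.0334
```

```bash
python3 -c "
from dev import *
err();print(barin())
snap('c4',[('scene',260,170,70,60,10)])"
```

```text
t 16.45 p [0.6712 0.0104 0.0511] tilt 30.97 az -7.6 y [ 0.853 -0.085  0.514] F [-0.   0.  -3.1] M [0.14 0.78 0.03] w 0.0334
  q [ 0.232  0.693 -0.494  2.038  1.787  0.424 -1.866]
 true TCP in bed [ 1.8  0.6 11.2] gate [-12.3 168.2 -14.5]  axes in bed frame: [[0.017, 1.0, 0.0], [-0.017, 0.0, -1.0], [-1.0, 0.017, 0.017]] F bed [-1.6  0.  -2.7]
[0.7 0.1 8.4]
```

View pics/scene_c4.png

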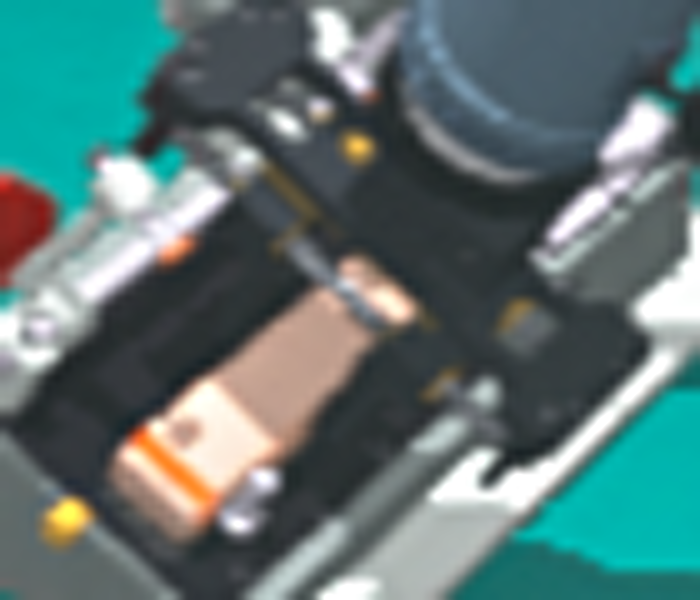

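Request:
{"name": "drive_tool", "arguments": {"commands": [0, -0.004, 0, 0, 0.5, 0, -0.006, 0, 0, 0.5]}}

```text
t: 16.67
position: [0.6695, 0.0105, 0.0497]
orientation: [[0.51, 0.854, -0.108], [-0.068, -0.085, -0.994], [-0.858, 0.514, 0.015]]
force: [-0.7, 0.3, -3.4]
grip_width: 0.0335
```

```bash
python3 -c "
from dev import *
err();print(barin())"
```

```text
t 16.67 p [0.6695 0.0105 0.0497] tilt 30.94 az -7.6 y [ 0.854 -0.085  0.514] F [-0.7  0.3 -3.4] M [0.18 0.76 0.03] w 0.0335
  q [ 0.234  0.695 -0.496  2.042  1.796  0.426 -1.875]
 true TCP in bed [-0.3  0.6 10.8] gate [-14.4 168.2 -14.9]  axes in bed frame: [[0.016, 1.0, -0.0], [-0.017, 0.0, -1.0], [-1.0, 0.016, 0.017]] F bed [-2.3  0.3 -2.5]
[-1.5  0.1  8. ]
```

Request:
{"name": "drive_tool", "arguments": {"commands": [0, -0.004, 0, 0, 0.5, 0, -0.007, 0, 0, 0.5]}}

```text
t: 16.83
position: [0.6688, 0.0106, 0.0493]
orientation: [[0.511, 0.853, -0.108], [-0.068, -0.085, -0.994], [-0.857, 0.516, 0.015]]
force: [4.2, 0.3, -2.1]
grip_width: 0.0332
```

```bash
python3 -c "
from dev import *
err();print(barin())"
```

```text
t 16.83 p [0.6688 0.0106 0.0493] tilt 31.05 az -7.6 y [ 0.853 -0.085  0.516] F [ 4.2  0.3 -2.1] M [ 0.11 -0.13  0.06] w 0.0332
  q [ 0.236  0.696 -0.499  2.045  1.807  0.43  -1.886]
 true TCP in bed [-1.2  0.6 10.8] gate [-15.3 168.2 -14.9]  axes in bed frame: [[0.018, 1.0, -0.0], [-0.017, 0.0, -1.0], [-1.0, 0.018, 0.017]] F bed [ 2.5  0.7 -3.9]
[-2.4  0.1  8. ]
```

Request:
{"name": "drive_tool", "arguments": {"commands": [0.002, -0.004, 0, 0, 0.5, 0.002, -0.006, 0, 0, 0.5, 0.002, -0.006, 0, 0, 0.2, 0.002, -0.005, 0, 0, -0.1, 0.002, -0.004, 0, 0, -0.1]}}

```text
t: 17.25
position: [0.6677, 0.0107, 0.0479]
orientation: [[0.511, 0.853, -0.108], [-0.068, -0.085, -0.994], [-0.857, 0.515, 0.015]]
force: [0.2, -0.0, 0.7]
grip_width: 0.0464
```

```bash
python3 -c "
from dev import *
err();print(barin())
snap('c5',[('scene',260,170,70,60,10)])"
```

```text
t 17.25 p [0.6677 0.0107 0.0479] tilt 31.01 az -7.6 y [ 0.853 -0.085  0.515] F [ 0.2 -0.   0.7] M [-0.02  0.42 -0.04] w 0.0464
  q [ 0.237  0.699 -0.501  2.047  1.814  0.432 -1.893]
 true TCP in bed [-2.8  0.7 10.1] gate [-16.9 168.3 -15.6]  axes in bed frame: [[0.017, 1.0, -0.0], [-0.017, 0.0, -1.0], [-1.0, 0.017, 0.017]] F bed [ 0.5 -0.   0.5]
[-4.   0.1  7.3]
```

View pics/scene_c5.png

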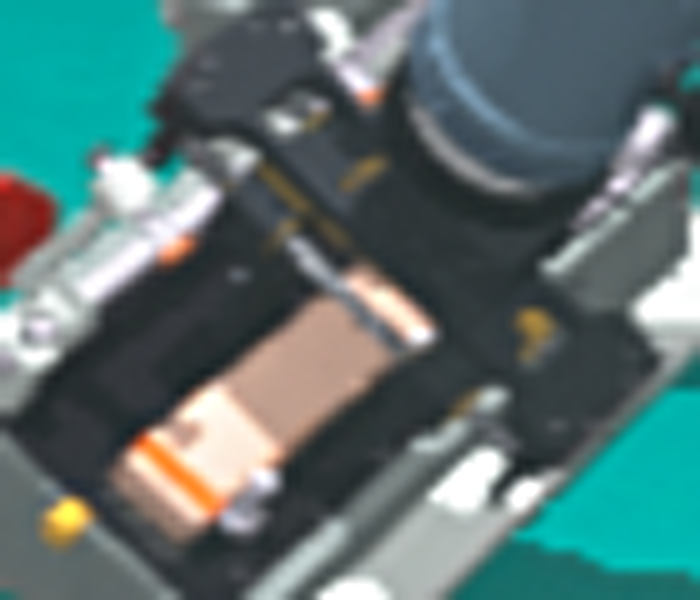

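Request:
{"name": "drive_tool", "arguments": {"commands": [0, -0.006, 0, 0, -0.1, 0, -0.012, 0, 0, -0.1]}}

```text
t: 17.47
position: [0.6643, 0.0111, 0.0457]
orientation: [[0.51, 0.853, -0.108], [-0.068, -0.085, -0.994], [-0.857, 0.515, 0.015]]
force: [-0.3, -1.2, 0.8]
grip_width: 0.0484
```

Request:
{"name": "drive_tool", "arguments": {"commands": [0, -0.004, 0, 0, -0.1, 0, -0.007, 0, 0, -0.1]}}

```text
t: 17.63
position: [0.6629, 0.0112, 0.0449]
orientation: [[0.511, 0.853, -0.108], [-0.068, -0.085, -0.994], [-0.857, 0.515, 0.015]]
force: [3.8, 0.5, 0.8]
grip_width: 0.0484
```

```bash
python3 -c "
from dev import *
err();print(barin())"
```

```text
t 17.63 p [0.6629 0.0112 0.0449] tilt 31.04 az -7.6 y [ 0.853 -0.085  0.515] F [3.8 0.5 0.8] M [ 0.03 -0.28  0.04] w 0.0484
  q [ 0.242  0.702 -0.509  2.059  1.842  0.441 -1.921]
 true TCP in bed [-8.5  0.7 10. ] gate [-22.6 168.3 -15.7]  axes in bed frame: [[0.018, 1.0, 0.0], [-0.017, 0.0, -1.0], [-1.0, 0.018, 0.017]] F bed [ 3.6  0.9 -1.2]
[-9.7  0.1  7.2]
```

Request:
{"name": "drive_tool", "arguments": {"commands": [0, -0.004, 0, 0, -0.1, 0, -0.004, 0, 0, -0.1, 0, 0.012, 0, 0, -0.1, 0, 0.02, 0, 0, -0.1, 0, 0.02, 0, 0, -0.1]}}

```text
t: 18.05
position: [0.6681, 0.0108, 0.0481]
orientation: [[0.511, 0.853, -0.108], [-0.068, -0.085, -0.994], [-0.857, 0.515, 0.015]]
force: [-0.8, 0.8, -0.0]
grip_width: 0.0489
```

```bash
python3 -c "
from dev import *
err();print(barin())"
```

```text
t 18.05 p [0.6681 0.0108 0.0481] tilt 31.02 az -7.6 y [ 0.853 -0.085  0.515] F [-0.8  0.8 -0. ] M [-0.01  0.41 -0.03] w 0.0489
  q [ 0.236  0.698 -0.5    2.046  1.813  0.431 -1.892]
 true TCP in bed [-2.4  0.8 10.1] gate [-16.5 168.4 -15.6]  axes in bed frame: [[0.018, 1.0, -0.0], [-0.017, 0.0, -1.0], [-1.0, 0.018, 0.017]] F bed [-0.7  0.7  0.4]
[-3.5  0.2  7.3]
```

Withdraw square to the bed, then inspect.

Request:
{"name": "drive_tool", "arguments": {"commands": [-0.06, 0, 0, 0, -0.1, -0.15, 0, 0, 0, -0.1, -0.3, 0, 0, 0, -0.1, -0.45, 0, 0, 0, -0.1, -0.55, 0, 0, 0, -0.1, -0.55, 0, 0, 0, -0.1]}}

```text
t: 18.55
position: [0.583, 0.0235, 0.1941]
orientation: [[0.515, 0.85, -0.107], [-0.068, -0.084, -0.994], [-0.855, 0.519, 0.014]]
force: [1.2, 1.0, 0.2]
grip_width: 0.0485
```

```bash
python3 -c "
from dev import *
err()
snap('c6',[('scene',255,175,65,60,11),('top',300,130,70,60,10)])"
```

```text
t 18.55 p [0.583  0.0235 0.1941] tilt 31.29 az -7.5 y [ 0.85  -0.084  0.519] F [1.2 1.  0.2] M [-0.01  0.36  0.  ] w 0.0485
  q [ 0.303  0.296 -0.603  2.187  1.127  0.392 -1.337]
 true TCP in bed [ -4.    4.9 179.5] gate [-18.  172.5 153.8]  axes in bed frame: [[0.022, 1.0, 0.001], [-0.016, 0.001, -1.0], [-1.0, 0.022, 0.016]] F bed [ 1.1  1.1 -0.4]
```

View pics/scene_c6.png

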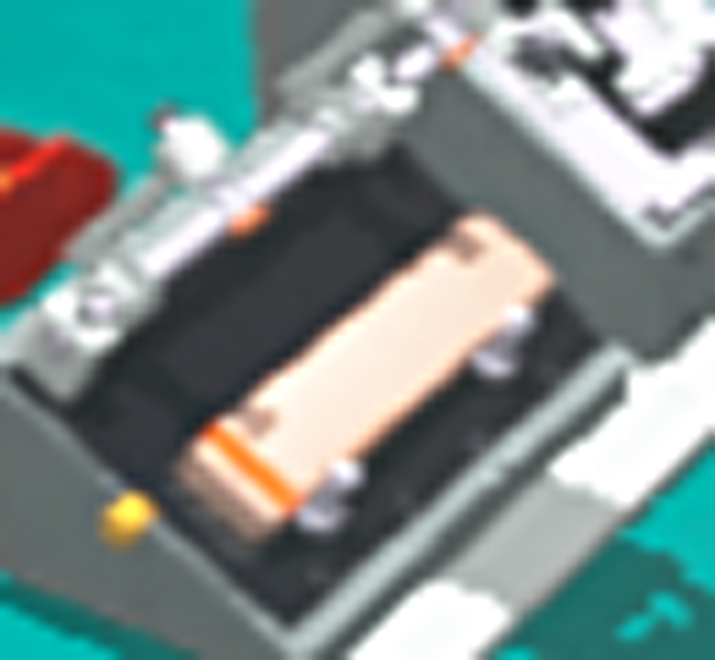

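View pics/top_c6.png

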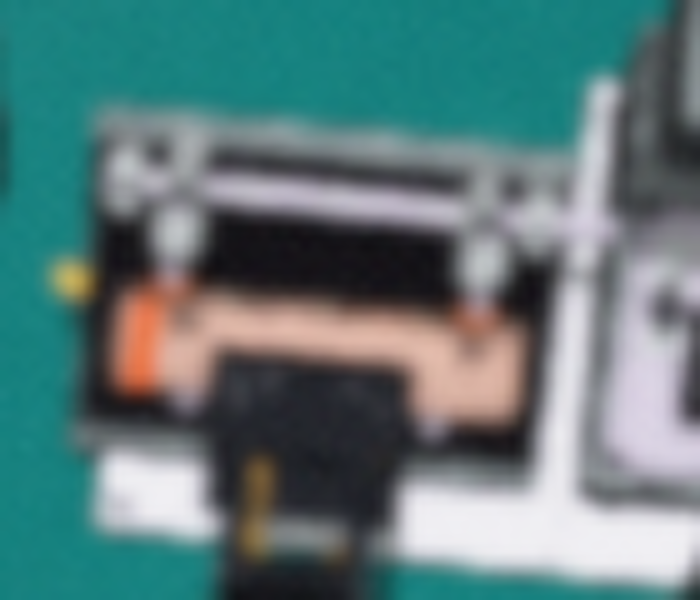

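```bash
cat >> dev.py <<'E'
OFF=np.array([-1.8,0,-1.7])
def gor(x,y,z,turn=0):
    s=monitor.observe(); cmd(G(*(np.array([x,y,z])+OFF))+LT*s["orientation"][:,0],s=s)
def gpos():
    s=monitor.observe(); return (RD.T@(tcp(s)-GATE)*1000-OFF).round(1)
E
python3 -c "
from dev import *
print(gpos()); gor(-62,0,125)"
```

```text
[-16.8 171.  152.2]
cmd [ 0.0976 -0.1529  0.5683] turn 0 rows>= 4.3
```

Request:
{"name": "drive_tool", "arguments": {"commands": [-0.02, -0.15, 0.2, -0.1, -0.1, 0, -0.15, 0.4, -0.2, -0.1, 0, -0.153, 0.568, -0.3, -0.1, 0, -0.153, 0.568, -0.4, -0.1, 0, -0.153, 0.568, -0.5, -0.1, 0, -0.153, 0.568, -0.5, -0.1, 0.0, -0.153, 0.568, -0.5, -0.1, 0.0, -0.153, 0.568, -0.5, -0.1, 0.0, -0.153, 0.568, -0.5, -0.1, 0, -0.153, 0.568, -0.5, -0.1, 0, -0.153, 0.568, -0.5, -0.1, 0, -0.153, 0.568, -0.5, -0.1]}}

```text
t: 19.65
position: [0.526, -0.1436, 0.168]
orientation: [[0.511, 0.267, 0.817], [-0.068, 0.96, -0.272], [-0.857, 0.083, 0.508]]
force: [-0.6, 0.9, 0.1]
grip_width: 0.0486
```

```bash
python3 -c "
from dev import *
err();print(gpos()); gor(-62,0,125)"
```

```text
t 19.65 p [ 0.526  -0.1436  0.168 ] tilt 31.01 az -7.5 y [0.267 0.96  0.083] F [-0.6  0.9  0.1] M [0.13 0.34 0.  ] w 0.0486
  q [ 1.022  0.369 -0.922  2.28   1.295  0.258  0.278]
 true TCP in bed [ -51.5 -167.1  177. ] gate [-65.6   0.5 151.3]  axes in bed frame: [[0.017, 0.189, 0.982], [-0.016, 0.982, -0.189], [-1.0, -0.013, 0.02]] F bed [-0.5  0.8  0.4]
[-63.8   0.5 153. ]
cmd [0.0934 0.0006 0.0043] turn 0 rows>= 0.7
```

Request:
{"name": "drive_tool", "arguments": {"commands": [0.05, 0, 0, -0.0605, -0.1, 0.09, 0, 0.004, -0.0605, -0.1, 0.09, 0, 0.004, -0.0605, -0.1, 0.09, 0, 0.004, -0.0605, -0.1]}}

```text
t: 19.98
position: [0.5402, -0.1452, 0.1438]
orientation: [[0.509, 0.109, 0.854], [-0.065, 0.994, -0.089], [-0.859, -0.011, 0.513]]
force: [0.2, 0.3, -0.3]
grip_width: 0.0486
```

```bash
python3 -c "
from dev import *
import grip
err();print(gpos()); gor(-62,0,56)
snap('d1',[('scene',280,130,80,80,8),('top',340,130,60,70,9)])
s=monitor.observe(); s['position']=tcp(s)
grip.draw('pics/scene_d1_full.png','scene',(280,130,80,80,8),'pics/gd1.png',s)"
```

```text
t 19.98 p [ 0.5402 -0.1452  0.1438] tilt 30.85 az -7.3 y [ 0.109  0.994 -0.011] F [ 0.2  0.3 -0.3] M [ 0.1   0.35 -0.04] w 0.0486
  q [ 0.943  0.439 -0.853  2.264  1.511  0.273  0.265]
 true TCP in bed [ -51.2 -167.3  148.8] gate [-65.3   0.3 123.1]  axes in bed frame: [[0.015, 0.003, 1.0], [-0.014, 1.0, -0.003], [-1.0, -0.014, 0.015]] F bed [ 0.   0.3 -0.3]
[-63.5   0.3 124.8]
cmd [0.2295 0.0021 0.0015] turn 0 rows>= 1.7
```

View pics/gd1.png

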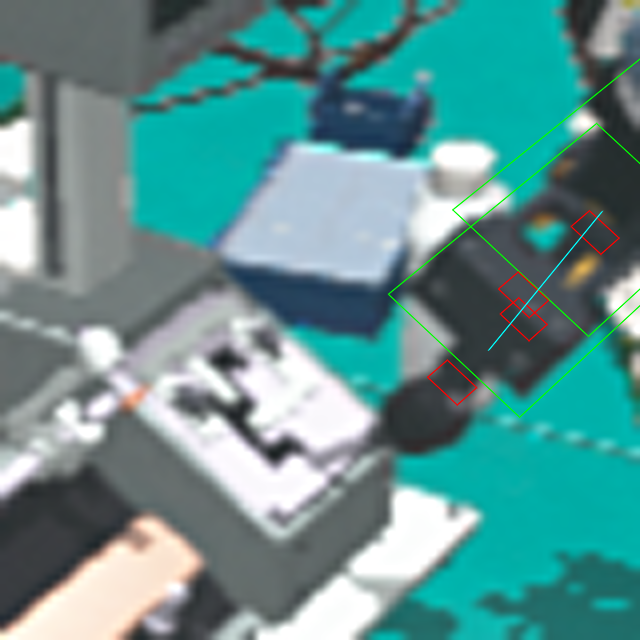

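View pics/top_d1.png

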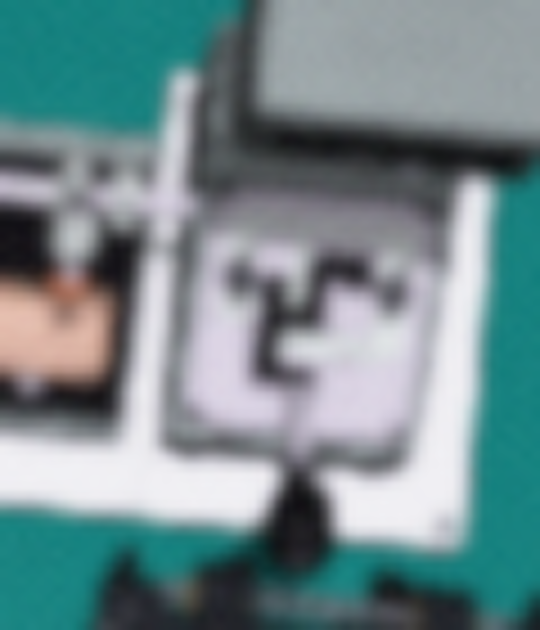

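View pics/scene_d1.png

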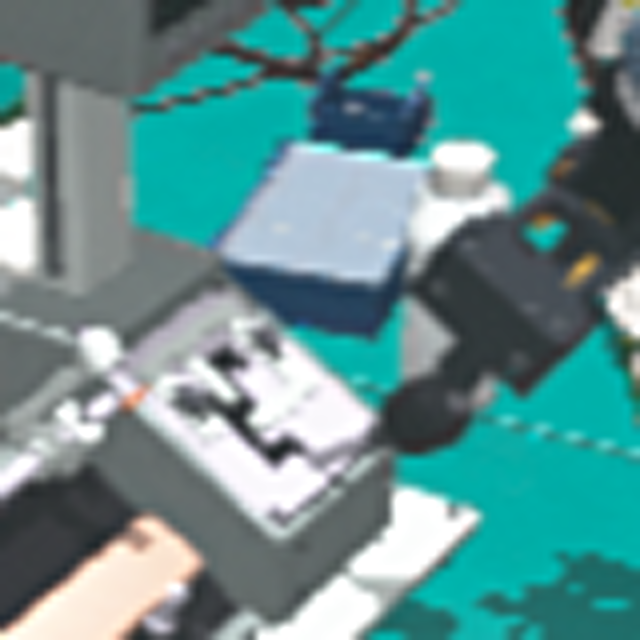

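```bash
python3 -c "
from dev import *
import grip
s=monitor.observe(); s['position']=tcp(s)
grip.draw('pics/top_d1_full.png','top',(340,140,60,85,9),'pics/gd1t.png',s)"
```

```text
(no output)
```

View pics/gd1t.png

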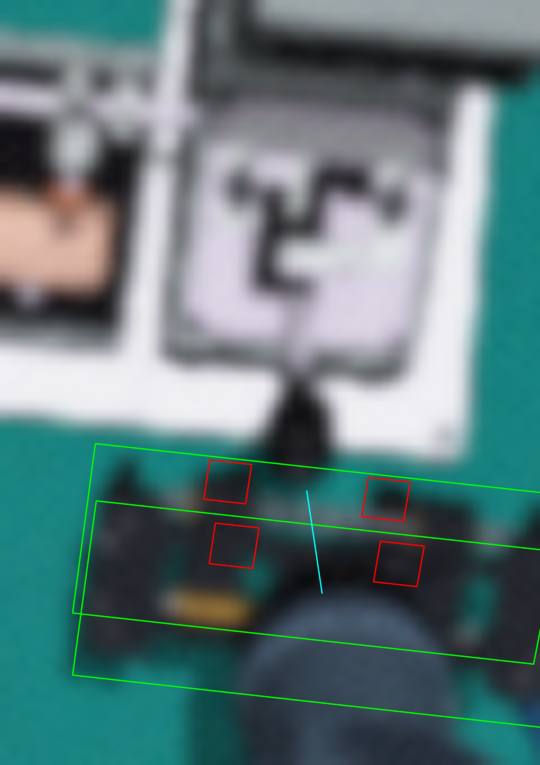

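Request:
{"name": "drive_tool", "arguments": {"commands": [0.1, 0.002, 0.002, 0, -0.1, 0.18, 0.002, 0.002, 0, -0.1, 0.22, 0.002, 0.002, 0, -0.1, 0.22, 0.002, 0.002, 0, -0.1]}}

```text
t: 20.42
position: [0.5745, -0.1492, 0.0869]
orientation: [[0.508, 0.111, 0.854], [-0.065, 0.994, -0.091], [-0.859, -0.009, 0.512]]
force: [-0.3, 0.2, 0.1]
grip_width: 0.0485
```

```bash
python3 -c "
from dev import *
err();print(gpos()); gor(-62,0,56)
snap('d2',[('scene',280,130,80,80,8),('top',340,130,60,70,9)])"
```

```text
t 20.42 p [ 0.5745 -0.1492  0.0869] tilt 30.83 az -7.3 y [ 0.111  0.994 -0.009] F [-0.3  0.2  0.1] M [0.06 0.35 0.04] w 0.0485
  q [ 0.879  0.633 -0.822  2.209  1.852  0.379 -0.012]
 true TCP in bed [ -49.7 -167.8   82.4] gate [-63.8  -0.2  56.6]  axes in bed frame: [[0.014, 0.005, 1.0], [-0.014, 1.0, -0.005], [-1.0, -0.014, 0.014]] F bed [-0.2  0.2  0.3]
[-62.   -0.2  58.3]
cmd [ 0.0078  0.0008 -0.0002] turn 0 rows>= 0.1
```

View pics/scene_d2.png

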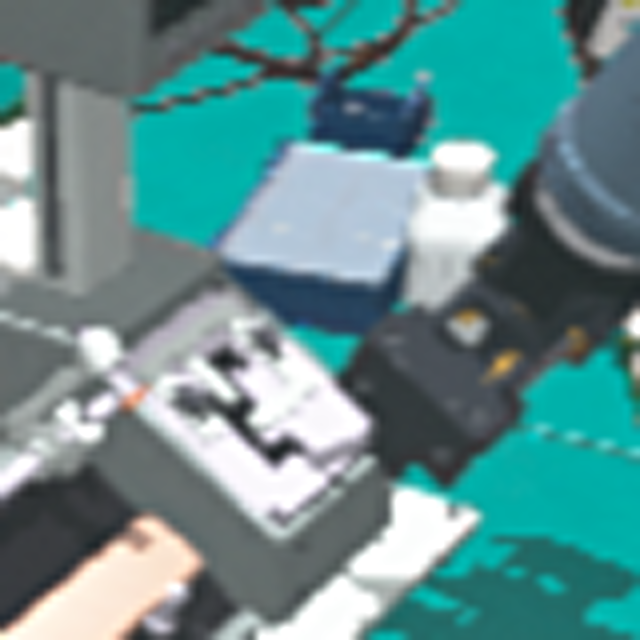

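View pics/top_d2.png

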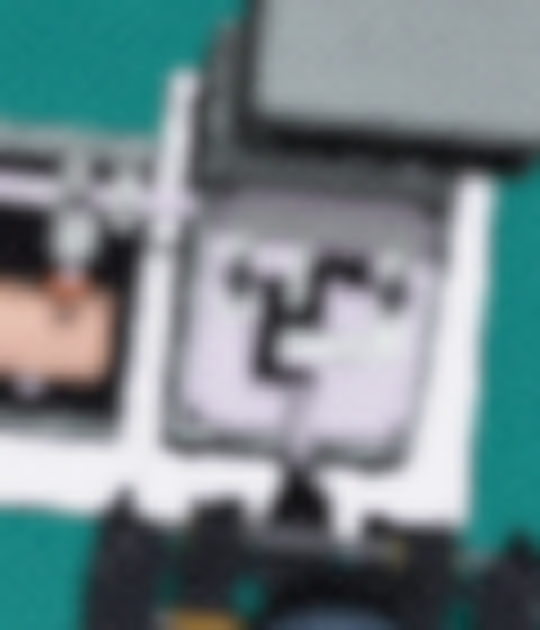

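Request:
{"name": "drive_tool", "arguments": {"commands": [0, 0, 0, 0, 0.6, 0, 0, 0, 0, 0.6, 0, 0, 0, 0, 0.6, 0, 0, 0, 0, 0.6, 0, 0, 0, 0, 0.6], "squeeze": 14}}

```text
t: 20.93
position: [0.5741, -0.1489, 0.0894]
orientation: [[0.51, 0.11, 0.853], [-0.066, 0.994, -0.088], [-0.858, -0.011, 0.514]]
force: [-5.2, 0.2, 7.5]
grip_width: 0.0302
```

```bash
cat >> dev.py <<'E'
def K(x,y):
    u=np.array([x,y,80.]);u/=np.linalg.norm(u); return 165*u-[0,0,83]
def lev(p0,x,y,dz=0):
    """p0: gpos when parked & gripped. print tool shift to bring stem to x,y"""
    s=monitor.observe(); R=s["orientation"]; cur=RD.T@(tcp(s)-GATE)*1000-OFF
    tgt=np.array(p0)+K(x,y)-K(-32.5,0)
    d=R.T@(RD@(tgt-cur))/300; print("lev",x,y,d.round(4))
def stem(p0):
    """estimate stem xy from grip position"""
    s=monitor.observe(); cur=RD.T@(tcp(s)-GATE)*1000-OFF
    k=K(-32.5,0)+[0,0,83]+cur-np.array(p0)
    k=k*1.0; xy=k[:2]; zz=np.sqrt(max(1,165**2-xy@xy)); print("stem",(xy/zz*80).round(2),"F gate",(RD.T@s["force"]).round(1),"M",s["moment"].round(2),"w",round(s["grip_width"],4),"gpos",cur.round(1),"t",round(s["t"],2))
E
python3 -c "
from dev import *
err();print(gpos())"
```

```text
t 20.93 p [ 0.5741 -0.1489  0.0894] tilt 30.94 az -7.4 y [ 0.11   0.994 -0.011] F [-5.2  0.2  7.5] M [0.21 0.5  0.16] w 0.0302
  q [ 0.88   0.626 -0.823  2.211  1.849  0.376 -0.009]
 true TCP in bed [ -48.9 -167.5   84.7] gate [-63.    0.1  59. ]  axes in bed frame: [[0.016, 0.003, 1.0], [-0.015, 1.0, -0.003], [-1.0, -0.015, 0.016]] F bed [-0.8 -0.3  9.1]
[-61.2   0.1  60.7]
```

Request:
{"name": "drive_tool", "arguments": {"commands": [0, 0, 0, 0, 0.6, 0, 0, 0, 0, 0.6]}}

```text
t: 21.1
position: [0.5742, -0.1488, 0.0897]
orientation: [[0.51, 0.109, 0.853], [-0.066, 0.994, -0.088], [-0.857, -0.011, 0.514]]
force: [-0.6, 0.6, 1.0]
grip_width: 0.0301
```

```bash
python3 -c "
from dev import *
err();print(gpos())"
```

```text
t 21.1 p [ 0.5742 -0.1488  0.0897] tilt 30.97 az -7.4 y [ 0.109  0.994 -0.011] F [-0.6  0.6  1. ] M [0.25 0.34 0.18] w 0.0301
  q [ 0.88   0.626 -0.823  2.211  1.849  0.376 -0.009]
 true TCP in bed [ -48.7 -167.4   84.9] gate [-62.8   0.2  59.2]  axes in bed frame: [[0.017, 0.003, 1.0], [-0.015, 1.0, -0.003], [-1.0, -0.015, 0.017]] F bed [-0.   0.5  1.2]
[-61.    0.2  60.9]
```

```bash
echo 'P0=[-61.0,0.2,60.9]' >> dev.py; python3 -c "
from dev import *
stem(P0); lev(P0,-26,0); lev(P0,-20.5,0)"
```

```text
stem [-3.249e+01 -1.000e-02] F gate [-0.   0.5  1.2] M [0.25 0.34 0.18] w 0.0301 gpos [-61.    0.2  60.9] t 21.1
lev -26 0 [-0.0128 -0.      0.0372]
lev -20.5 0 [-0.0219 -0.0001  0.0708]
```

Request:
{"name": "drive_tool", "arguments": {"commands": [-0.006, 0, 0.018, 0, 0.6, -0.012, 0, 0.037, 0, 0.6, -0.018, 0, 0.055, 0, 0.6, -0.022, 0, 0.07, 0, 0.6, -0.022, 0, 0.07, 0, 0.6]}}

```text
t: 21.52
position: [0.5885, -0.1496, 0.1063]
orientation: [[0.51, 0.109, 0.853], [-0.065, 0.994, -0.088], [-0.858, -0.011, 0.514]]
force: [-4.2, 2.0, 2.4]
grip_width: 0.0304
```

```bash
python3 -c "
from dev import *
stem(P0); lev(P0,-20.5,0); lev(P0,-20.5,9);lev(P0,-20.5,17.5)
snap('d3',[('scene',280,130,80,80,8),('top',340,130,60,70,9)])"
```

```text
stem [-20.74   0.29] F gate [-2.6  1.6  4.2] M [0.48 1.02 0.27] w 0.0304 gpos [-40.3   0.8  68.1] t 21.52
lev -20.5 0 [ 0.001  -0.0019  0.0015]
lev -20.5 9 [0.0033 0.0577 0.0021]
lev -20.5 17.5 [0.011  0.1123 0.0041]
```

View pics/scene_d3.png

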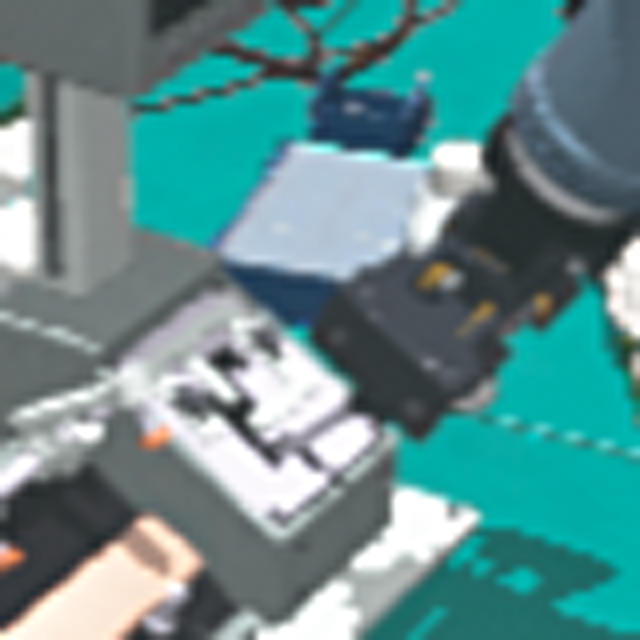

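View pics/top_d3.png

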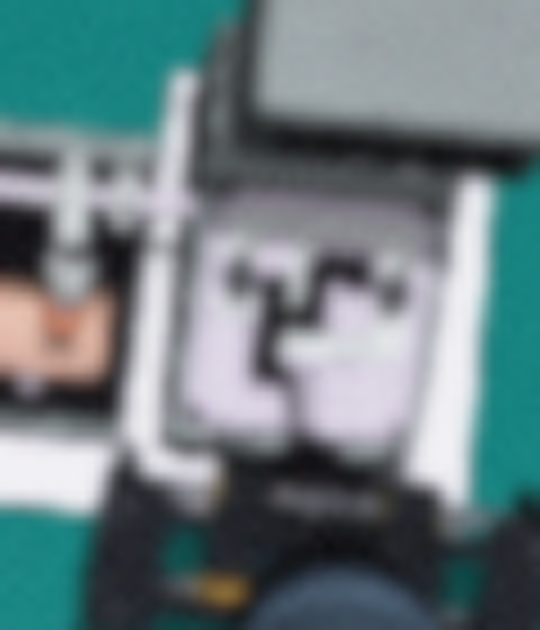

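Request:
{"name": "drive_tool", "arguments": {"commands": [0.001, 0.015, 0.001, 0, 0.6, 0.002, 0.03, 0.001, 0, 0.6, 0.003, 0.045, 0.002, 0, 0.6, 0.003, 0.057, 0.002, 0, 0.6]}}

```text
t: 21.95
position: [0.5904, -0.1357, 0.1049]
orientation: [[0.509, 0.114, 0.853], [-0.071, 0.993, -0.09], [-0.858, -0.015, 0.513]]
force: [-3.7, -4.1, 4.4]
grip_width: 0.0309
```

```bash
python3 -c "
from dev import *
stem(P0); lev(P0,-20.5,9);lev(P0,-20.5,17.5)"
```

```text
stem [-20.95   7.43] F gate [-0.6 -4.4  5.5] M [-1.01  0.68 -0.88] w 0.0309 gpos [-40.5  15.   66.7] t 21.95
lev -20.5 9 [-0.0009  0.0104  0.003 ]
lev -20.5 17.5 [0.0065 0.065  0.0048]
```

Request:
{"name": "drive_tool", "arguments": {"commands": [0, 0.015, 0.003, 0, 0.6, 0.002, 0.03, 0.004, 0, 0.6, 0.004, 0.045, 0.005, 0, 0.6, 0.005, 0.055, 0.005, 0, 0.6]}}

```text
t: 22.28
position: [0.5938, -0.1225, 0.1039]
orientation: [[0.508, 0.119, 0.853], [-0.077, 0.993, -0.093], [-0.858, -0.019, 0.513]]
force: [-4.5, -3.0, 4.5]
grip_width: 0.032
```

```bash
python3 -c "
from dev import *
stem(P0); lev(P0,-20.5,17.5)
snap('d4',[('scene',280,130,80,80,8),('top',340,130,60,70,9)])"
```

```text
stem [-20.5   14.37] F gate [-1.4 -3.4  6. ] M [-1.15  0.87 -1.06] w 0.032 gpos [-39.3  28.5  64.8] t 22.28
lev -20.5 17.5 [0.0007 0.0197 0.0008]
```

View pics/scene_d4.png

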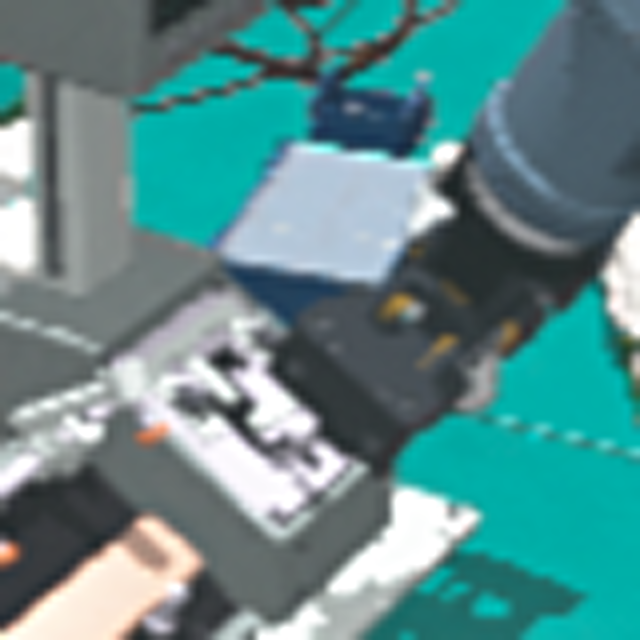

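View pics/top_d4.png

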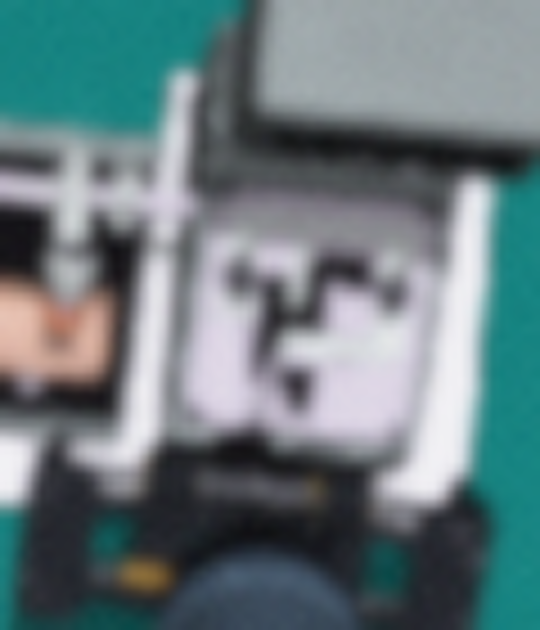

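Request:
{"name": "drive_tool", "arguments": {"commands": [0, 0.01, 0.001, 0, 0.6, 0, 0.017, 0.001, 0, 0.6, 0, 0.017, 0.001, 0, 0.6]}}

```text
t: 22.63
position: [0.5942, -0.12, 0.1037]
orientation: [[0.507, 0.123, 0.853], [-0.082, 0.992, -0.095], [-0.858, -0.022, 0.513]]
force: [-4.7, -3.0, 2.7]
grip_width: 0.0324
```

```bash
python3 -c "
from dev import *
stem(P0); err(); lev(P0,-20.5,17.5); lev(P0,-12,17); lev(P0,-5,17)"
```

```text
stem [-20.49  15.76] F gate [-2.5 -3.5  4.6] M [-1.    0.9  -0.93] w 0.0324 gpos [-39.1  31.1  64.5] t 22.63
t 22.63 p [ 0.5942 -0.12    0.1037] tilt 30.88 az -9.2 y [ 0.123  0.992 -0.022] F [-4.7 -3.   2.7] M [-1.    0.9  -0.93] w 0.0324
  q [ 0.78   0.599 -0.814  2.18   1.723  0.415  0.022]
 true TCP in bed [ -26.8 -136.5   88.5] gate [-40.9  31.1  62.8]  axes in bed frame: [[0.015, 0.01, 1.0], [-0.031, 0.999, -0.009], [-0.999, -0.031, 0.015]] F bed [-2.5 -3.5  4.6]
lev -20.5 17.5 [0.0001 0.0109 0.0004]
lev -12 17 [-0.0102  0.0102  0.0543]
lev -5 17 [-0.0142  0.0115  0.1006]
```

Request:
{"name": "drive_tool", "arguments": {"commands": [-0.004, 0.008, 0.02, 0, 0.6, -0.008, 0.011, 0.04, 0, 0.6, -0.01, 0.012, 0.054, 0, 0.6, -0.012, 0.012, 0.074, 0, 0.6, -0.012, 0.012, 0.074, 0, 0.6]}}

```text
t: 23.05
position: [0.6115, -0.1197, 0.118]
orientation: [[0.506, 0.127, 0.853], [-0.085, 0.992, -0.097], [-0.859, -0.023, 0.512]]
force: [-6.0, 0.1, 1.6]
grip_width: 0.0324
```

```bash
python3 -c "
from dev import *
stem(P0); lev(P0,-8,17); lev(P0,-3,17);lev(P0,-3,15)
snap('d5',[('scene',280,130,80,80,8),('top',340,130,60,70,9)])"
```

```text
stem [-9.08 16.46] F gate [-4.3 -0.5  4.4] M [-0.21  1.25 -0.5 ] w 0.0324 gpos [-17.1  33.3  68.3] t 23.05
lev -8 17 [-0.0012  0.0036  0.0072]
lev -3 17 [-0.0029  0.0044  0.0406]
lev -3 15 [-0.0051 -0.0086  0.0407]
```

View pics/top_d5.png

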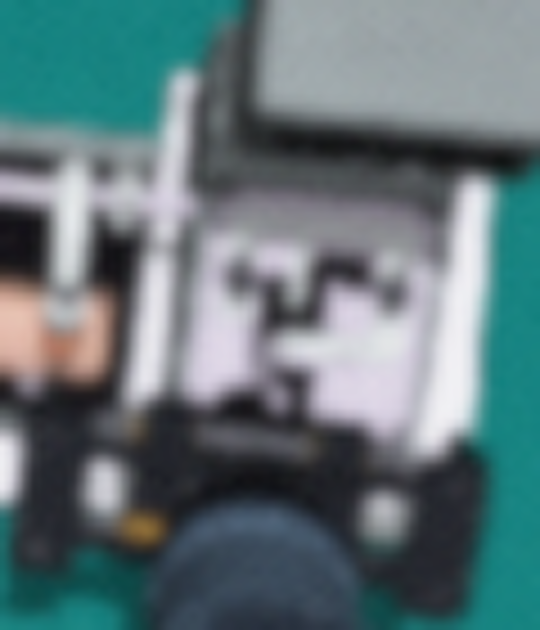

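Request:
{"name": "drive_tool", "arguments": {"commands": [-0.002, 0, 0.015, 0, 0.6, -0.003, -0.003, 0.03, 0, 0.6, -0.004, -0.006, 0.042, 0, 0.6, -0.005, -0.008, 0.053, 0, 0.6]}}

```text
t: 23.48
position: [0.6216, -0.122, 0.1255]
orientation: [[0.502, 0.126, 0.855], [-0.082, 0.992, -0.097], [-0.861, -0.022, 0.509]]
force: [-4.4, 4.6, -3.5]
grip_width: 0.0331
```

```bash
python3 -c "
from dev import *
stem(P0); lev(P0,0,15); lev(P0,2,15);lev(P0,4,15)"
```

```text
stem [-2.71 15.68] F gate [-6.   4.2 -0.6] M [0.72 1.76 0.12] w 0.0331 gpos [-4.4 31.9 69.7] t 23.48
lev 0 15 [-0.0014 -0.0042  0.0183]
lev 2 15 [-0.0011 -0.0041  0.0318]
lev 4 15 [-0.0005 -0.004   0.0453]
```

Request:
{"name": "drive_tool", "arguments": {"commands": [0, -0.003, 0.01, 0, 0.6, -0.001, -0.004, 0.022, 0, 0.6]}}

```text
t: 23.65
position: [0.6248, -0.1225, 0.1275]
orientation: [[0.499, 0.125, 0.857], [-0.081, 0.992, -0.097], [-0.863, -0.021, 0.505]]
force: [-6.2, 3.2, -1.0]
grip_width: 0.0326
```

```bash
python3 -c "
from dev import *
stem(P0)"
```

```text
stem [-0.78 15.58] F gate [-6.2  2.6  2.4] M [0.62 1.84 0.01] w 0.0326 gpos [-0.5 31.7 69.8] t 23.65
```

Request:
{"name": "drive_tool", "arguments": {"commands": [0, -0.003, 0.01, 0, 0.6, -0.001, -0.004, 0.022, 0, 0.6]}}

```text
t: 23.82
position: [0.6284, -0.1234, 0.1298]
orientation: [[0.497, 0.125, 0.859], [-0.08, 0.992, -0.098], [-0.864, -0.02, 0.503]]
force: [-5.5, 2.8, -2.7]
grip_width: 0.0326
```

```bash
python3 -c "
from dev import *
stem(P0)"
```

```text
stem [ 1.36 15.27] F gate [-6.3  2.3  0.5] M [ 0.46  1.64 -0.  ] w 0.0326 gpos [ 3.9 31.1 69.9] t 23.82
```

Request:
{"name": "drive_tool", "arguments": {"commands": [0, -0.004, 0.01, 0, 0.6, -0.001, -0.007, 0.018, 0, 0.6]}}

```text
t: 23.98
position: [0.6307, -0.1242, 0.1313]
orientation: [[0.494, 0.123, 0.861], [-0.077, 0.992, -0.097], [-0.866, -0.019, 0.5]]
force: [-5.9, 6.1, -2.5]
grip_width: 0.0326
```

```bash
python3 -c "
from dev import *
stem(P0)"
```

```text
stem [ 2.81 14.98] F gate [-6.8  5.5  1.1] M [1.   1.87 0.29] w 0.0326 gpos [ 6.8 30.5 70. ] t 23.98
```

Request:
{"name": "drive_tool", "arguments": {"commands": [0, -0.004, 0.008, 0, 0.6, -0.001, -0.007, 0.016, 0, 0.6]}}

```text
t: 24.15
position: [0.6323, -0.1246, 0.1322]
orientation: [[0.491, 0.121, 0.863], [-0.074, 0.992, -0.097], [-0.868, -0.017, 0.496]]
force: [-6.0, 5.9, -3.8]
grip_width: 0.0326
```

```bash
python3 -c "
from dev import *
stem(P0)
snap('d6',[('top',340,130,60,70,9)])"
```

```text
stem [ 3.75 14.84] F gate [-7.6  5.2  0. ] M [1.04 1.89 0.3 ] w 0.0326 gpos [ 8.7 30.3 70. ] t 24.15
```

View pics/top_d6.png

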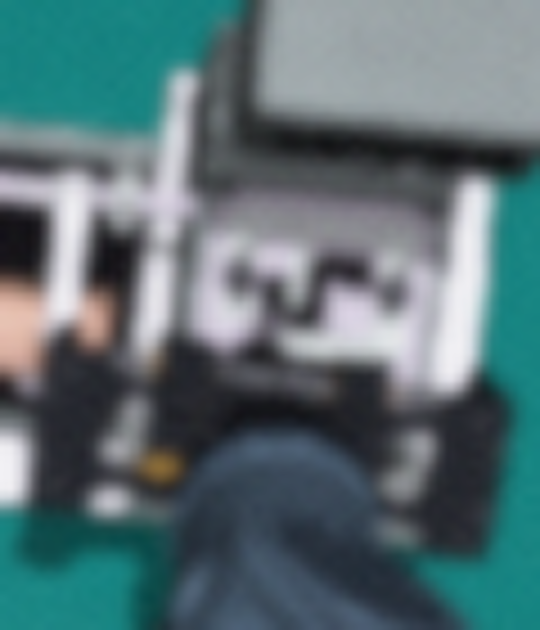

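Request:
{"name": "drive_tool", "arguments": {"commands": [0, -0.002, 0.012, 0, 0.6, 0, -0.003, 0.02, 0, 0.6]}}

```text
t: 24.37
position: [0.6359, -0.1251, 0.134]
orientation: [[0.488, 0.121, 0.864], [-0.073, 0.993, -0.097], [-0.87, -0.016, 0.493]]
force: [-6.0, 2.6, 2.1]
grip_width: 0.0328
```

```bash
python3 -c "
from dev import *
stem(P0)"
```

```text
stem [ 5.81 14.77] F gate [-4.4  2.   4.9] M [-0.09  1.34 -0.32] w 0.0328 gpos [12.9 30.1 69.8] t 24.37
```

Request:
{"name": "drive_tool", "arguments": {"commands": [0, -0.003, 0.012, 0, 0.6, 0, -0.004, 0.02, 0, 0.6]}}

```text
t: 24.53
position: [0.64, -0.1274, 0.1363]
orientation: [[0.486, 0.122, 0.865], [-0.075, 0.992, -0.098], [-0.871, -0.017, 0.492]]
force: [-4.0, 0.0, 1.5]
grip_width: 0.032
```

```bash
python3 -c "
from dev import *
stem(P0)"
```

```text
stem [ 8.24 13.87] F gate [-2.7 -0.4  3.3] M [-0.08  1.15 -0.31] w 0.032 gpos [17.8 28.3 69.6] t 24.53
```

Request:
{"name": "drive_tool", "arguments": {"commands": [0, -0.008, 0.002, 0, 0.6, 0, -0.016, 0.002, 0, 0.6]}}

```text
t: 24.7
position: [0.6398, -0.1324, 0.1368]
orientation: [[0.486, 0.122, 0.865], [-0.075, 0.992, -0.098], [-0.871, -0.018, 0.492]]
force: [-5.3, 0.7, 3.9]
grip_width: 0.0313
```

```bash
python3 -c "
from dev import *
stem(P0); lev(P0,8,6); lev(P0,8,0)"
```

```text
stem [ 8.47 11.35] F gate [-2.6  0.1  6. ] M [ 0.16  0.8  -0.04] w 0.0313 gpos [18.3 23.3 69.8] t 24.7
lev 8 6 [-0.0055 -0.0361 -0.0024]
lev 8 0 [-0.006  -0.0771 -0.0018]
```

Request:
{"name": "drive_tool", "arguments": {"commands": [-0.001, -0.012, 0.0, 0, 0.6, -0.003, -0.024, 0.0, 0, 0.6, -0.004, -0.036, 0.0, 0, 0.6, -0.004, -0.04, 0, 0, 0.6]}}

```text
t: 25.03
position: [0.6376, -0.1451, 0.1378]
orientation: [[0.486, 0.123, 0.865], [-0.076, 0.992, -0.098], [-0.871, -0.018, 0.491]]
force: [-1.9, 0.8, -0.5]
grip_width: 0.0303
```

```bash
python3 -c "
from dev import *
stem(P0);err(); lev(P0,8,0)"
```

```text
stem [8.22 4.98] F gate [-2.   0.6  0.5] M [0.38 0.62 0.21] w 0.0303 gpos [17.9 10.4 71.2] t 25.03
t 25.03 p [ 0.6376 -0.1451  0.1378] tilt 29.45 az -8.8 y [ 0.123  0.992 -0.018] F [-1.9  0.8 -0.5] M [0.38 0.62 0.21] w 0.0303
  q [ 0.822  0.601 -0.845  2.03   1.307  0.432  0.482]
 true TCP in bed [  30.2 -157.2   95.2] gate [16.1 10.4 69.5]  axes in bed frame: [[-0.01, 0.011, 1.0], [-0.027, 1.0, -0.011], [-1.0, -0.027, -0.01]] F bed [-2.   0.6  0.5]
lev 8 0 [-0.0025 -0.0341 -0.001 ]
```

Request:
{"name": "drive_tool", "arguments": {"commands": [-0.001, -0.012, 0.0, 0, 0.6, -0.002, -0.024, 0.0, 0, 0.6, -0.002, -0.033, 0.0, 0, 0.6, -0.002, -0.034, 0, 0, 0.6]}}

```text
t: 25.37
position: [0.6361, -0.1548, 0.1386]
orientation: [[0.486, 0.122, 0.865], [-0.074, 0.992, -0.098], [-0.871, -0.016, 0.492]]
force: [-2.0, 2.8, -0.4]
grip_width: 0.0302
```

```bash
python3 -c "
from dev import *
stem(P0);lev(P0,8,0); lev(P0,16,0);lev(P0,24,0)
snap('d7',[('scene',270,130,80,80,8),('top',340,130,60,70,9)])"
```

```text
stem [8.22 0.18] F gate [-2.2  2.6  0.8] M [1.13 0.61 0.59] w 0.0302 gpos [18.   0.6 72.1] t 25.37
lev 8 0 [-0.0002 -0.0013 -0.0015]
lev 16 0 [ 0.0072 -0.0005  0.0517]
lev 24 0 [0.0193 0.0004 0.102 ]
```

View pics/scene_d7.png

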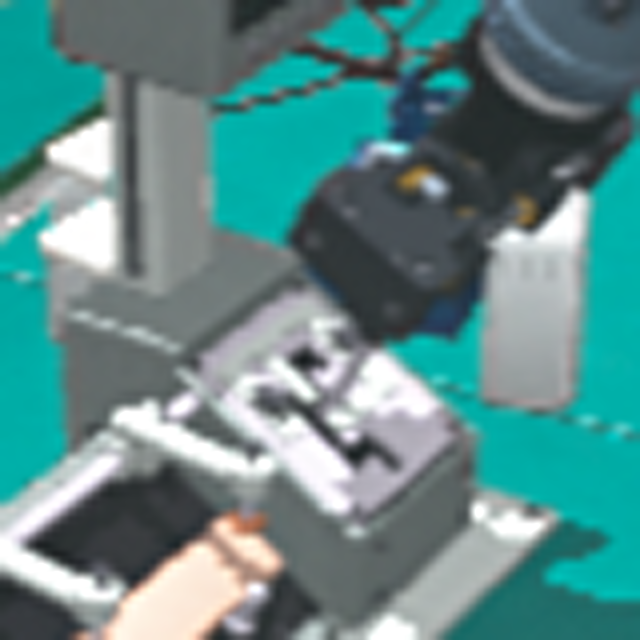

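View pics/top_d7.png

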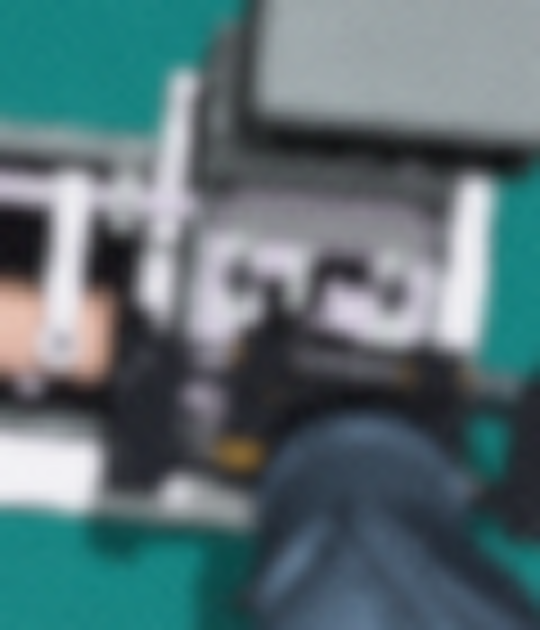

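Request:
{"name": "drive_tool", "arguments": {"commands": [0.003, 0.001, 0.018, 0, 0.6, 0.005, 0.001, 0.035, 0, 0.6, 0.007, 0.001, 0.051, 0, 0.6, 0.007, 0.001, 0.054, 0, 0.6], "squeeze": 25}}

```text
t: 25.8
position: [0.6513, -0.1561, 0.1446]
orientation: [[0.486, 0.122, 0.866], [-0.075, 0.992, -0.098], [-0.871, -0.017, 0.491]]
force: [-4.5, 2.3, 0.7]
grip_width: 0.0302
```

```bash
python3 -c "
from dev import *
stem(P0);lev(P0,16,0);lev(P0,22,0);lev(P0,28,0)"
```

```text
stem [16.35  0.31] F gate [-3.7  1.8  2.9] M [0.8  0.99 0.46] w 0.0302 gpos [34.1  0.8 69.8] t 25.8
lev 16 0 [-0.0001 -0.0021 -0.0023]
lev 22 0 [ 0.0085 -0.0014  0.0358]
lev 28 0 [ 0.0193 -0.0007  0.0718]
```

Request:
{"name": "drive_tool", "arguments": {"commands": [0.004, 0, 0.018, 0, 0.6, 0.008, 0, 0.035, 0, 0.6, 0.014, 0, 0.054, 0, 0.6, 0.019, 0, 0.072, 0, 0.6, 0.019, 0, 0.072, 0, 0.6]}}

```text
t: 26.22
position: [0.6728, -0.1587, 0.1502]
orientation: [[0.485, 0.123, 0.866], [-0.075, 0.992, -0.099], [-0.871, -0.017, 0.491]]
force: [-7.2, 3.5, 5.4]
grip_width: 0.0301
```

```bash
python3 -c "
from dev import *
stem(P0);err();lev(P0,30.5,0);lev(P0,30.5,-9)
snap('d8',[('scene',260,110,90,90,8),('top',340,110,60,70,9)])"
```

```text
stem [28.08  0.11] F gate [-3.8  2.8  8.5] M [0.77 1.09 0.36] w 0.0301 gpos [55.7  0.4 63.8] t 26.22
t 26.22 p [ 0.6728 -0.1587  0.1502] tilt 29.4 az -8.8 y [ 0.123  0.992 -0.017] F [-7.2  3.5  5.4] M [0.77 1.09 0.36] w 0.0301
  q [ 0.837  0.648 -0.88   1.929  1.212  0.491  0.621]
 true TCP in bed [  68.  -167.2   87.8] gate [53.9  0.4 62.1]  axes in bed frame: [[-0.011, 0.011, 1.0], [-0.026, 1.0, -0.012], [-1.0, -0.027, -0.011]] F bed [-3.8  2.8  8.5]
lev 30.5 0 [ 0.0051 -0.0004  0.0138]
lev 30.5 -9 [ 0.0094 -0.0578  0.0135]
```

View pics/scene_d8.png

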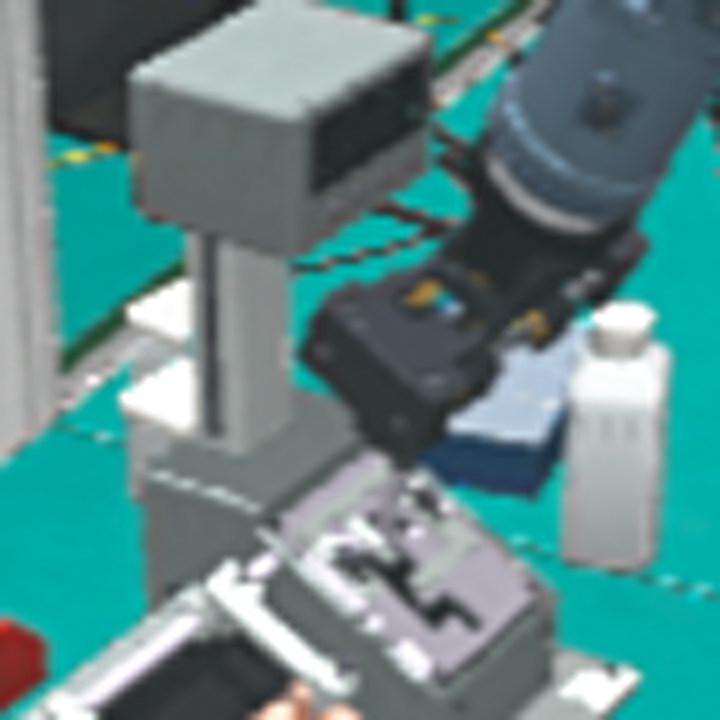

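View pics/top_d8.png

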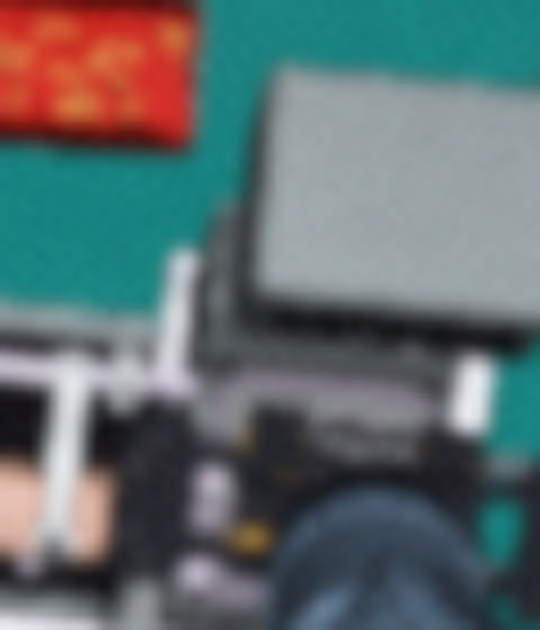

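Request:
{"name": "drive_tool", "arguments": {"commands": [0, 0, 0.008, 0, 0.6, 0.001, 0, 0.016, 0, 0.6]}}

```text
t: 26.48
position: [0.6748, -0.1591, 0.1507]
orientation: [[0.482, 0.123, 0.868], [-0.076, 0.992, -0.099], [-0.873, -0.018, 0.487]]
force: [-5.5, 2.8, -2.4]
grip_width: 0.0296
```

```bash
python3 -c "
from dev import *
stem(P0);lev(P0,30.5,0);lev(P0,30.5,-9)"
```

```text
stem [2.927e+01 2.000e-02] F gate [-6.2  2.3  0.8] M [1.03 1.85 0.42] w 0.0296 gpos [57.8  0.2 63.2] t 26.48
lev 30.5 0 [0.0032 0.     0.007 ]
lev 30.5 -9 [ 0.0076 -0.0574  0.0066]
```

Request:
{"name": "drive_tool", "arguments": {"commands": [0.002, 0, 0.006, 0, 0.6, 0.003, 0, 0.012, 0, 0.6]}}

```text
t: 26.65
position: [0.6772, -0.1594, 0.1511]
orientation: [[0.48, 0.123, 0.869], [-0.076, 0.992, -0.099], [-0.874, -0.019, 0.485]]
force: [-7.0, 3.7, 3.1]
grip_width: 0.0302
```

```bash
python3 -c "
from dev import *
stem(P0);lev(P0,31,0);lev(P0,31,-5)"
```

```text
stem [3.064e+01 2.000e-02] F gate [-4.8  3.   6.3] M [0.95 1.54 0.45] w 0.0302 gpos [60.1  0.2 62.3] t 26.65
lev 31 0 [ 0.0012 -0.      0.002 ]
lev 31 -5 [ 0.003  -0.032   0.0021]
```

Request:
{"name": "drive_tool", "arguments": {"commands": [0.0, -0.008, 0.002, 0, 0.6, 0.001, -0.016, 0.003, 0, 0.6, 0.001, -0.022, 0.003, 0, 0.6]}}

```text
t: 26.9
position: [0.6769, -0.1635, 0.151]
orientation: [[0.48, 0.121, 0.869], [-0.073, 0.992, -0.098], [-0.874, -0.016, 0.485]]
force: [-4.3, 6.6, 1.7]
grip_width: 0.0305
```

```bash
python3 -c "
from dev import *
stem(P0);lev(P0,31,-9)"
```

```text
stem [30.72 -2.19] F gate [-3.4  6.1  4. ] M [2.22 0.99 0.91] w 0.0305 gpos [60.2 -4.  62.2] t 26.9
lev 31 -9 [ 0.0049 -0.0432  0.0011]
```

Request:
{"name": "drive_tool", "arguments": {"commands": [0.001, 0.004, 0.006, 0, 0.6, 0.002, 0.003, 0.012, 0, 0.6]}}

```text
t: 27.07
position: [0.6791, -0.1622, 0.1514]
orientation: [[0.477, 0.121, 0.87], [-0.072, 0.993, -0.098], [-0.876, -0.016, 0.483]]
force: [-6.9, 2.6, 1.1]
grip_width: 0.0302
```

```bash
python3 -c "
from dev import *
stem(P0)"
```

```text
stem [31.93 -1.42] F gate [-5.6  1.9  4.5] M [1.09 1.64 0.52] w 0.0302 gpos [62.3 -2.5 61.5] t 27.07
```

Request:
{"name": "drive_tool", "arguments": {"commands": [0.001, 0.0, 0.005, 0, 0.6, 0.002, -0.004, 0.01, 0, 0.6, 0.002, -0.014, 0.01, 0, 0.6]}}

```text
t: 27.32
position: [0.6804, -0.1647, 0.1516]
orientation: [[0.476, 0.119, 0.872], [-0.07, 0.993, -0.098], [-0.877, -0.015, 0.481]]
force: [-6.6, 6.2, 1.0]
grip_width: 0.0304
```

```bash
python3 -c "
from dev import *
stem(P0)
snap('d9',[('scene',260,110,90,90,8)])"
```

```text
stem [32.82 -2.69] F gate [-5.7  5.5  4.5] M [2.15 1.39 0.87] w 0.0304 gpos [63.7 -4.9 60.9] t 27.32
```

View pics/scene_d9.png

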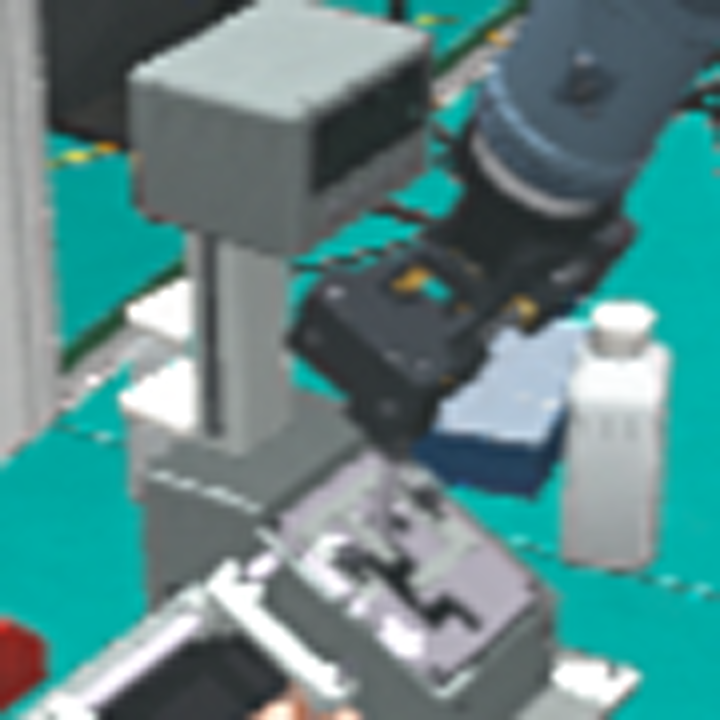

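Request:
{"name": "drive_tool", "arguments": {"commands": [0.002, 0.005, 0.006, 0, 0.6, 0.004, 0.005, 0.013, 0, 0.6, 0.004, 0.003, 0.015, 0, 0.6]}}

```text
t: 27.62
position: [0.6839, -0.1642, 0.152]
orientation: [[0.474, 0.12, 0.872], [-0.07, 0.993, -0.098], [-0.878, -0.015, 0.479]]
force: [-7.6, 3.8, 4.2]
grip_width: 0.0304
```

```bash
python3 -c "
from dev import *
stem(P0)"
```

```text
stem [34.81 -2.26] F gate [-4.8  3.   7.6] M [1.25 1.66 0.57] w 0.0304 gpos [66.9 -4.1 59.5] t 27.62
```

Request:
{"name": "drive_tool", "arguments": {"commands": [0.001, -0.008, 0.002, 0, 0.6, 0.001, -0.016, 0.002, 0, 0.6, 0.002, -0.022, 0.002, 0, 0.6]}}

```text
t: 27.87
position: [0.6834, -0.1682, 0.1518]
orientation: [[0.474, 0.118, 0.873], [-0.066, 0.993, -0.098], [-0.878, -0.012, 0.478]]
force: [-6.7, 7.2, 5.4]
grip_width: 0.03
```

```bash
python3 -c "
from dev import *
stem(P0)"
```

```text
stem [34.76 -4.4 ] F gate [-3.7  6.5  8.4] M [2.23 0.98 0.87] w 0.03 gpos [66.8 -8.1 59.3] t 27.87
```

Request:
{"name": "drive_tool", "arguments": {"commands": [0.002, -0.01, 0.003, 0, 0.6, 0.002, -0.018, 0.003, 0, 0.6]}}

```text
t: 28.03
position: [0.6837, -0.1702, 0.1518]
orientation: [[0.474, 0.115, 0.873], [-0.062, 0.993, -0.097], [-0.878, -0.008, 0.478]]
force: [-5.5, 7.8, 4.4]
grip_width: 0.0306
```

```bash
python3 -c "
from dev import *
stem(P0)
snap('d10',[('scene',285,140,50,60,12)])"
```

```text
stem [35.05 -5.52] F gate [-3.2  7.2  6.9] M [2.42 1.12 0.91] w 0.0306 gpos [ 67.2 -10.2  59.2] t 28.03
```

View pics/scene_d10.png

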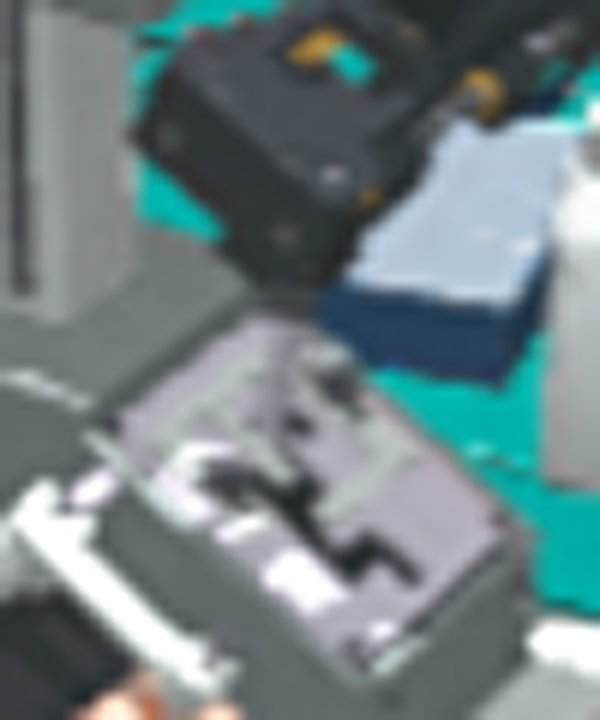

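```bash
python3 -c "
from dev import *
for p in [(28,0),(31,0),(31,-4),(31,-9),(31,-18),(25,-18),(6,0),(9,18)]:
    a=proj('scene',[G(*p,0),G(*(np.array(p)*1.4),32)])
    print(p,((a-[285,140]+.5)*12).round(0).tolist())"
```

```text
(28, 0) [[274.0, 449.0], [291.0, 364.0]]
(31, 0) [[268.0, 443.0], [282.0, 355.0]]
(31, -4) [[274.0, 437.0], [291.0, 348.0]]
(31, -9) [[283.0, 431.0], [303.0, 339.0]]
(31, -18) [[298.0, 419.0], [324.0, 322.0]]
(25, -18) [[311.0, 431.0], [343.0, 340.0]]
(6, 0) [[324.0, 495.0], [363.0, 429.0]]
(9, 18) [[288.0, 513.0], [310.0, 455.0]]
```

Request:
{"name": "drive_tool", "arguments": {"commands": [0.001, 0.012, 0.004, 0, 0.6, 0.002, 0.016, 0.008, 0, 0.6, 0.003, 0.016, 0.012, 0, 0.6]}}

```text
t: 28.33
position: [0.6855, -0.1668, 0.152]
orientation: [[0.47, 0.117, 0.875], [-0.065, 0.993, -0.097], [-0.88, -0.011, 0.475]]
force: [-19.7, 3.0, 14.8]
grip_width: 0.0304
```

```bash
python3 -c "
from dev import *
stem(P0)"
```

```text
stem [35.94 -3.58] F gate [-9.8  1.  22.8] M [0.73 2.8  0.28] w 0.0304 gpos [68.7 -6.5 58.6] t 28.33
```

Request:
{"name": "drive_tool", "arguments": {"commands": [-0.003, 0, -0.003, 0, 0.6, -0.003, 0, -0.003, 0, 0.6]}}

```text
t: 28.5
position: [0.6829, -0.1666, 0.1519]
orientation: [[0.468, 0.117, 0.876], [-0.066, 0.993, -0.098], [-0.881, -0.012, 0.473]]
force: [-6.4, 2.2, 2.3]
grip_width: 0.0301
```

```bash
python3 -c "
from dev import *
stem(P0)"
```

```text
stem [34.49 -3.58] F gate [-4.5  1.6  5.3] M [0.85 1.24 0.31] w 0.0301 gpos [66.4 -6.6 59.8] t 28.5
```

Request:
{"name": "drive_tool", "arguments": {"commands": [0.001, -0.006, 0.001, 0, 0.6, 0.001, -0.012, 0.001, 0, 0.6, 0.001, -0.018, 0.001, 0, 0.6, 0.001, -0.018, 0.001, 0, 0.6], "squeeze": 16}}

```text
t: 28.83
position: [0.6821, -0.1709, 0.1517]
orientation: [[0.468, 0.117, 0.876], [-0.064, 0.993, -0.098], [-0.882, -0.011, 0.472]]
force: [-6.4, 5.3, 3.7]
grip_width: 0.031
```

```bash
python3 -c "
from dev import *
stem(P0);err()"
```

```text
stem [34.34 -5.92] F gate [-4.1  4.7  6.6] M [1.56 1.05 0.59] w 0.031 gpos [ 66.  -11.   59.8] t 28.83
t 28.83 p [ 0.6821 -0.1709  0.1517] tilt 28.17 az -7.9 y [ 0.117  0.993 -0.011] F [-6.4  5.3  3.7] M [1.56 1.05 0.59] w 0.031
  q [ 0.869  0.684 -0.913  1.877  1.143  0.535  0.731]
 true TCP in bed [  78.3 -178.6   83.8] gate [ 64.2 -11.   58.1]  axes in bed frame: [[-0.032, 0.009, 0.999], [-0.017, 1.0, -0.01], [-0.999, -0.018, -0.032]] F bed [-4.1  4.7  6.6]
```

Request:
{"name": "drive_tool", "arguments": {"commands": [0.002, -0.012, 0.002, 0, 0.6, 0.003, -0.024, 0.003, 0, 0.6, 0.004, -0.034, 0.003, 0, 0.6, 0.004, -0.04, 0.003, 0, 0.6]}}

```text
t: 29.17
position: [0.6817, -0.1814, 0.1511]
orientation: [[0.467, 0.116, 0.876], [-0.062, 0.993, -0.098], [-0.882, -0.009, 0.471]]
force: [-6.5, 5.2, 3.2]
grip_width: 0.0327
```

```bash
python3 -c "
from dev import *
stem(P0)
snap('d11',[('scene',285,140,50,60,12)])"
```

```text
stem [ 34.78 -11.6 ] F gate [-4.4  4.6  6.2] M [1.83 1.06 0.69] w 0.0327 gpos [ 66.3 -21.6  59. ] t 29.17
```

View pics/scene_d11.png

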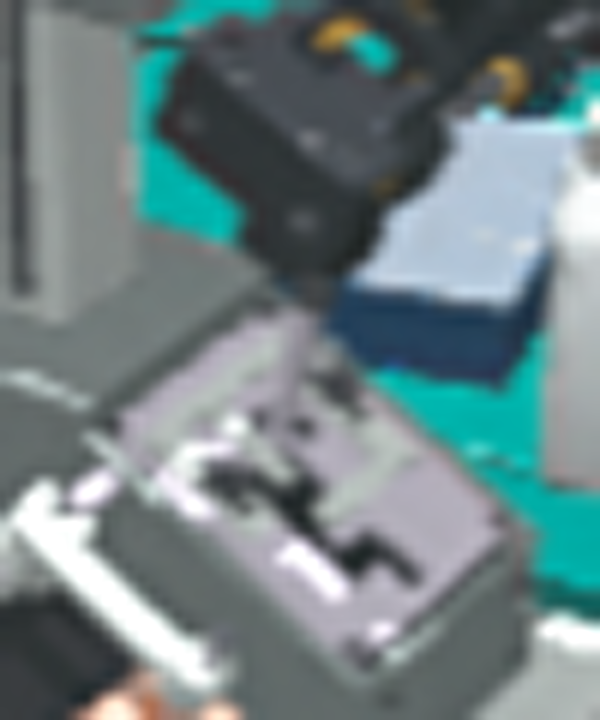

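Request:
{"name": "drive_tool", "arguments": {"commands": [0.002, -0.012, 0.002, 0, 0.6, 0.004, -0.024, 0.002, 0, 0.6, 0.006, -0.034, 0.002, 0, 0.6, 0.006, -0.04, 0.002, 0, 0.6]}}

```text
t: 29.55
position: [0.6808, -0.1923, 0.1491]
orientation: [[0.466, 0.116, 0.877], [-0.06, 0.993, -0.099], [-0.883, -0.007, 0.47]]
force: [-4.9, 5.5, 0.4]
grip_width: 0.0346
```

```bash
python3 -c "
from dev import *
stem(P0)"
```

```text
stem [ 34.69 -17.64] F gate [-4.5  5.   3.1] M [1.91 1.08 0.66] w 0.0346 gpos [ 65.4 -32.5  57.2] t 29.55
```

Request:
{"name": "drive_tool", "arguments": {"commands": [0.001, -0.008, 0.001, 0, 0.6, 0.002, -0.014, 0.001, 0, 0.6, 0.002, -0.016, 0.001, 0, 0.6]}}

```text
t: 29.8
position: [0.6804, -0.1942, 0.1485]
orientation: [[0.466, 0.114, 0.877], [-0.056, 0.993, -0.099], [-0.883, -0.003, 0.469]]
force: [-5.0, 7.7, 3.2]
grip_width: 0.0348
```

```bash
python3 -c "
from dev import *
stem(P0)
snap('d12',[('scene',285,140,50,60,12)])"
```

```text
stem [ 34.54 -18.77] F gate [-3.4  7.1  5.6] M [2.32 0.91 0.87] w 0.0348 gpos [ 65.  -34.5  56.8] t 29.8
```

View pics/scene_d12.png

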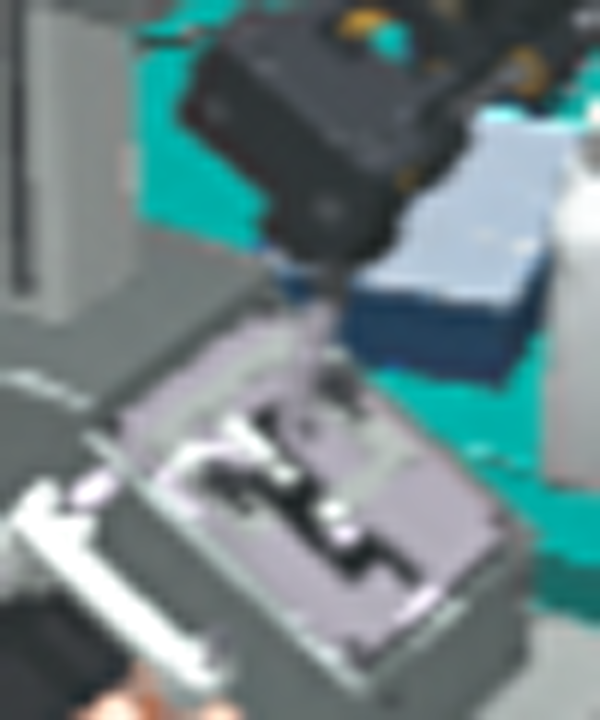

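Request:
{"name": "drive_tool", "arguments": {"commands": [-0.002, 0, -0.012, 0, 0.6, -0.005, 0, -0.025, 0, 0.6, -0.008, 0, -0.036, 0, 0.6, -0.009, 0, -0.04, 0, 0.6]}}

```text
t: 30.18
position: [0.6693, -0.1925, 0.1464]
orientation: [[0.468, 0.114, 0.876], [-0.056, 0.993, -0.1], [-0.882, -0.003, 0.471]]
force: [-3.1, 2.1, 5.1]
grip_width: 0.0345
```

```bash
python3 -c "
from dev import *
stem(P0)
snap('d13',[('scene',285,140,50,60,12)])"
```

```text
stem [ 27.85 -17.91] F gate [-0.3  1.7  6.1] M [1.13 0.13 0.25] w 0.0345 gpos [ 54.2 -33.9  60.5] t 30.18
```

View pics/scene_d13.png

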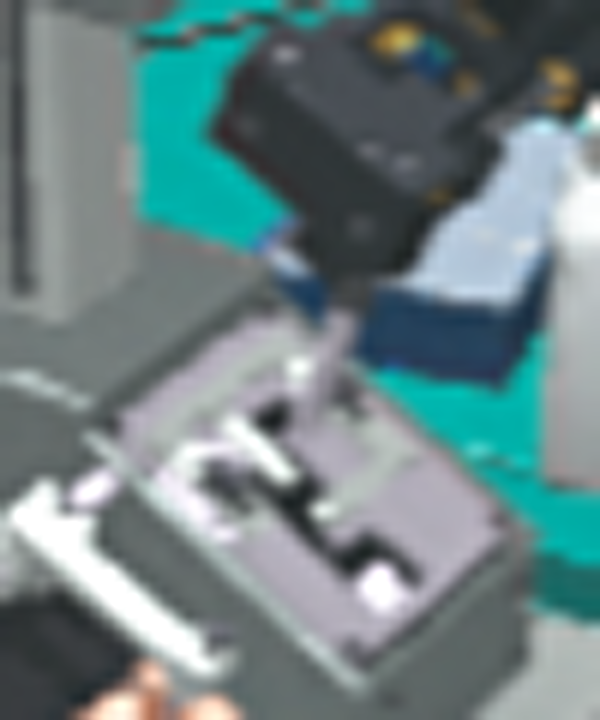

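Request:
{"name": "drive_tool", "arguments": {"commands": [0, 0, 0, 0, 0.1, 0, 0, 0, 0, -0.1, 0, 0, 0, 0, -0.3, 0, 0, 0, 0, -0.3]}}

```text
t: 30.57
position: [0.6692, -0.1934, 0.1463]
orientation: [[0.467, 0.115, 0.876], [-0.057, 0.993, -0.1], [-0.882, -0.003, 0.471]]
force: [0.0, 0.5, 0.4]
grip_width: 0.0563
```

```bash
python3 -c "
from dev import *
stem(P0)
snap('d14',[('scene',260,130,80,90,8)])"
```

```text
stem [ 27.9  -18.42] F gate [0.2 0.5 0.4] M [ 0.13  0.35 -0.02] w 0.0563 gpos [ 54.2 -34.9  60.4] t 30.57
```

View pics/scene_d14.png

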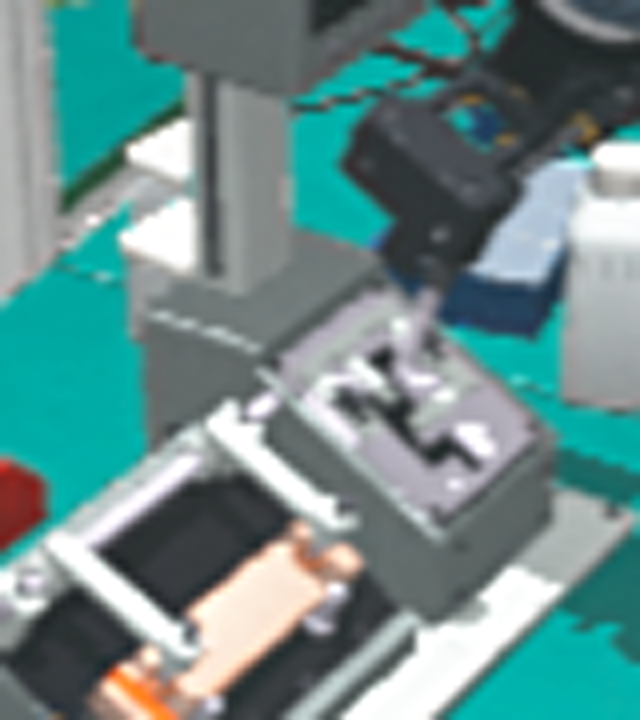

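Lever holds with the jaws open. Withdraw along the tool axis.

Request:
{"name": "drive_tool", "arguments": {"commands": [-0.05, 0, -0.005, 0, -0.3, -0.12, 0, -0.01, 0, -0.3, -0.22, 0, -0.03, 0, -0.3, -0.33, 0, -0.06, 0, -0.3, -0.45, 0, -0.1, 0, -0.3, -0.6, 0, -0.2, 0, -0.3, -0.6, 0, -0.2, 0, -0.3, -0.6, 0, -0.2, 0, -0.3]}}

```text
t: 31.28
position: [0.5302, -0.1771, 0.278]
orientation: [[0.467, 0.117, 0.877], [-0.061, 0.993, -0.1], [-0.882, -0.007, 0.471]]
force: [-0.1, -0.6, -0.5]
grip_width: 0.0574
```

```bash
python3 -c "
from dev import *
err()
snap('e1',[('scene',255,130,90,110,7),('top',300,120,100,70,8)])"
```

```text
t 31.28 p [ 0.5302 -0.1771  0.278 ] tilt 28.07 az -7.5 y [ 0.117  0.993 -0.007] F [-0.1 -0.6 -0.5] M [ 0.13  0.33 -0.01] w 0.0574
  q [ 1.419  0.265 -1.257  2.085  0.422  0.511  1.369]
 true TCP in bed [  11.1 -200.   268.5] gate [ -3.  -32.4 242.8]  axes in bed frame: [[-0.034, 0.012, 0.999], [-0.014, 1.0, -0.012], [-0.999, -0.015, -0.034]] F bed [-0.3 -0.7 -0.4]
```

View pics/scene_e1.png

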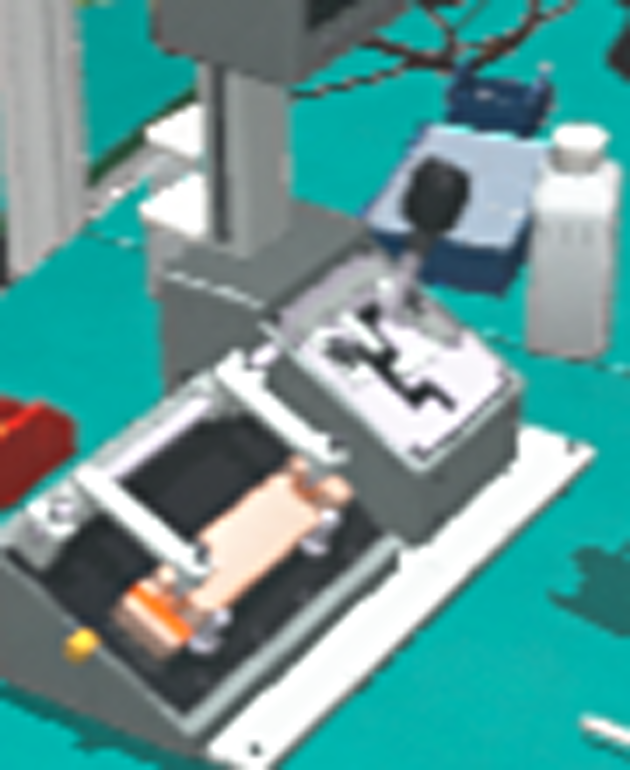

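View pics/top_e1.png

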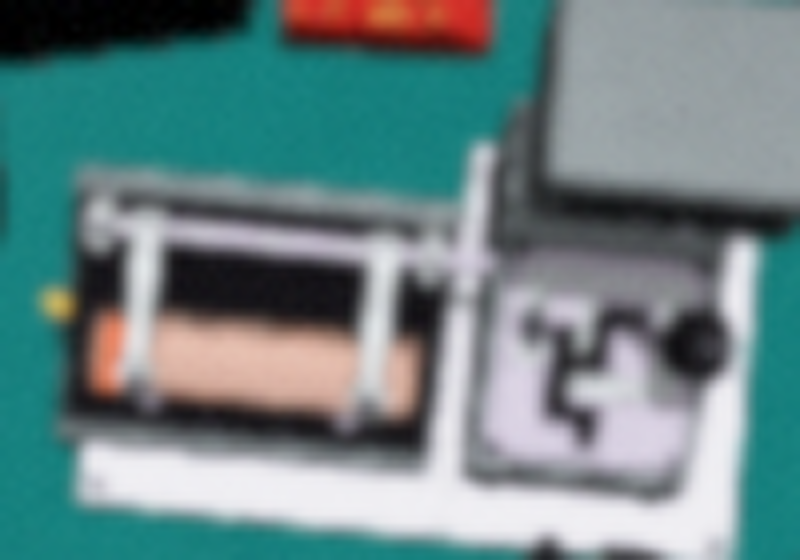

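View pics/scene_e1_full.png

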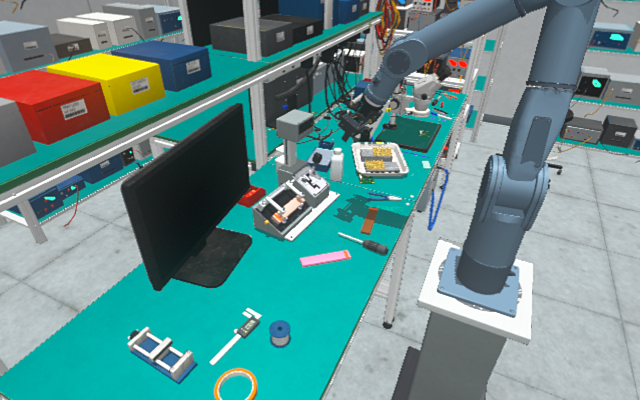

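```bash
python3 - <<'E'
from f2 import tri
from dev import *
from fit import run,barpose
k,e=tri((317,158),(386.7,162.5)); print("knob in gate",inG(k),"expected 48 -36 71",e)
ims={n:cv2.imread(f"pics/{n}_e1_full.png") for n in("scene","top")}
ims6={n:cv2.imread(f"pics/{n}_c6_full.png") for n in("scene",)}
a=cv2.imread("pics/scene0.png").astype(int); b=ims["scene"].astype(int)
for nm,(x,y,w,h) in dict(caliper=(205,300,60,70),spool=(265,316,30,36),driver=(335,230,58,30),bottle=(325,145,22,38),pliers=(365,188,40,16),pink=(297,246,58,26)).items():
    print(nm,abs(a-b)[y:y+h,x:x+w].mean().round(2))
bb={"scene":(262,185,47,45)}
f=lambda p: (lambda P:P)(np.vstack([barpose([*p[:3],p[3]]),barpose([*p[:3],p[3]])+RD@[0,0,.009]]))
for t,im in(("c6",ims6),("e1",ims)):
    r=run(im,bb,"bed",lambda p:f([p[0],p[1],.0592,p[2]]),np.array([.664,.0108,-.1]),np.array([.004,.004,.02])); print(t,r[0].round(4),r[1])
E
```

```text
knob [ 0.5584 -0.147   0.1181] [np.float64(2.068829502728788), np.float64(2.0688295027288475)]
gate from knob [ 0.6466 -0.1559  0.0885]
head mid [ 0.6803 -0.1676  0.2694] [np.float64(1.4852729075303626), np.float64(1.4852729075299818)]
gate in dev frame rel bed [-0.0007 -0.1676  0.0293]
knob in gate [ 46.7 -37.4  71.2] expected 48 -36 71 [np.float64(0.08169854570731674), np.float64(0.08169854570728066)]
caliper 0.36
spool 0.8
driver 0.7
bottle 6.09
pliers 2.15
pink 1.07
c6 [ 0.6642  0.0118 -0.1032] 0.29336486298511616
e1 [ 0.664   0.0125 -0.0973] 0.28972487366647953
```

```bash
python3 -c "
from bench import arm,monitor
print(monitor.observe()['t'], arm.job_done())"
```

```text
the job is handed in; nothing more can be done
31.3833 None
```

The copper bar lies flat on the lower bar, in line with it and against both stop pins. The lever is hooked in the end pocket, and I handed the job in at about 31.4 s of the 72 s allowed. No verdict was reported.

**How it was done**
- **Tilting the hand:** the interface only turns the tool about its own axis. I got the roughly 30° tilt by driving the arm up against its wrist limit, with the bar already gripped.
- **Laying the bar:** I felt it touch the lower bar, slid it down to the pins, let go, and nudged it once more against both pins.
- **Lever:** I took it through the first crossing, pressed it lightly right while moving up, and it gave at about x = 6 mm. From there it went to the end, right, and back into the pocket.

**Last checks**
- **Knob:** triangulated at (46.7, -37.4, 71.2) mm in the gate frame. The hooked position is about (48, -36, 71) mm. It did not move with the jaws open and the hand withdrawn.
- **Bars:** they fit the same place before and after clamping, to about 1 mm. Both pads look down on the bar, but I had no way to measure their pressing force.
- **Bystanders:** the caliper, spool, torque driver and pink bar look unchanged in the picture comparison. The image patches around the wash bottle and pliers did change slightly; I put that down to shadows and the moved knob, but did not locate either object again.

**What disagreed or went wrong**
- **Fingertips:** they really end about 22 mm short of the reported tool point. My first close on the bar missed because of this. I corrected it by touching the bench, at about 31 N.
- **Contact forces:** laying the bar pressed it on the lower bar with about 33 N. The lever touched its upper end stop once with roughly 9 N beyond the spring before I backed off.
- **Sideways presses near the end:** my lever position estimate ran about 4 mm ahead there, so one or two 5 to 6 N presses to the right, before the lane opened, were probably against the lane wall.

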